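# Set out the bedtime tea mug and put the tea jar away

### The arm

A 6-joint arm with a two-finger parallel gripper is mounted at the origin on the work surface. World frame = base frame: x ahead of the robot, y to its left, z up, the work surface at z = 0. Lengths are in m, angles in rad, forces in N, time in s.
With the tool pointing down it reaches from about 0.375 to 0.9 m from the base axis. Payload 3.1 kg.
Tool frame: the origin (TCP) lies where the fingers leave the gripper's body, on its centre line; the fingertips stand 70 mm ahead of it and the grasp point (between the pads) lies 51 mm ahead of it (robot.grip_point_offset is the distance from the TCP to the grasp point, in m); z points along the fingers, y is the direction in which the jaws open and shut (so a half turn about z gives the same grasp; the last joint's range is limited). The gripper opens to 87 mm and grips with 3 to 60 N. Pads are 19 mm wide; open, the fingers measure 117 mm over their backs; the gripper's body (75 mm by 190 mm) begins 51 mm behind the grasp point.
Start: joints at [-1.484, 0.527, 1.433, -0, 1.181, -0.178], TCP at [0.164, -0.603, 0.292] pointing down, gripper open.
Joint ranges: [-3.08, 3.08], [-0.75, 2.2], [0.22, 2.44], [-1.43, 4.57], [0, 2.65], [-2.85, 2.85]. Speed limits (rad/s): [2.79, 2.79, 3.14, 3.14, 3.14, 3.14].

### API

Orientations are given as a rotation vector (axis times angle).
In Python, from plant import robot gives the robot as it stands.
- The arm moves only by the tool jog_arm, never from a script. Its argument "motion" is a list of rows, each an object with "translation": the shift along the tool's x, y, z in units of 0.04 m (1.0 is 0.04 m), a list of three; "spin": the turn about the tool's z in units of 5 degrees (1.0 is 5 degrees). In form: [{"translation": [dx, dy, dz], "spin": spin}, ...]. A call has 1 to 12 rows; each row shifts and turns the pose as measured when the row begins, along the tool's axes as they then stand; what a row does not reach is not made up. A row lasts 1/12 s, in which the tool goes at most 41.7 mm and 7.16 degrees, less where a joint would pass 70% of its speed; a pose out of reach is approached as far as the arm can. A call with a number of a shift or a turn outside -1 to 1 is refused whole. A call with a gripper value outside its range is refused whole. "gripper" is the closure, from 0 (fully open) to 1 (shut), set as the call begins (left out, the last holds). The fingers move at their own pace and stop on an object; the grip force is fixed at half the most. Time passes only in rows, so rows that do not move let the fingers close. It gives the time, the measured TCP pose, the force and the opening at its end, in the units of the state.
- robot.get_obs(): the state, without advancing time (a new reading comes with each control period).
- robot.capture(name): name is "scene" or "top"; returns the picture (420x560x3 uint8, red, green, blue); there is no depth.
- robot.camera_params(name): a dict with "camera_matrix" (3x3 intrinsics, pixels), "rvec" (rotation vector, rad) and "tvec" (3), from world to camera coordinates, as OpenCV has them. Camera axes: x right, y down, z forward; pixel columns grow to the right and rows downward; lengths in m; the calibration is good to about 2 mm. A picture is of the moment at which its call begins. camera_params takes no time and is no camera call.
- robot.hand_in(): hands the job in, once; it reports no verdict.
Trained networks look in the newest picture that a camera, given by its name, has taken for a name from the list of things; names that differ only in an ending like _2 or _b are one class to them, and where a whole thing is asked for, a point or a joint stands for the part that bears it (a point fixed in the world has none). Each returns a list of dicts, best first, with "score" (0 to 1); they miss things now and then, are a little off and sometimes report something else, mostly with a low value. They report only what shows in the picture. A call takes as long as a camera call.
- robot.boxes_of(camera, query): "xy" ([column, row] in pixels, amid what is visible of it).
- robot.trace(camera, query): "mask" (420x560 bool, what is visible of it) and "xy" ([column, row] in pixels, amid what is visible of it).
- robot.spot_point(camera, query): "xy" ([column, row] in pixels: a listed point, or the origin of a listed thing).
The state is a dict: "clock": time; "joint_positions": joint angles; "qd": joint speeds; "joint_torque": joint torques, N m; "ee_pos": TCP position; "eef_rot": TCP orientation; "force": force on the tool from outside, world axes, zero at the start; "moment": the same for the moment, N m; "opening": opening from 0.0 (shut) to 1.0 (fully open).
Only numpy, scipy, OpenCV 4.12 (cv2) and the standard library are available. Lean on these libraries where they do the work, as an engineer would, in place of code of your own. Each camera call takes 0.05 s, during which the arm holds its last target.

### The job

Get the tea mug set ready on this cart: first stand the mug upright on the cork coaster, then hang the steel strainer in the mug so that its flange rests on the rim all round, then put the knobbed lid squarely on the strainer. Also put the glass tea jar away, upright in the empty middle compartment of the wooden caddy, before or after as you like. Set each piece down gently without dropping it, let go of everything, and leave the two pill bottles and the pill splitter where they are.

Things in the scene. Friction and masses are not known exactly. Their poses are not given: they have to be found in the camera images.
- mug: grey-green stoneware mug, about 0.24 kg, upright: straight round body 64 mm across, 88 mm high, wall 4 mm, bore 56 mm. Origin: centre of its underside; z up the axis. One ear handle, 9 mm round bar, sticks out along its +y to 60 mm from the axis at 17 to 75 mm height. Grip the body at right angles to the handle (64 mm), near the rim.
- strainer: steel tea strainer, about 70 g, upright: tapered basket 39 mm across at the foot, 49 at the top; at 56 to 59 mm height a flat flange 64 mm across; above it an open collar, 50 mm outside, 44 inside, up to 74 mm height. Origin: centre of its underside; z up. Grip the collar (50 mm), just above the flange. Seated, flange on the mug's rim, its origin is 32 mm above the mug's.
- lid: stoneware lid of the mug, about 75 g, right way up: disc 58 mm across, 4 to 10 mm above the origin; round knob 23 mm across in the middle, 10 to 31 mm; under the disc a boss 36 mm across, 4 mm deep. Origin: centre of the boss's underside; z up. Grip the knob. Seated, boss in the strainer's collar and disc on its top, its origin is 70 mm above the strainer's.
- jar: small closed glass tea jar with blank paper label and aluminium screw lid, about 0.13 kg, standing upright: glass 46 mm across, lid 48 mm across from 47 to 64 mm height, 64 mm high in all. Origin: centre of its underside; z up the axis. Grip it across the lid.
- coaster: flat round cork coaster, 100 mm across, 6 mm thick, lying flat and fixed to the cart. Origin: centre of its underside; its top is 6 mm above that.
- caddy: low open caddy of light wood, fixed, 70 mm (its x) by 196 mm (its y), 30 mm high, walls and floor 5 mm. Three compartments in a row along y, each 60 mm (x) by 59 mm (y) inside; the outer two hold a pill bottle each, the middle one is empty. Origin: centre of its underside, under the middle of the empty compartment, whose floor is 5 mm above it.
- bottle_a: closed blue pill bottle with white cap, 39 mm across, 70 mm high, standing in the outer compartment on the caddy's -y side, about 64 mm from the caddy's centre. Origin: centre of its underside. Stays where it is.
- bottle_b: the like blue pill bottle in the outer compartment on the caddy's +y side. Origin: centre of its underside. Stays where it is.
- splitter: chrome pill splitter, a flat closed clamshell 85 mm (x) by 44 mm (y), 25 mm high. Origin: centre of its underside. Stays where it is.

How it is judged:
By the outcome, as a careful person would: the job done as asked, in the order asked, and still so for the second after the job is handed in, with the robot touching nothing.
It also fails if it takes over 96 s, if anything falls off the work surface, if the arm or the gripper's body presses on something with over 40 N, if the wrist force passes 120 N, or if a joint passes its speed limit or range.

## Working session

There is one attempt and no reset: what is moved stays moved. The work goes in short steps, Python scripts to look and compute and a tool call to move; the robot and the scene stay as the last step left them, time stands still between calls to the robot, and variables do not carry over. Pictures are saved under pics/ and viewed, and the job is handed in when it is done.

Besides the shell and the picture viewer there is one more tool, called after "Emit:" as name(argument=value, ...), one argument or row to a line, values as JSON. jog_arm: Moves the arm, as the interface text tells. Its arguments: {"type":"object","properties":{"motion":{"type":"array"},"gripper":{"type":"number"}},"required":["motion"]}

```bash
ls; mkdir -p pics; python3 - <<'E'
from plant import robot
import cv2
o=robot.get_obs();print(o['clock'],o['ee_pos'],o['eef_rot'],o['opening'])
for c in ('scene','top'):
    im=robot.capture(c);cv2.imwrite(f'pics/{c}0.png',im[:,:,::-1]);p=robot.camera_params(c);print(c,p)
    for q in ['mug','strainer','lid','jar','coaster','caddy','bottle_a','splitter']:
        print(q,[(round(d['score'],2),[round(float(v)) for v in d['xy']]) for d in robot.spot_point(c,q)][:3])
print(robot.get_obs()['clock'])
E
```

```text
pics
0.0 [ 0.16413853 -0.6024617   0.29128795] [-3.11176912e+00 -4.15982164e-01 -1.21416476e-04] 0.9988242850748886
scene {'camera_matrix': array([[405.77327245,   0.        , 278.63150246],
       [  0.        , 405.77327245, 208.17853997],
       [  0.        ,   0.        ,   1.        ]]), 'rvec': array([ 1.91487128,  1.81961105, -0.56251846]), 'tvec': array([-0.03977292, -0.41117056,  1.16786404])}
mug [(0.75, [388, 179]), (0.59, [238, 198])]
strainer [(0.55, [318, 192])]
lid [(0.75, [158, 186])]
jar [(0.76, [385, 180])]
coaster [(0.58, [386, 237])]
caddy [(0.9, [172, 256])]
bottle_a [(0.9, [139, 256]), (0.9, [203, 248])]
splitter [(0.56, [268, 258]), (0.24, [174, 254])]
top {'camera_matrix': array([[382.67573932,   0.        , 278.80253712],
       [  0.        , 382.67573932, 205.75007138],
       [  0.        ,   0.        ,   1.        ]]), 'rvec': array([ 2.15745629, -2.16973498,  0.12256342]), 'tvec': array([0.00888766, 0.52029243, 0.70561849])}
mug [(0.71, [168, 176]), (0.56, [325, 237]), (0.55, [418, 163])]
strainer [(0.7, [236, 237])]
lid [(0.94, [412, 255])]
jar [(0.93, [146, 255]), (0.26, [324, 237])]
coaster [(0.65, [169, 175])]
caddy [(0.6, [384, 166])]
bottle_a [(0.79, [354, 165]), (0.58, [420, 162])]
splitter [(0.85, [285, 160])]
0.9
```

View pics/scene0.png

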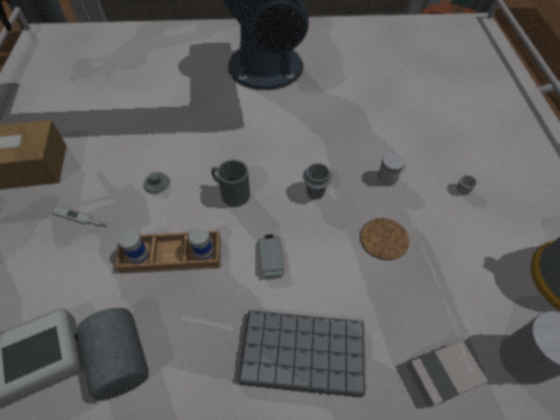

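View pics/top0.png

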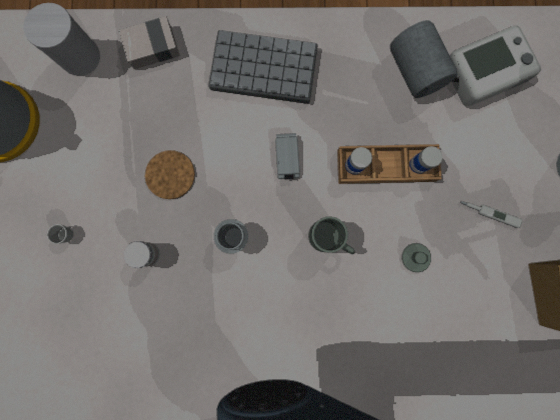

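Both pictures show everything upright and separated. In the top picture the mug is at (328,235) with its handle to the lower right, the strainer at (231,236), lid (416,257), jar (140,254), coaster (170,174) and caddy (390,163). The caddy's middle compartment is empty. Next I'll fit silhouettes.

```bash
cat > h.py <<'E'
from plant import robot
import numpy as np, cv2
from scipy.optimize import minimize
P={c:robot.camera_params(c) for c in ('scene','top')}
def proj(c,X):
    p=P[c];return cv2.projectPoints(np.asarray(X,float).reshape(-1,1,3),p['rvec'],p['tvec'],p['camera_matrix'],None)[0].reshape(-1,2)
def back(c,uv,z):
    p=P[c];R=cv2.Rodrigues(p['rvec'])[0];d=R.T@np.linalg.inv(p['camera_matrix'])@np.r_[uv,1];o=-R.T@p['tvec'];return o+d*(z-o[2])/d[2]
t=np.linspace(0,2*np.pi,48,endpoint=False)
def ring(r,z):return np.c_[r*np.cos(t),r*np.sin(t),0*t+z]
def box(a,b,z0,z1):return np.array([[i*a/2,j*b/2,z] for i in(-1,1) for j in(-1,1) for z in(z0,z1)])
def fr(r1,z1,r2,z2):return np.r_[ring(r1,z1),ring(r2,z2)]
a=np.linspace(-np.pi/2,np.pi/2,12)
hand=[]
for i in range(11):
    q=[]
    for k in(i,i+1):
        y=.030+.0255*np.cos(a[k]);z=.046+.0245*np.sin(a[k])
        s=np.linspace(0,2*np.pi,8);q+= [[.0045*np.cos(w),y+.0045*np.sin(w),z] for w in s]+[[0,y,z+.0045],[0,y,z-.0045]]
    hand.append(np.array(q))
M={'mug':[fr(.032,0,.032,.088)]+hand,
'strainer':[fr(.0195,0,.0245,.056),fr(.032,.056,.032,.059),fr(.025,.059,.025,.074)],
'lid':[fr(.018,0,.018,.004),fr(.029,.004,.029,.010),fr(.0115,.012,.0115,.031)],
'jar':[fr(.023,0,.023,.047),fr(.024,.047,.024,.064)],
'coaster':[fr(.05,0,.05,.006)],'caddy':[box(.07,.196,0,.03)],
'splitter':[box(.085,.044,0,.025)]}
S=4
def render(c,m,x,y,z,yaw):
    R=np.array([[np.cos(yaw),-np.sin(yaw),0],[np.sin(yaw),np.cos(yaw),0],[0,0,1]])
    im=np.zeros((420,560),np.uint8)
    for q in M[m]:
        uv=proj(c,q@R.T+[x,y,z]);h=cv2.convexHull(uv.astype(np.float32)).reshape(-1,2)
        cv2.fillConvexPoly(im,np.round(h*16).astype(np.int32),1,shift=4)
    return im>0
def fit(m,masks,x0,z=0,yaw=False):
    def cost(v):
        s=0
        for c,k in masks.items():
            r=render(c,m,v[0]*.01,v[1]*.01,z,v[2] if yaw else 0)
            s+=1-(r&k).sum()/(r|k).sum()
        return s/len(masks)
    best=None
    for y0 in (np.arange(0,6.28,.785) if yaw else [0]):
        v0=[x0[0]*100,x0[1]*100]+([y0] if yaw else [])
        sx=np.array([v0]+[list(np.array(v0)+d) for d in np.diag([1.0,1.0]+([.5] if yaw else []))])
        r=minimize(cost,v0,method='Nelder-Mead',options=dict(initial_simplex=sx,xatol=.005,fatol=1e-5))
        if best is None or r.fun<best.fun:best=r
    return np.r_[best.x[:2]*.01,best.x[2:]],best.fun
E
python3 - <<'E'
from h import *
for c in ('scene','top'):
    robot.capture(c)
exp={'mug':[(238,198),(325,237)],'strainer':[(318,192),(236,237)],'lid':[(158,186),(412,255)],'jar':[(385,180),(146,255)],'coaster':[(386,237),(169,175)],'caddy':[(172,256),(384,166)],'splitter':[(268,258),(285,160)]}
zz={'mug':.04,'strainer':.03}
for m in exp:
    mk={}
    for i,c in enumerate(('scene','top')):
        for d in robot.trace(c,m):
            if np.hypot(*(np.array(d['xy'])-exp[m][i]))<25 and d['mask'].sum()>50: mk[c]=d['mask'];break
        else: print('none',m,c)
    x0=back('top',exp[m][1],0)[:2]
    yaw=m in('mug','caddy','splitter')
    for s in [mk]+[{c:mk[c]} for c in mk]:
        v,f=fit(m,s,x0,0,yaw); print(m,list(s),v.round(4),round(f,3))
print(robot.get_obs()['clock'])
E
```

```text
mug ['scene', 'top'] [ 0.4634 -0.0819  2.5657] 0.078
mug ['scene'] [ 0.4652 -0.0817  2.5217] 0.09
mug ['top'] [ 0.4635 -0.083   2.5591] 0.059
strainer ['scene', 'top'] [0.4617 0.0951] 0.082
strainer ['scene'] [0.4617 0.097 ] 0.108
strainer ['top'] [0.462  0.0945] 0.049
none lid top
lid ['scene'] [ 0.4223 -0.2606] 0.149
lid ['scene'] [ 0.4223 -0.2606] 0.149
jar ['scene', 'top'] [0.4306 0.2645] 0.087
jar ['scene'] [0.4316 0.2651] 0.049
jar ['top'] [0.4306 0.2626] 0.1
none coaster top
coaster ['scene'] [0.5871 0.2271] 0.071
coaster ['scene'] [0.5871 0.2271] 0.071
caddy ['scene', 'top'] [ 0.6056 -0.2082  6.3093] 0.349
caddy ['scene'] [ 0.6068 -0.208   3.1682] 0.336
caddy ['top'] [ 0.6049 -0.2097  3.1823] 0.361
splitter ['scene', 'top'] [ 0.6223 -0.0095  6.3102] 0.107
splitter ['scene'] [ 0.6218 -0.0095  0.031 ] 0.149
splitter ['top'] [ 0.6225 -0.0093  3.1861] 0.061
1.7
```

```bash
python3 - <<'E'
from h import *
im=robot.capture('top');
for m,e in (('lid',(416,257)),('coaster',(170,174))):
    for d in robot.trace('top',m):
        print(m,d['score'],d['xy'],d['mask'].sum())
        if np.hypot(*(np.array(d['xy'])-e))<25:
            print(fit(m,{'top':d['mask']},back('top',e,0)[:2]));break
big=cv2.resize(im[:,:,::-1],None,fx=3,fy=3,interpolation=cv2.INTER_CUBIC)
def dr(X,col=(0,0,255)): cv2.polylines(big,[np.round((proj('top',X)+.5)*3-.5).astype(int)],True,col,1)
T=lambda q,x,y:q+[x,y,0]
dr(T(ring(.032,.088),.4634,-.0825));dr(T(ring(.028,.088),.4634,-.0825));
dr(T(ring(.032,.059),.462,.0948));dr(T(ring(.025,.074),.462,.0948));
dr(T(ring(.029,.010),.4223,-.2606));dr(T(ring(.0115,.031),.4223,-.2606),(0,255,0))
dr(T(ring(.024,.064),.4306,.2635));dr(T(ring(.05,.006),.5871,.2271))
w=.03
R=np.array([[np.cos(w),-np.sin(w),0],[np.sin(w),np.cos(w),0],[0,0,1]])
for a,b in((.07,.196),(.06,.059),(.06,.186)):
    q=np.array([[-a/2,-b/2,.03],[a/2,-b/2,.03],[a/2,b/2,.03],[-a/2,b/2,.03]]);dr(q@R.T+[.6056,-.2085,0])
cv2.imwrite('pics/ov1.png',big[650:850,350:1150][:, :]) 
cv2.imwrite('pics/ov2.png',big[400:850,900:1400]);cv2.imwrite('pics/ov3.png',big[400:850,350:800])
E
```

```text
lid 0.91 [414.7, 254.4] 712
(array([ 0.42022461, -0.26134791]), np.float64(0.07901554404145072))
coaster 0.58 [168.3, 174.5] 1852
(array([0.5877982 , 0.22590928]), np.float64(0.08858267716535428))
```

View pics/ov2.png

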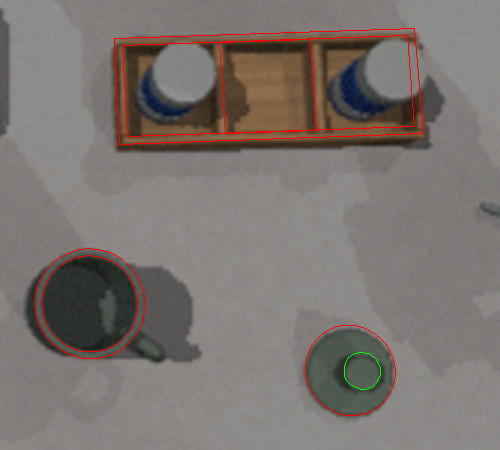

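View pics/ov3.png

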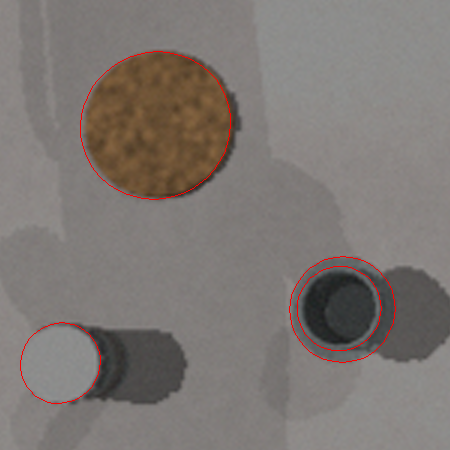

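```bash
cat > d.py <<'E'
import sys
from plant import robot
import numpy as np
from scipy.spatial.transform import Rotation as R
# usage: d.py x y z phi_deg(tool x heading)
x,y,z,ph=map(float,sys.argv[1:5]);o=robot.get_obs();r=R.from_rotvec(o['eef_rot'])
m=r.as_matrix();phi=np.degrees(np.arctan2(m[1,0],m[0,0]))
print('clock',round(o['clock'],2),'pos',o['ee_pos'].round(4),'phi',phi.round(2),'tilt',m[:,2].round(4),'F',o['force'].round(2),'open',round(o['opening'],3),'q',o['joint_positions'].round(2))
d=np.array([x,y,z])-o['ee_pos']
print('now axes, units:',(m.T@d/.04).round(3),'spin units',round(-(ph-phi)/5,3))
p=np.radians(ph);mm=np.array([[np.cos(p),np.sin(p),0],[np.sin(p),-np.cos(p),0],[0,0,-1]])
print('after spin, units:',(mm.T@d/.04).round(3))
E
python3 d.py .4635 -.0823 .22 57
```

```text
clock 1.85 pos [ 0.1642 -0.603   0.2922] phi 15.23 tilt [-0.  0. -1.] F [ 0.27  0.45 -0.21] open 0.999 q [-1.48  0.53  1.43 -0.    1.18 -0.18]
now axes, units: [ 10.64  -10.595   1.806] spin units -8.354
after spin, units: [14.993 -0.814  1.806]
```

Emit:
jog_arm(
  motion=[
    {"translation": [0,0,0],"spin": -1},
    {"translation": [0,0,0],"spin": -1},
    {"translation": [0,0,0],"spin": -1},
    {"translation": [0,0,0],"spin": -1},
    {"translation": [0,0,0],"spin": -1},
    {"translation": [0,0,0],"spin": -1},
    {"translation": [0,0,0],"spin": -1},
    {"translation": [0,0,0],"spin": -1},
    {"translation": [0,0,0],"spin": -0.4},
  ],
  gripper=0,
)

```text
clock: 2.6
ee_pos: [0.1642, -0.603, 0.2923]
eef_rot: [2.73, 1.554, 0.0]
force: [-0.4, 0.9, 0.9]
opening: 1.001
```

```bash
python3 d.py .4635 -.0823 .22 57
```

```text
clock 2.6 pos [ 0.1642 -0.603   0.2923] phi 59.31 tilt [ 1.e-04 -1.e-04 -1.e+00] F [-0.42  0.85  0.93] open 1.001 q [-1.48  0.53  1.43  0.    1.18 -0.95]
now axes, units: [15.014 -0.211  1.807] spin units 0.462
after spin, units: [14.993 -0.815  1.806]
```

Emit:
jog_arm(
  motion=[
    {"translation": [1,0,0],"spin": 0.4},
    {"translation": [1,-0.05,0],"spin": 0},
    {"translation": [1,-0.05,0],"spin": 0},
    {"translation": [1,-0.05,0],"spin": 0},
    {"translation": [1,-0.05,0],"spin": 0},
    {"translation": [1,-0.05,0],"spin": 0},
    {"translation": [1,-0.05,0],"spin": 0},
    {"translation": [1,-0.05,0],"spin": 0},
    {"translation": [1,-0.05,0],"spin": 0},
    {"translation": [1,-0.05,0],"spin": 0},
    {"translation": [1,-0.05,0],"spin": 0},
    {"translation": [1,-0.05,0],"spin": 0},
  ],
)

```text
clock: 3.6
ee_pos: [0.4103, -0.1819, 0.2896]
eef_rot: [2.756, 1.474, -0.006]
force: [0.7, -0.7, -0.1]
opening: 1.003
```

```bash
python3 d.py .4635 -.0823 .22 57
```

```text
clock 3.6 pos [ 0.4103 -0.1819  0.2896] phi 56.29 tilt [ 0.0044 -0.0159 -0.9999] F [ 0.7  -0.74 -0.13] open 1.003 q [-0.66  0.29  1.87 -0.01  0.97 -0.07]
now axes, units: [ 2.829 -0.296  1.705] spin units -0.142
after spin, units: [ 2.813 -0.24   1.739]
```

Emit:
jog_arm(
  motion=[
    {"translation": [0.9,-0.1,0.3],"spin": 0},
    {"translation": [0.9,-0.1,0.4],"spin": 0},
    {"translation": [0.6,-0.1,0.5],"spin": 0},
    {"translation": [0.3,0,0.5],"spin": 0},
    {"translation": [0,0,0],"spin": 0},
  ],
)

```text
clock: 4.02
ee_pos: [0.4676, -0.0761, 0.2213]
eef_rot: [2.741, 1.483, 0.008]
force: [-0.3, -0.4, 0.4]
opening: 1.002
```

```bash
python3 d.py .4635 -.0823 .126 57
```

```text
clock 4.02 pos [ 0.4676 -0.0761  0.2213] phi 56.82 tilt [ 0.0164 -0.0201 -0.9997] F [-0.34 -0.38  0.42] open 1.002 q [-0.39  0.43  1.89 -0.02  0.8   0.2 ]
now axes, units: [-0.167 -0.059  2.384] spin units -0.035
after spin, units: [-0.186 -0.     2.383]
```

Emit:
jog_arm(
  motion=[
    {"translation": [-0.1,0,0.4],"spin": 0},
    {"translation": [0,0,0],"spin": 0},
    {"translation": [0,0,0],"spin": 0},
  ],
)

```text
clock: 4.27
ee_pos: [0.4663, -0.0795, 0.2059]
eef_rot: [2.737, 1.488, 0.007]
force: [0.0, 0.1, 0.7]
opening: 0.999
```

```bash
python3 d.py .4635 -.0823 .126 57; python3 -c "
from h import *
for c in P: cv2.imwrite('pics/%s1.png'%c,robot.capture(c)[:,:,::-1])
top=cv2.imread('pics/top1.png')[120:330,220:500];cv2.imwrite('pics/top1c.png',cv2.resize(top,None,fx=2.5,fy=2.5))"
```

```text
clock 4.27 pos [ 0.4663 -0.0795  0.2059] phi 57.03 tilt [ 0.0165 -0.0207 -0.9997] F [0.   0.05 0.73] open 0.999 q [-0.4   0.46  1.9  -0.02  0.75  0.19]
now axes, units: [-0.081 -0.071  1.997] spin units 0.007
after spin, units: [-0.098 -0.021  1.997]
```

View pics/top1c.png

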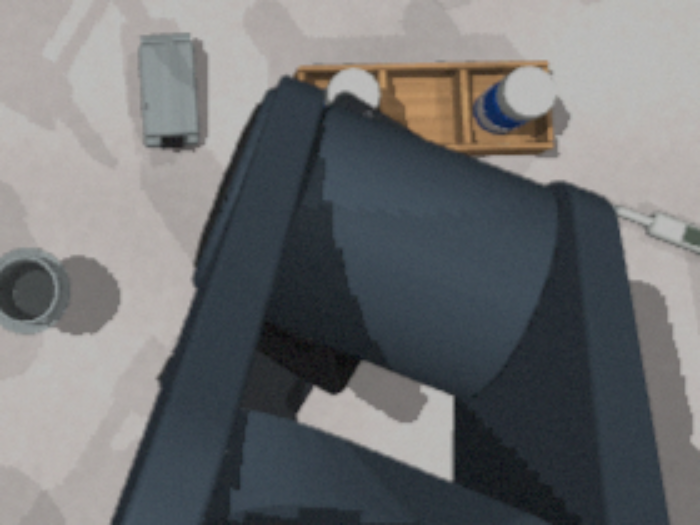

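View pics/scene1.png

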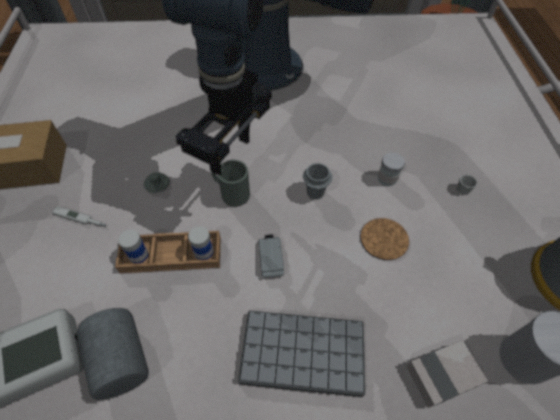

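Emit:
jog_arm(
  motion=[
    {"translation": [-1,0,-0.3],"spin": 0},
    {"translation": [-1,0,-0.3],"spin": 0},
    {"translation": [-1,0,-0.3],"spin": 0},
    {"translation": [-1,0,-0.3],"spin": 0},
    {"translation": [0,0,0],"spin": 0},
    {"translation": [0,0,0],"spin": 0},
  ],
)

```text
clock: 4.87
ee_pos: [0.3789, -0.2202, 0.2632]
eef_rot: [2.724, 1.478, 0.015]
force: [-0.6, 0.4, -0.1]
opening: 1.003
```

```bash
python3 d.py .4635 -.0823 .206 57
```

```text
clock 4.87 pos [ 0.3789 -0.2202  0.2632] phi 56.97 tilt [ 0.0291 -0.0327 -0.999 ] F [-0.55  0.38 -0.08] open 1.003 q [-0.78  0.31  1.94 -0.    0.85 -0.2 ]
now axes, units: [ 4.059 -0.165  1.377] spin units -0.007
after spin, units: [ 4.043 -0.104  1.43 ]
```

Emit:
jog_arm(
  motion=[
    {"translation": [0.4,0,0],"spin": 0},
    {"translation": [0.4,0,0],"spin": 0},
    {"translation": [0.4,0,0],"spin": 0},
    {"translation": [0.4,0,0],"spin": 0},
    {"translation": [0.4,0,0],"spin": 0},
    {"translation": [0,0,0],"spin": 0},
  ],
)

```text
clock: 5.37
ee_pos: [0.4253, -0.1518, 0.2664]
eef_rot: [2.722, 1.464, 0.021]
force: [0.3, -0.1, 0.3]
opening: 0.999
```

```bash
python3 d.py .4635 -.0823 .206 57
```

```text
clock 5.37 pos [ 0.4253 -0.1518  0.2664] phi 56.52 tilt [ 0.0362 -0.0381 -0.9986] F [ 0.26 -0.12  0.33] open 0.999 q [-0.58  0.32  1.91 -0.02  0.86  0.01]
now axes, units: [ 1.993 -0.238  1.476] spin units -0.096
after spin, units: [ 1.977 -0.145  1.51 ]
```

Emit:
jog_arm(
  motion=[
    {"translation": [0,0,-1],"spin": 0},
    {"translation": [0,0,-1],"spin": 0},
    {"translation": [0,0,-1],"spin": 0},
    {"translation": [0,0,0],"spin": 0},
  ],
)

```text
clock: 5.7
ee_pos: [0.4208, -0.1437, 0.3882]
eef_rot: [2.725, 1.479, 0.013]
force: [-0.1, -0.9, 0.0]
opening: 1.003
```

```bash
python3 d.py .4635 -.0823 .206 57
```

```text
clock 5.7 pos [ 0.4208 -0.1437  0.3882] phi 56.96 tilt [ 0.0268 -0.0323 -0.9991] F [-0.13 -0.92  0.01] open 1.003 q [-0.57  0.15  1.74 -0.01  1.21  0.01]
now axes, units: [ 1.926 -0.125  4.53 ] spin units -0.007
after spin, units: [1.869 0.058 4.555]
```

Emit:
jog_arm(
  motion=[
    {"translation": [0,0,1],"spin": 0},
    {"translation": [0,0,1],"spin": 0},
    {"translation": [0,0,1],"spin": 0},
    {"translation": [0,0,0],"spin": 0},
  ],
)

```text
clock: 6.03
ee_pos: [0.4298, -0.1501, 0.2737]
eef_rot: [2.701, 1.473, 0.031]
force: [-1.3, -0.3, -0.1]
opening: 0.999
```

```bash
python3 d.py .4635 -.0823 .206 57
```

```text
clock 6.03 pos [ 0.4298 -0.1501  0.2737] phi 57.18 tilt [ 0.0486 -0.047  -0.9977] F [-1.29 -0.29 -0.08] open 0.999 q [-0.58  0.31  1.9  -0.02  0.87  0.01]
now axes, units: [ 1.902 -0.32   1.65 ] spin units 0.037
after spin, units: [ 1.88  -0.216  1.692]
```

Emit:
jog_arm(
  motion=[
    {"translation": [0,0,-0.5],"spin": 0},
    {"translation": [0,0,-0.5],"spin": 0},
    {"translation": [0,0,-0.5],"spin": 0},
    {"translation": [0,0,-0.5],"spin": 0},
    {"translation": [0,0,-0.5],"spin": 0},
    {"translation": [0,0,-0.5],"spin": 0},
    {"translation": [0,0,0],"spin": 0},
  ],
)

```text
clock: 6.62
ee_pos: [0.422, -0.1422, 0.4047]
eef_rot: [2.703, 1.48, 0.026]
force: [1.1, -0.3, 0.8]
opening: 0.997
```

```bash
python3 d.py .4635 -.0823 .206 57
```

```text
clock 6.62 pos [ 0.422  -0.1422  0.4047] phi 57.37 tilt [ 0.0435 -0.0444 -0.9981] F [ 1.1  -0.29  0.82] open 0.997 q [-0.57  0.12  1.73 -0.01  1.23  0.  ]
now axes, units: [ 1.89  -0.234  4.936] spin units 0.075
after spin, units: [1.822 0.053 4.967]
```

Emit:
jog_arm(
  motion=[
    {"translation": [0,0,0.3],"spin": 0},
    {"translation": [0,0,0.3],"spin": 0},
    {"translation": [0,0,0.3],"spin": 0},
    {"translation": [0,0,0.3],"spin": 0},
    {"translation": [0,0,0.3],"spin": 0},
    {"translation": [0,0,0.3],"spin": 0},
    {"translation": [0,0,0],"spin": 0},
  ],
)

```text
clock: 7.2
ee_pos: [0.4252, -0.1446, 0.34]
eef_rot: [2.688, 1.477, 0.037]
force: [-0.2, 0.0, -0.4]
opening: 1.001
```

```bash
python3 d.py .4635 -.0823 .206 57
```

```text
clock 7.2 pos [ 0.4252 -0.1446  0.34  ] phi 57.54 tilt [ 0.0572 -0.0538 -0.9969] F [-0.24  0.02 -0.39] open 1.001 q [-0.57  0.2   1.83 -0.02  1.04  0.  ]
now axes, units: [ 1.877 -0.283  3.311] spin units 0.108
after spin, units: [ 1.828 -0.044  3.35 ]
```

Emit:
jog_arm(
  motion=[
    {"translation": [0,0,0],"spin": 0},
    {"translation": [0,0,0],"spin": 0},
    {"translation": [0,0,0],"spin": 0},
    {"translation": [0,0,0],"spin": 0},
  ],
)

```text
clock: 7.53
ee_pos: [0.4251, -0.1443, 0.3424]
eef_rot: [2.685, 1.477, 0.039]
force: [0.2, -0.0, 0.4]
opening: 0.997
```

```bash
python3 d.py .4635 -.0823 .206 57|head -1
```

```text
clock 7.53 pos [ 0.4251 -0.1443  0.3424] phi 57.58 tilt [ 0.059  -0.055  -0.9967] F [ 0.19 -0.    0.42] open 0.997 q [-0.57  0.2   1.83 -0.02  1.04  0.  ]
```

Emit:
jog_arm(
  motion=[
    {"translation": [0,1,0],"spin": 0},
    {"translation": [0,1,0],"spin": 0},
    {"translation": [0,1,0],"spin": 0},
    {"translation": [0,1,0],"spin": 0},
    {"translation": [0,0,0],"spin": 0},
  ],
)

```text
clock: 7.95
ee_pos: [0.5598, -0.2287, 0.3543]
eef_rot: [2.689, 1.481, 0.034]
force: [0.8, 0.1, 0.4]
opening: 0.998
```

```bash
python3 d.py .4635 -.0823 .206 57|head -1
```

```text
clock 7.95 pos [ 0.5598 -0.2287  0.3543] phi 57.66 tilt [ 0.0542 -0.0521 -0.9972] F [0.78 0.14 0.4 ] open 0.998 q [-0.57  0.41  1.45 -0.02  1.2   0.  ]
```

Emit:
jog_arm(
  motion=[
    {"translation": [0,-1,0],"spin": 0},
    {"translation": [0,-1,0],"spin": 0},
    {"translation": [0,-1,0],"spin": 0},
    {"translation": [0,-1,0],"spin": 0},
    {"translation": [0,0,0],"spin": 0},
  ],
)

```text
clock: 8.37
ee_pos: [0.4227, -0.1431, 0.3386]
eef_rot: [2.69, 1.479, 0.034]
force: [-2.0, 1.6, -0.4]
opening: 0.998
```

```bash
python3 d.py .4635 -.0823 .206 57|head -1
```

```text
clock 8.37 pos [ 0.4227 -0.1431  0.3386] phi 57.57 tilt [ 0.0539 -0.0521 -0.9972] F [-1.96  1.64 -0.41] open 0.998 q [-0.57  0.2   1.83 -0.02  1.03  0.  ]
```

Emit:
jog_arm(
  motion=[
    {"translation": [0,1,0],"spin": 0},
    {"translation": [0,1,0],"spin": 0},
    {"translation": [0,1,0],"spin": 0},
    {"translation": [0,1,0],"spin": 0},
    {"translation": [0,1,0],"spin": 0},
    {"translation": [0,1,0],"spin": 0},
    {"translation": [0,1,0],"spin": 0},
    {"translation": [0,1,0],"spin": 0},
    {"translation": [0,0,0],"spin": 0},
  ],
)

```text
clock: 9.12
ee_pos: [0.6949, -0.3136, 0.3604]
eef_rot: [2.692, 1.484, 0.03]
force: [-0.9, -0.2, -0.1]
opening: 1.001
```

```bash
python3 d.py .4635 -.0823 .206 57|head -1
```

```text
clock 9.12 pos [ 0.6949 -0.3136  0.3604] phi 57.71 tilt [ 0.0493 -0.0492 -0.9976] F [-0.89 -0.21 -0.11] open 1.001 q [-0.57  0.65  1.   -0.02  1.42 -0.  ]
```

Emit:
jog_arm(
  motion=[
    {"translation": [0,0,0],"spin": 0},
    {"translation": [0,0,0],"spin": 0},
    {"translation": [0,0,0],"spin": 0},
    {"translation": [0,0,0],"spin": 0},
    {"translation": [0,0,0],"spin": 0},
    {"translation": [0,0,0],"spin": 0},
  ],
)

```text
clock: 9.62
ee_pos: [0.6926, -0.3118, 0.3602]
eef_rot: [2.695, 1.487, 0.027]
force: [0.7, -0.2, -0.4]
opening: 1.001
```

```bash
python3 d.py .4635 -.0823 .206 57|head -1
```

```text
clock 9.62 pos [ 0.6926 -0.3118  0.3602] phi 57.73 tilt [ 0.0458 -0.0469 -0.9979] F [ 0.7  -0.23 -0.44] open 1.001 q [-0.56  0.65  1.   -0.02  1.42 -0.  ]
```

Emit:
jog_arm(
  motion=[
    {"translation": [0,0,-1],"spin": 0},
    {"translation": [0,0,-1],"spin": 0},
    {"translation": [0,0,-1],"spin": 0},
    {"translation": [0,0,-1],"spin": 0},
    {"translation": [0,0,-1],"spin": 0},
    {"translation": [0,0,0],"spin": 0},
  ],
)

```text
clock: 10.12
ee_pos: [0.6789, -0.2985, 0.5663]
eef_rot: [2.704, 1.493, 0.019]
force: [-0.6, -0.0, 1.4]
opening: 1.0
```

```bash
python3 d.py .4635 -.0823 .206 57|head -1
```

```text
clock 10.12 pos [ 0.6789 -0.2985  0.5663] phi 57.8 tilt [ 0.0362 -0.0406 -0.9985] F [-0.61 -0.04  1.41] open 1.0 q [-0.56  0.56  0.65 -0.02  1.88 -0.  ]
```

Emit:
jog_arm(
  motion=[
    {"translation": [0,0,0],"spin": 0},
    {"translation": [0,0,0],"spin": 0},
    {"translation": [0,0,0],"spin": 0},
    {"translation": [0,0,0],"spin": 0},
    {"translation": [0,0,0],"spin": 0},
    {"translation": [0,0,0],"spin": 0},
  ],
)

```text
clock: 10.62
ee_pos: [0.6769, -0.2965, 0.5678]
eef_rot: [2.702, 1.494, 0.02]
force: [-0.1, -0.5, 0.7]
opening: 1.004
```

```bash
python3 d.py .4635 -.0823 .206 57|head -1
```

```text
clock 10.62 pos [ 0.6769 -0.2965  0.5678] phi 57.85 tilt [ 0.0372 -0.0411 -0.9985] F [-0.14 -0.49  0.66] open 1.004 q [-0.56  0.56  0.65 -0.02  1.88 -0.  ]
```

Emit:
jog_arm(
  motion=[
    {"translation": [-0.35,0.4,0.85],"spin": 0},
    {"translation": [-0.35,0.4,0.85],"spin": 0},
    {"translation": [-0.35,0.4,0.85],"spin": 0},
    {"translation": [-0.35,0.4,0.85],"spin": 0},
    {"translation": [-0.35,0.4,0.85],"spin": 0},
    {"translation": [-0.35,0.4,0.85],"spin": 0},
    {"translation": [-0.35,0.4,0.85],"spin": 0},
  ],
)

```text
clock: 11.2
ee_pos: [0.7337, -0.4482, 0.3393]
eef_rot: [2.687, 1.499, 0.032]
force: [-0.3, 0.3, -0.1]
opening: 1.002
```

```bash
python3 d.py .4635 -.0823 .206 57|head -1
```

```text
clock 11.2 pos [ 0.7337 -0.4482  0.3393] phi 58.3 tilt [ 0.0496 -0.0457 -0.9977] F [-0.32  0.31 -0.09] open 1.002 q [-0.68  0.84  0.67 -0.    1.56 -0.12]
```

Emit:
jog_arm(
  motion=[
    {"translation": [0,0,0],"spin": 0},
    {"translation": [0,0,0],"spin": 0},
    {"translation": [0,0,0],"spin": 0},
    {"translation": [0,0,0],"spin": 0},
    {"translation": [0,0,0],"spin": 0},
    {"translation": [0,0,0],"spin": 0},
    {"translation": [0,0,0],"spin": 0},
    {"translation": [0,0,0],"spin": 0},
  ],
)

```text
clock: 11.87
ee_pos: [0.7314, -0.4486, 0.3266]
eef_rot: [2.704, 1.505, 0.021]
force: [0.0, -0.2, -0.2]
opening: 0.997
```

```bash
python3 d.py .4635 -.0823 .206 57|head -1
```

```text
clock 11.87 pos [ 0.7314 -0.4486  0.3266] phi 58.19 tilt [ 0.0349 -0.0347 -0.9988] F [ 0.03 -0.18 -0.19] open 0.997 q [-0.68  0.85  0.68 -0.01  1.56 -0.12]
```

Emit:
jog_arm(
  motion=[
    {"translation": [0,0,0],"spin": 0},
    {"translation": [0,0,0],"spin": 0},
    {"translation": [0,0,0],"spin": 0},
    {"translation": [0,0,0],"spin": 0},
    {"translation": [0,0,0],"spin": 0},
    {"translation": [0,0,0],"spin": 0},
    {"translation": [0,0,0],"spin": 0},
    {"translation": [0,0,0],"spin": 0},
    {"translation": [0,0,0],"spin": 0},
    {"translation": [0,0,0],"spin": 0},
    {"translation": [0,0,0],"spin": 0},
    {"translation": [0,0,0],"spin": 0},
  ],
)

```text
clock: 12.87
ee_pos: [0.7322, -0.4479, 0.3311]
eef_rot: [2.698, 1.504, 0.025]
force: [0.3, -0.7, 0.3]
opening: 1.001
```

```bash
python3 d.py .4635 -.0823 .206 57|head -1
```

```text
clock 12.87 pos [ 0.7322 -0.4479  0.3311] phi 58.25 tilt [ 0.0397 -0.0384 -0.9985] F [ 0.26 -0.68  0.29] open 1.001 q [-0.68  0.85  0.67 -0.01  1.56 -0.12]
```

```bash
python3 - <<'E'
from plant import robot
import numpy as np
from scipy.spatial.transform import Rotation as R
for i in range(8):
    o=robot.get_obs();print(o['clock'],(o['ee_pos']*1e3).round(2),(R.from_rotvec(o['eef_rot']).as_matrix()[:,2]*1e3).round(2),(o['joint_positions']*1e3).round(2),(o['qd']*1e3).round(1));robot.capture('top')
E
```

```text
12.8667 [ 732.16 -447.87  331.15] [  39.7   -38.42 -998.47] [-677.27  849.83  674.53   -5.07 1562.19 -123.51] [-1.5  3.1  1.5  0.4  1.9  0.5]
12.9167 [ 732.14 -447.85  331.13] [  39.62  -38.35 -998.48] [-677.27  849.82  674.58   -5.06 1562.25 -123.51] [ 0.8 -1.5  0.6 -1.2 -0.1 -0.4]
12.9667 [ 732.15 -447.85  331.15] [  39.64  -38.38 -998.48] [-677.26  849.82  674.56   -5.07 1562.24 -123.52] [-1.  -2.3 -0.2  0.9  0.9 -1.3]
13.0167 [ 732.17 -447.85  331.25] [  39.78  -38.47 -998.47] [-677.26  849.72  674.51   -5.05 1562.23 -123.51] [ 0.8 -1.4 -1.2  0.9  0.7  2. ]
13.0667 [ 732.19 -447.84  331.31] [  39.85  -38.52 -998.46] [-677.23  849.68  674.45   -5.05 1562.24 -123.51] [ 0.5 -2.3 -2.2  1.4 -0.4  0.8]
13.1167 [ 732.19 -447.86  331.37] [  39.94  -38.58 -998.46] [-677.25  849.62  674.44   -5.04 1562.21 -123.5 ] [-0.7 -0.6 -0.1 -1.4  0.4  0.9]
13.1667 [ 732.18 -447.84  331.39] [  39.94  -38.56 -998.46] [-677.24  849.58  674.46   -5.02 1562.25 -123.5 ] [ 0.3 -1.   0.7  1.4 -1.6  0.6]
13.2167 [ 732.2  -447.84  331.37] [  39.96  -38.57 -998.46] [-677.23  849.62  674.43   -5.01 1562.21 -123.53] [-0.6  1.8 -0.6  0.1 -1.2  0.1]
```

```bash
cat > hold.py <<'E'
import sys
from plant import robot
from scipy.spatial.transform import Rotation as R
for i in range(int(sys.argv[1])): robot.capture('top')
o=robot.get_obs();m=R.from_rotvec(o['eef_rot']).as_matrix()
print(round(o['clock'],2),o['ee_pos'].round(4),'tilt',(m[:,2]*1e3).round(1),'F',o['force'].round(1),'open',round(o['opening'],3),'q',o['joint_positions'].round(2))
E
```

Emit:
jog_arm(
  motion=[
    {"translation": [0,0,-1],"spin": 0},
    {"translation": [0,0,-1],"spin": 0},
    {"translation": [0,0,-1],"spin": 0},
    {"translation": [0,0,-1],"spin": 0},
    {"translation": [0,0,-1],"spin": 0},
    {"translation": [0,0,-1],"spin": 0},
  ],
)

```text
clock: 13.77
ee_pos: [0.7116, -0.4321, 0.5506]
eef_rot: [2.722, 1.517, 0.01]
force: [-2.9, 1.7, 0.7]
opening: 0.992
```

```bash
python3 hold.py 0; python3 hold.py 1;python3 hold.py 1;python3 hold.py 1;python3 hold.py 1
```

```text
13.77 [ 0.7116 -0.4321  0.5506] tilt [  18.3  -19.4 -999.6] F [-2.9  1.7  0.7] open 0.992 q [-0.68  0.81  0.22 -0.    2.09 -0.13]
13.82 [ 0.7088 -0.4299  0.5584] tilt [  22.6  -23.2 -999.5] F [-2.2  0.9  3.8] open 1.002 q [-0.68  0.8   0.22 -0.    2.09 -0.13]
13.87 [ 0.71   -0.4305  0.5577] tilt [  25.6  -25.4 -999.3] F [0.1 0.4 0.5] open 1.001 q [-0.68  0.8   0.22 -0.    2.09 -0.13]
13.92 [ 0.711  -0.4313  0.5555] tilt [  25.3  -25.2 -999.4] F [1.  0.5 0.3] open 1.001 q [-0.68  0.8   0.22 -0.    2.09 -0.13]
13.97 [ 0.7116 -0.4319  0.5532] tilt [  23.6  -23.9 -999.4] F [-1.   0.1 -0.6] open 1.002 q [-0.68  0.8   0.22 -0.    2.09 -0.13]
```

Emit:
jog_arm(
  motion=[
    {"translation": [0,0,1],"spin": 0},
  ],
)

```text
clock: 14.05
ee_pos: [0.7139, -0.4341, 0.5228]
eef_rot: [2.699, 1.504, 0.026]
force: [1.1, -0.4, 2.5]
opening: 0.997
```

```bash
python3 hold.py 0; python3 hold.py 1;python3 hold.py 1;python3 hold.py 1;python3 hold.py 1
```

```text
14.05 [ 0.7139 -0.4341  0.5228] tilt [  40.   -37.  -998.5] F [ 1.1 -0.4  2.5] open 0.997 q [-0.68  0.78  0.35 -0.    1.96 -0.13]
14.1 [ 0.7095 -0.4302  0.5007] tilt [   6.5  -10.2 -999.9] F [ -1.8   1.7 -12.1] open 1.003 q [-0.68  0.78  0.4  -0.    1.95 -0.13]
14.15 [ 0.7099 -0.4306  0.4973] tilt [   -1.4    -3.7 -1000. ] F [-0.1 -0.3 -4.5] open 1.003 q [-0.68  0.79  0.39 -0.    1.96 -0.13]
14.2 [ 0.7116 -0.4322  0.5026] tilt [   7.7  -11.  -999.9] F [-0.3 -0.1 -0.5] open 1.0 q [-0.68  0.79  0.38 -0.    1.96 -0.13]
14.25 [ 0.7129 -0.4333  0.509 ] tilt [  17.9  -19.3 -999.7] F [ 0.8 -0.1  1.4] open 0.999 q [-0.68  0.79  0.36 -0.    1.96 -0.13]
```

Emit:
jog_arm(
  motion=[
    {"translation": [0,0,1],"spin": 0},
  ],
)

```text
clock: 14.33
ee_pos: [0.7163, -0.4362, 0.4861]
eef_rot: [2.699, 1.504, 0.026]
force: [1.3, -0.6, 4.0]
opening: 0.996
```

```bash
python3 hold.py 0; python3 hold.py 1;python3 hold.py 1;python3 hold.py 1;python3 hold.py 1
```

```text
14.33 [ 0.7163 -0.4362  0.4861] tilt [  39.9  -37.  -998.5] F [ 1.3 -0.6  4. ] open 0.996 q [-0.68  0.78  0.44 -0.    1.87 -0.13]
14.38 [ 0.7136 -0.434   0.4684] tilt [  16.4  -18.1 -999.7] F [ -1.6   2.1 -10.6] open 1.002 q [-0.68  0.78  0.47 -0.    1.86 -0.13]
14.43 [ 0.7135 -0.4341  0.4667] tilt [  11.3  -14.1 -999.8] F [-1.   0.3 -1.4] open 0.998 q [-0.68  0.79  0.47 -0.    1.87 -0.13]
14.48 [ 0.7143 -0.4348  0.47  ] tilt [  15.8  -17.6 -999.7] F [ 0.2 -0.3 -0. ] open 0.997 q [-0.68  0.79  0.46 -0.    1.87 -0.13]
14.53 [ 0.7148 -0.4352  0.4735] tilt [  21.   -21.8 -999.5] F [-0.3 -0.1  1.2] open 1.003 q [-0.68  0.78  0.46 -0.    1.87 -0.13]
```

Emit:
jog_arm(
  motion=[
    {"translation": [0,0,1],"spin": 0},
  ],
)

```text
clock: 14.62
ee_pos: [0.7192, -0.4388, 0.4497]
eef_rot: [2.694, 1.501, 0.029]
force: [1.3, -0.1, 3.3]
opening: 0.996
```

```bash
python3 hold.py 2
```

```text
14.72 [ 0.7161 -0.4366  0.4319] tilt [  18.9  -20.2 -999.6] F [ 0.1  0.9 -2.1] open 1.003 q [-0.68  0.79  0.55 -0.    1.78 -0.13]
```

Emit:
jog_arm(
  motion=[
    {"translation": [0,0,0],"spin": 0},
  ],
)

```text
clock: 14.8
ee_pos: [0.7171, -0.4374, 0.4344]
eef_rot: [2.718, 1.514, 0.012]
force: [-1.1, 0.4, 1.2]
opening: 0.999
```

```bash
python3 hold.py 0;python3 hold.py 4;python3 hold.py 2
```

```text
14.8 [ 0.7171 -0.4374  0.4344] tilt [  21.6  -22.4 -999.5] F [-1.1  0.4  1.2] open 0.999 q [-0.68  0.79  0.54 -0.    1.78 -0.13]
15.0 [ 0.717  -0.4373  0.4357] tilt [  24.   -24.3 -999.4] F [-0.2 -0.1  0.2] open 1.001 q [-0.68  0.79  0.54 -0.    1.78 -0.13]
15.1 [ 0.7166 -0.4369  0.4346] tilt [  22.3  -22.9 -999.5] F [ 0.4 -0.7  0.5] open 1.0 q [-0.68  0.79  0.54 -0.    1.78 -0.13]
```

Emit:
jog_arm(
  motion=[
    {"translation": [0.38,-0.9,0],"spin": 0},
    {"translation": [0.38,-0.9,0],"spin": 0},
    {"translation": [0.38,-0.9,0],"spin": 0},
    {"translation": [0.38,-0.9,0],"spin": 0},
    {"translation": [0.38,-0.9,0],"spin": 0},
    {"translation": [0.38,-0.9,0],"spin": 0},
    {"translation": [0.38,-0.9,0],"spin": 0},
    {"translation": [0.38,-0.9,0],"spin": 0},
    {"translation": [0.38,-0.9,0],"spin": 0},
    {"translation": [0.38,-0.9,0],"spin": 0},
  ],
)

```text
clock: 15.93
ee_pos: [0.4882, -0.1159, 0.4183]
eef_rot: [2.711, 1.493, 0.025]
force: [0.9, -0.1, 0.9]
opening: 1.003
```

```bash
python3 hold.py 0;python3 hold.py 3;python3 hold.py 2
```

```text
15.93 [ 0.4882 -0.1159  0.4183] tilt [  36.6  -32.6 -998.8] F [ 0.9 -0.1  0.9] open 1.003 q [-0.45  0.21  1.58 -0.01  1.31  0.12]
16.08 [ 0.4876 -0.1149  0.4185] tilt [  35.6  -32.1 -998.8] F [ 0.  -0.1  0. ] open 1.0 q [-0.45  0.21  1.58 -0.01  1.31  0.12]
16.18 [ 0.4901 -0.1176  0.4185] tilt [  37.6  -33.6 -998.7] F [-0.2  0.5  0.1] open 0.998 q [-0.45  0.21  1.58 -0.01  1.31  0.12]
```

Emit:
jog_arm(
  motion=[
    {"translation": [0,0,-1],"spin": 0},
    {"translation": [0,0,-1],"spin": 0},
    {"translation": [0,0,-1],"spin": 0},
    {"translation": [0,0,-1],"spin": 0},
  ],
)

```text
clock: 16.52
ee_pos: [0.4854, -0.1163, 0.5747]
eef_rot: [2.728, 1.495, 0.005]
force: [0.7, -0.1, 0.1]
opening: 1.002
```

```bash
python3 hold.py 0;python3 hold.py 2;python3 hold.py 2;python3 d.py .4635 -.0823 .206 57
```

```text
16.52 [ 0.4854 -0.1163  0.5747] tilt [  17.3  -25.1 -999.5] F [ 0.7 -0.1  0.1] open 1.002 q [-0.45  0.13  1.27 -0.02  1.71  0.11]
16.62 [ 0.4874 -0.1172  0.581 ] tilt [  32.9  -32.7 -998.9] F [ 0.1 -0.5  0.1] open 0.999 q [-0.45  0.13  1.26 -0.02  1.71  0.11]
16.72 [ 0.4858 -0.1164  0.5742] tilt [  20.8  -26.8 -999.4] F [-0.8  0.1 -1.4] open 1.001 q [-0.45  0.13  1.28 -0.02  1.71  0.11]
clock 16.72 pos [ 0.4858 -0.1164  0.5742] phi 57.44 tilt [ 0.0208 -0.0268 -0.9994] F [-0.75  0.06 -1.43] open 1.001 q [-0.45  0.13  1.28 -0.02  1.71  0.11]
now axes, units: [ 0.522 -1.221  9.165] spin units 0.087
after spin, units: [ 0.41  -0.931  9.204]
```

Emit:
jog_arm(
  motion=[
    {"translation": [0.1,-0.2,0.95],"spin": 0},
  ],
)

```text
clock: 16.8
ee_pos: [0.4853, -0.1124, 0.541]
eef_rot: [2.716, 1.485, 0.022]
force: [1.4, -0.4, 0.1]
opening: 1.0
```

```bash
python3 hold.py 2
```

```text
16.9 [ 0.4775 -0.1079  0.5264] tilt [-3.000e-01 -1.670e+01 -9.999e+02] F [-0.5  0.3 -1.3] open 1.002 q [-0.44  0.14  1.39 -0.02  1.61  0.12]
```

Emit:
jog_arm(
  motion=[
    {"translation": [0.1,-0.2,0.95],"spin": 0},
  ],
)

```text
clock: 16.98
ee_pos: [0.4769, -0.1042, 0.4992]
eef_rot: [2.736, 1.497, -0.004]
force: [2.0, -0.0, 0.8]
opening: 0.999
```

```bash
python3 hold.py 2
```

```text
17.08 [ 0.4701 -0.1003  0.4883] tilt [ -19.3   -7.8 -999.8] F [-0.6  1.1 -0.5] open 1.0 q [-0.44  0.15  1.47 -0.02  1.54  0.13]
```

Emit:
jog_arm(
  motion=[
    {"translation": [0.1,-0.2,0.95],"spin": 0},
  ],
)

```text
clock: 17.17
ee_pos: [0.4704, -0.0968, 0.4615]
eef_rot: [2.747, 1.504, -0.019]
force: [2.6, -0.6, 2.0]
opening: 1.002
```

```bash
python3 hold.py 1; python3 hold.py 1; python3 d.py .4635 -.0823 .206 57
```

```text
17.22 [ 0.4623 -0.0923  0.449 ] tilt [ -32.5   -1.4 -999.5] F [-10.    4.3 -11.8] open 1.003 q [-0.43  0.16  1.55 -0.01  1.45  0.14]
17.27 [ 0.4631 -0.0928  0.4514] tilt [ -32.3   -1.9 -999.5] F [ 0.3  0.4 -0.6] open 1.0 q [-0.43  0.16  1.55 -0.02  1.46  0.14]
clock 17.27 pos [ 0.4631 -0.0928  0.4514] phi 57.49 tilt [-0.0323 -0.0019 -0.9995] F [ 0.29  0.39 -0.64] open 1.0 q [-0.43  0.16  1.55 -0.02  1.46  0.14]
now axes, units: [0.343 0.028 6.132] spin units 0.097
after spin, units: [ 0.225 -0.135  6.136]
```

Emit:
jog_arm(
  motion=[
    {"translation": [0.1,0,0.9],"spin": 0},
    {"translation": [0.1,0,0.9],"spin": 0},
    {"translation": [0,0,0.9],"spin": 0},
  ],
)

```text
clock: 17.52
ee_pos: [0.4791, -0.0936, 0.3576]
eef_rot: [2.739, 1.502, -0.009]
force: [0.0, -0.4, -0.2]
opening: 0.995
```

```bash
python3 hold.py 1; python3 hold.py 1;python3 hold.py 1;python3 hold.py 1; python3 d.py .4635 -.0823 .206 57
```

```text
17.57 [ 0.476  -0.0928  0.3509] tilt [  -9.3  -13.5 -999.9] F [-1.1 -0.5 -3.3] open 1.004 q [-0.42  0.27  1.7  -0.02  1.18  0.16]
17.62 [ 0.4755 -0.0926  0.3531] tilt [ -11.1  -12.7 -999.9] F [0.4 0.4 0.5] open 1.002 q [-0.42  0.26  1.69 -0.02  1.19  0.16]
17.67 [ 0.4763 -0.0928  0.3553] tilt [  -7.2  -14.2 -999.9] F [0.6 0.2 0.9] open 1.001 q [-0.42  0.26  1.69 -0.02  1.19  0.16]
17.72 [ 0.4769 -0.093   0.3566] tilt [  -3.8  -15.6 -999.9] F [ 0.6 -0.2  1.4] open 1.002 q [-0.42  0.26  1.69 -0.02  1.19  0.16]
clock 17.72 pos [ 0.4769 -0.093   0.3566] phi 57.43 tilt [-0.0038 -0.0156 -0.9999] F [ 0.62 -0.24  1.38] open 1.002 q [-0.42  0.26  1.69 -0.02  1.19  0.16]
now axes, units: [ 0.104 -0.446  3.763] spin units 0.085
after spin, units: [ 0.043 -0.427  3.766]
```

Emit:
jog_arm(
  motion=[
    {"translation": [0,-0.15,0.9],"spin": 0},
    {"translation": [0,-0.15,0.9],"spin": 0},
  ],
)

```text
clock: 17.88
ee_pos: [0.4785, -0.0932, 0.2968]
eef_rot: [2.721, 1.49, 0.015]
force: [-0.8, -1.3, -0.0]
opening: 1.0
```

```bash
python3 hold.py 2;python3 hold.py 1
```

```text
17.98 [ 0.4749 -0.0917  0.2929] tilt [  14.8  -24.  -999.6] F [-0.4  0.5  0.9] open 1.0 q [-0.41  0.33  1.79 -0.02  1.    0.16]
18.03 [ 0.4758 -0.092   0.2945] tilt [  17.7  -25.2 -999.5] F [ 0.1 -0.   0.2] open 1.0 q [-0.41  0.33  1.79 -0.02  1.    0.16]
```

Emit:
jog_arm(
  motion=[
    {"translation": [0,-0.1,0.9],"spin": 0},
    {"translation": [0,-0.1,0.9],"spin": 0},
  ],
)

```text
clock: 18.2
ee_pos: [0.4814, -0.0942, 0.2335]
eef_rot: [2.707, 1.483, 0.034]
force: [-0.9, 0.6, -0.4]
opening: 0.998
```

```bash
python3 hold.py 2;python3 hold.py 1; python3 d.py .4635 -.0823 .126 57
```

```text
18.3 [ 0.4784 -0.0931  0.2297] tilt [  34.3  -32.6 -998.9] F [-0.4  0.5 -0.2] open 1.0 q [-0.41  0.43  1.86 -0.02  0.81  0.17]
18.35 [ 0.4791 -0.0933  0.2312] tilt [  36.8  -33.6 -998.8] F [ 2.1 -0.2 -0. ] open 1.003 q [-0.41  0.43  1.86 -0.02  0.81  0.17]
clock 18.35 pos [ 0.4791 -0.0933  0.2312] phi 57.4 tilt [ 0.0368 -0.0336 -0.9988] F [ 2.1  -0.24 -0.02] open 1.003 q [-0.41  0.43  1.86 -0.02  0.81  0.17]
now axes, units: [ 0.045 -0.605  2.603] spin units 0.081
after spin, units: [ 0.019 -0.477  2.63 ]
```

Emit:
jog_arm(
  motion=[
    {"translation": [0,-0.1,-1],"spin": 0},
    {"translation": [0,-0.1,-1],"spin": 0},
  ],
)

```text
clock: 18.52
ee_pos: [0.4696, -0.0869, 0.3093]
eef_rot: [2.725, 1.491, 0.01]
force: [0.9, -1.5, 0.2]
opening: 1.002
```

```bash
for i in 1 2 3 4; do python3 hold.py 1; done
```

```text
18.57 [ 0.4724 -0.0876  0.3172] tilt [  36.8  -33.5 -998.8] F [ 0.2 -0.4  3.2] open 0.999 q [-0.41  0.29  1.78 -0.02  1.03  0.17]
18.62 [ 0.4729 -0.088   0.3154] tilt [  39.6  -34.8 -998.6] F [ 0.9 -0.9  1. ] open 1.005 q [-0.41  0.29  1.78 -0.02  1.02  0.17]
18.67 [ 0.4718 -0.0876  0.3131] tilt [  36.1  -33.5 -998.8] F [ 0.4  0.4 -0. ] open 0.999 q [-0.41  0.29  1.78 -0.02  1.02  0.17]
18.72 [ 0.4705 -0.0872  0.3111] tilt [  32.   -31.8 -999. ] F [-0.3 -0.2 -0.4] open 0.999 q [-0.41  0.29  1.79 -0.02  1.02  0.17]
```

Emit:
jog_arm(
  motion=[
    {"translation": [0,-0.1,1],"spin": 0},
  ],
)

```text
clock: 18.8
ee_pos: [0.4736, -0.0884, 0.2777]
eef_rot: [2.704, 1.481, 0.038]
force: [1.4, -1.2, -0.2]
opening: 1.001
```

```bash
python3 hold.py 1
```

```text
18.85 [ 0.4674 -0.086   0.2681] tilt [  30.2  -31.  -999.1] F [-2.2  0.2 -3.7] open 1.0 q [-0.41  0.35  1.84 -0.02  0.9   0.17]
```

Emit:
jog_arm(
  motion=[
    {"translation": [0,0,1],"spin": 0},
  ],
)

```text
clock: 18.93
ee_pos: [0.471, -0.088, 0.2329]
eef_rot: [2.712, 1.485, 0.027]
force: [1.5, -0.3, -1.3]
opening: 1.001
```

```bash
for i in 1 2 3 4; do python3 hold.py 1; done;python3 d.py .4635 -.0823 .126 57
```

```text
18.98 [ 0.4661 -0.0865  0.2225] tilt [  18.8  -26.2 -999.5] F [-2.   0.1 -6.2] open 0.994 q [-0.41  0.43  1.89 -0.02  0.79  0.17]
19.03 [ 0.4652 -0.086   0.2246] tilt [  16.2  -25.1 -999.6] F [-1.8  1.4 -0.3] open 1.001 q [-0.41  0.43  1.89 -0.02  0.8   0.17]
19.08 [ 0.4666 -0.0865  0.2271] tilt [  21.1  -27.1 -999.4] F [0.3 0.1 0.5] open 1.002 q [-0.41  0.42  1.88 -0.02  0.8   0.17]
19.13 [ 0.468 -0.087  0.229] tilt [  26.4  -29.4 -999.2] F [ 0.9 -0.5  0.8] open 0.997 q [-0.41  0.42  1.88 -0.02  0.8   0.17]
clock 19.13 pos [ 0.468 -0.087  0.229] phi 57.37 tilt [ 0.0264 -0.0294 -0.9992] F [ 0.93 -0.45  0.83] open 0.997 q [-0.41  0.42  1.88 -0.02  0.8   0.17]
now axes, units: [ 0.066 -0.256  2.567] spin units 0.074
after spin, units: [ 0.038 -0.158  2.576]
```

Emit:
jog_arm(
  motion=[
    {"translation": [0,-0.1,0.9],"spin": 0},
  ],
)

```text
clock: 19.22
ee_pos: [0.4709, -0.088, 0.1988]
eef_rot: [2.71, 1.483, 0.03]
force: [1.8, -1.3, -0.6]
opening: 0.997
```

```bash
python3 hold.py 2
```

```text
19.32 [ 0.464  -0.0853  0.1918] tilt [  20.7  -27.  -999.4] F [-1.2  0.8 -0.6] open 1.002 q [-0.41  0.48  1.92 -0.03  0.71  0.18]
```

Emit:
jog_arm(
  motion=[
    {"translation": [0,0,0],"spin": 0},
  ],
)

```text
clock: 19.4
ee_pos: [0.4642, -0.0854, 0.1932]
eef_rot: [2.726, 1.492, 0.008]
force: [0.0, 0.9, 0.4]
opening: 0.998
```

```bash
for i in 1 2 3 4; do python3 hold.py 1; done;python3 d.py .4635 -.0823 .126 57
```

```text
19.45 [ 0.4644 -0.0854  0.1937] tilt [  21.9  -27.6 -999.4] F [-0.1 -0.7  0.2] open 1.003 q [-0.41  0.48  1.92 -0.03  0.71  0.18]
19.5 [ 0.4649 -0.0856  0.194 ] tilt [  23.7  -28.3 -999.3] F [ 0.3  0.3 -0.6] open 1.0 q [-0.41  0.48  1.92 -0.03  0.71  0.18]
19.55 [ 0.465  -0.0857  0.1941] tilt [  24.5  -28.7 -999.3] F [-0.3  0.3  0.2] open 0.999 q [-0.41  0.48  1.92 -0.03  0.71  0.18]
19.6 [ 0.465  -0.0857  0.194 ] tilt [  24.6  -28.7 -999.3] F [ 0.9 -0.5 -0.1] open 0.998 q [-0.41  0.48  1.92 -0.03  0.71  0.18]
clock 19.6 pos [ 0.465  -0.0857  0.194 ] phi 57.37 tilt [ 0.0246 -0.0287 -0.9993] F [ 0.85 -0.5  -0.09] open 0.998 q [-0.41  0.48  1.92 -0.03  0.71  0.18]
now axes, units: [ 0.069 -0.14   1.695] spin units 0.075
after spin, units: [ 0.05  -0.078  1.7  ]
```

Emit:
jog_arm(
  motion=[
    {"translation": [0,0,-1],"spin": 0},
    {"translation": [0,0,-1],"spin": 0},
    {"translation": [0,0,-1],"spin": 0},
    {"translation": [0,0,-1],"spin": 0},
  ],
)

```text
clock: 19.93
ee_pos: [0.4583, -0.0802, 0.3532]
eef_rot: [2.739, 1.498, -0.009]
force: [0.0, 0.1, -0.1]
opening: 1.002
```

```bash
for i in 1 2 3 4; do python3 hold.py 1; done
```

```text
19.98 [ 0.4621 -0.0814  0.3615] tilt [  20.7  -26.7 -999.4] F [ 2.4 -0.3  5.4] open 1.0 q [-0.4   0.22  1.73 -0.02  1.16  0.17]
20.03 [ 0.4621 -0.0816  0.3585] tilt [  21.   -26.9 -999.4] F [ 1.1 -0.4  0.2] open 1.003 q [-0.4   0.22  1.73 -0.02  1.15  0.17]
20.08 [ 0.4605 -0.081   0.3554] tilt [  15.1  -24.5 -999.6] F [-0.5 -0.4 -0.5] open 0.999 q [-0.41  0.23  1.74 -0.02  1.15  0.17]
20.13 [ 0.4592 -0.0805  0.3529] tilt [   9.6  -22.2 -999.7] F [-0.2  0.1 -0.7] open 1.002 q [-0.41  0.23  1.74 -0.02  1.15  0.17]
```

Emit:
jog_arm(
  motion=[
    {"translation": [0,0,1],"spin": 0},
  ],
)

```text
clock: 20.22
ee_pos: [0.4632, -0.0827, 0.3184]
eef_rot: [2.723, 1.49, 0.013]
force: [1.4, -0.9, -0.4]
opening: 1.001
```

```bash
python3 hold.py 2
```

```text
20.32 [ 0.4559 -0.08    0.3089] tilt [  -1.4  -17.6 -999.8] F [-1.   0.1  0. ] open 0.998 q [-0.41  0.29  1.81 -0.02  1.05  0.17]
```

Emit:
jog_arm(
  motion=[
    {"translation": [0,0,1],"spin": 0},
  ],
)

```text
clock: 20.4
ee_pos: [0.4591, -0.0819, 0.2751]
eef_rot: [2.736, 1.497, -0.005]
force: [2.3, -1.4, 0.1]
opening: 0.999
```

```bash
python3 hold.py 2
```

```text
20.5 [ 0.4523 -0.0793  0.2672] tilt [ -15.   -11.8 -999.8] F [-0.8  1.6 -0.4] open 1.002 q [-0.41  0.35  1.86 -0.02  0.95  0.17]
```

Emit:
jog_arm(
  motion=[
    {"translation": [0,0,1],"spin": 0},
  ],
)

```text
clock: 20.58
ee_pos: [0.4556, -0.0811, 0.234]
eef_rot: [2.746, 1.502, -0.019]
force: [2.3, -0.6, -0.6]
opening: 1.001
```

```bash
python3 hold.py 2;python3 d.py .4635 -.0823 .126 57
```

```text
20.68 [ 0.449  -0.0787  0.2265] tilt [ -27.4   -6.5 -999.6] F [-1.1  0.6 -0.8] open 1.001 q [-0.41  0.42  1.9  -0.02  0.85  0.17]
clock 20.68 pos [ 0.449  -0.0787  0.2265] phi 57.36 tilt [-0.0274 -0.0065 -0.9996] F [-1.15  0.6  -0.81] open 1.001 q [-0.41  0.42  1.9  -0.02  0.85  0.17]
now axes, units: [0.171 0.402 2.503] spin units 0.072
after spin, units: [0.122 0.352 2.513]
```

Emit:
jog_arm(
  motion=[
    {"translation": [0.05,0.2,0.8],"spin": 0},
    {"translation": [0.05,0.2,0.8],"spin": 0},
  ],
)

```text
clock: 20.85
ee_pos: [0.4657, -0.0852, 0.1677]
eef_rot: [-2.755, -1.508, 0.034]
force: [-0.4, -0.1, -0.9]
opening: 1.001
```

```bash
for i in 1 2 3 4 5 6; do python3 hold.py 1; done;python3 d.py .4635 -.0823 .126 57
```

```text
20.9 [ 0.4657 -0.0855  0.1631] tilt [ -24.3   -7.8 -999.7] F [ 0.3  0.2 -1.4] open 0.996 q [-0.41  0.55  1.91 -0.03  0.7   0.18]
20.95 [ 0.4649 -0.085   0.1651] tilt [ -25.6   -7.3 -999.6] F [-0.2  0.3  0.6] open 0.998 q [-0.41  0.55  1.91 -0.03  0.71  0.18]
21.0 [ 0.4649 -0.085   0.1667] tilt [ -23.8   -8.2 -999.7] F [-0.   0.6  0.5] open 0.995 q [-0.41  0.54  1.91 -0.03  0.71  0.18]
21.05 [ 0.4652 -0.085   0.1678] tilt [ -21.4   -9.2 -999.7] F [ 1.  -0.3  1.5] open 0.998 q [-0.41  0.54  1.91 -0.03  0.71  0.18]
21.1 [ 0.4654 -0.0851  0.1684] tilt [ -19.5  -10.  -999.8] F [0.4 0.6 0.6] open 1.002 q [-0.41  0.54  1.91 -0.03  0.71  0.18]
21.15 [ 0.4656 -0.0851  0.1686] tilt [ -18.3  -10.4 -999.8] F [-0.3  0.6  0.6] open 1.001 q [-0.41  0.54  1.91 -0.03  0.7   0.18]
clock 21.15 pos [ 0.4656 -0.0851  0.1686] phi 57.39 tilt [-0.0183 -0.0104 -0.9998] F [-0.33  0.6   0.58] open 1.001 q [-0.41  0.54  1.91 -0.03  0.7   0.18]
now axes, units: [ 0.052 -0.071  1.066] spin units 0.077
after spin, units: [ 0.031 -0.081  1.066]
```

Emit:
jog_arm(
  motion=[
    {"translation": [0.06,-0.05,0.55],"spin": 0},
    {"translation": [0,0,0.5],"spin": 0},
  ],
)

```text
clock: 21.32
ee_pos: [0.4683, -0.0837, 0.1338]
eef_rot: [2.744, 1.502, -0.017]
force: [-1.2, -0.7, -0.4]
opening: 1.004
```

```bash
for i in 1 2 3 4; do python3 hold.py 1; done;python3 d.py .4645 -.0818 .126 57
python3 -c "
import cv2
from plant import robot
cv2.imwrite('pics/s2.png',cv2.resize(robot.capture('scene')[100:260,150:350,::-1],None,fx=4,fy=3.7))"
```

```text
21.37 [ 0.4675 -0.0837  0.1313] tilt [  -6.6  -15.6 -999.9] F [-0.6 -0.3 -1.4] open 0.995 q [-0.4   0.61  1.94 -0.03  0.59  0.19]
21.42 [ 0.4672 -0.0836  0.1321] tilt [  -8.2  -14.9 -999.9] F [-0.7  0.6  0.5] open 0.995 q [-0.4   0.61  1.93 -0.03  0.6   0.19]
21.47 [ 0.4675 -0.0837  0.1326] tilt [  -7.4  -15.3 -999.9] F [-0.8  0.5  1. ] open 0.999 q [-0.4   0.61  1.93 -0.03  0.6   0.19]
21.52 [ 0.4678 -0.0838  0.1329] tilt [  -6.5  -15.6 -999.9] F [ 0.6  0.8 -0.5] open 0.999 q [-0.4   0.61  1.93 -0.03  0.6   0.19]
clock 21.52 pos [ 0.4678 -0.0838  0.1329] phi 57.38 tilt [-0.0065 -0.0156 -0.9999] F [ 0.63  0.78 -0.47] open 0.999 q [-0.4   0.61  1.93 -0.03  0.6   0.19]
now axes, units: [ 0.001 -0.097  0.171] spin units 0.076
after spin, units: [-0.002 -0.097  0.172]
```

View pics/s2.png

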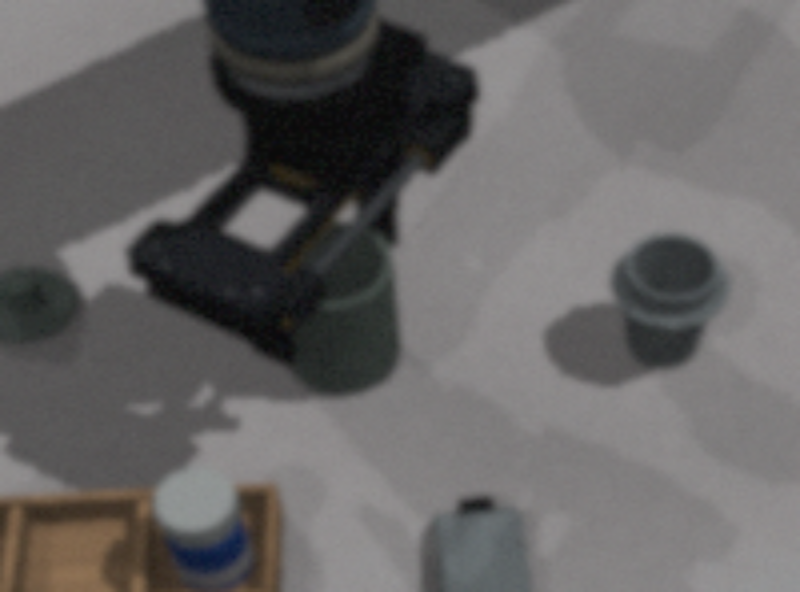

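Fingers straddle the mug near its rim with the handle on the free side, so I'll close.

Emit:
jog_arm(
  motion=[
    {"translation": [0,-0.1,0.1],"spin": 0},
  ],
  gripper=1,
)

```text
clock: 21.65
ee_pos: [0.4662, -0.0826, 0.1307]
eef_rot: [2.743, 1.501, -0.015]
force: [0.3, -0.5, 0.0]
opening: 0.972
```

```bash
for i in 1 2 3 4 5 6; do python3 hold.py 2; done
```

```text
21.75 [ 0.4641 -0.0816  0.1296] tilt [  -5.8  -15.9 -999.9] F [ 0.4  1.  -0.3] open 0.908 q [-0.4   0.61  1.95 -0.03  0.58  0.19]
21.85 [ 0.4645 -0.0818  0.1294] tilt [  -5.5  -16.1 -999.9] F [-0.4 -0.5 -0.1] open 0.824 q [-0.4   0.61  1.94 -0.03  0.58  0.19]
21.95 [ 0.4646 -0.0819  0.1291] tilt [  -5.8  -15.9 -999.9] F [-0.7  0.6  1.9] open 0.737 q [-0.4   0.61  1.94 -0.03  0.58  0.19]
22.05 [ 0.4644 -0.0818  0.1291] tilt [  -6.4  -15.7 -999.9] F [-1.3 -0.4  2.1] open 0.715 q [-0.4   0.61  1.94 -0.03  0.58  0.19]
22.15 [ 0.4644 -0.0818  0.1291] tilt [  -6.3  -15.7 -999.9] F [-0.7  0.9  3.7] open 0.711 q [-0.4   0.61  1.94 -0.03  0.58  0.19]
22.25 [ 0.4644 -0.0818  0.1291] tilt [  -6.3  -15.8 -999.9] F [-2.4  1.4  3.8] open 0.715 q [-0.4   0.61  1.94 -0.03  0.58  0.19]
```

Emit:
jog_arm(
  motion=[
    {"translation": [0,0,-0.5],"spin": 0},
    {"translation": [0,0,-0.9],"spin": 0},
    {"translation": [0,0,-0.9],"spin": 0},
    {"translation": [0,0,-0.6],"spin": 0},
  ],
)

```text
clock: 22.58
ee_pos: [0.4624, -0.0791, 0.2419]
eef_rot: [-2.753, -1.505, 0.037]
force: [1.2, -0.3, -1.3]
opening: 0.713
```

```bash
for i in 1 2 3; do python3 hold.py 1; done;python3 d.py .5884 .2267 .25 57
python3 -c "
import cv2
from plant import robot
cv2.imwrite('pics/s3.png',robot.capture('scene')[:,:,::-1])"
```

```text
22.63 [ 0.4644 -0.0798  0.2454] tilt [ -15.3  -11.6 -999.8] F [ 0.9 -1.6  1. ] open 0.716 q [-0.4   0.4   1.85 -0.02  0.9   0.18]
22.68 [ 0.4643 -0.0798  0.2433] tilt [ -15.3  -11.6 -999.8] F [ 0.9 -0.3 -3.2] open 0.717 q [-0.4   0.4   1.85 -0.02  0.89  0.18]
22.73 [ 0.463  -0.0794  0.2414] tilt [ -19.3  -10.  -999.8] F [-0.2 -0.  -2.8] open 0.709 q [-0.4   0.4   1.86 -0.02  0.89  0.18]
clock 22.73 pos [ 0.463  -0.0794  0.2414] phi 57.34 tilt [-0.0193 -0.01   -0.9998] F [-0.2  -0.03 -2.77] open 0.709 q [-0.4   0.4   1.86 -0.02  0.89  0.18]
now axes, units: [ 8.129 -1.494 -0.353] spin units 0.068
after spin, units: [ 8.126 -1.539 -0.216]
```

View pics/s3.png

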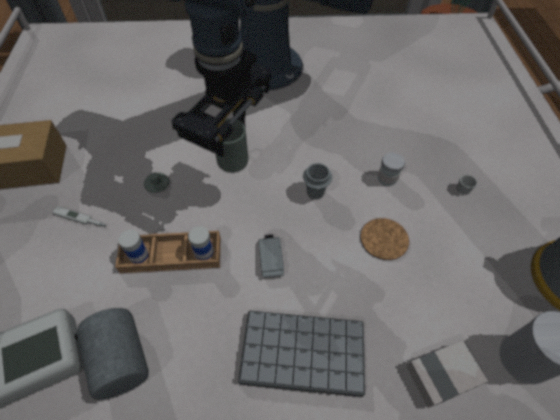

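The mug is lifted and hangs vertical. Now across to the coaster.

Emit:
jog_arm(
  motion=[
    {"translation": [0.5,-0.1,-0.05],"spin": 0},
    {"translation": [0.9,-0.17,-0.05],"spin": 0},
    {"translation": [0.9,-0.17,-0.05],"spin": 0},
    {"translation": [0.9,-0.17,-0.05],"spin": 0},
    {"translation": [0.9,-0.17,-0.05],"spin": 0},
    {"translation": [0.9,-0.17,0],"spin": 0},
    {"translation": [0.9,-0.17,0],"spin": 0},
    {"translation": [0.9,-0.17,0],"spin": 0},
    {"translation": [0.5,-0.1,0],"spin": 0},
  ],
)

```text
clock: 23.53
ee_pos: [0.5684, 0.2035, 0.2208]
eef_rot: [-2.744, -1.478, 0.092]
force: [1.5, -0.1, -1.7]
opening: 0.716
```

```bash
for i in 1 2 3 4; do python3 hold.py 1; done;python3 d.py .5884 .2267 .16 57
```

```text
23.58 [0.569 0.206 0.22 ] tilt [ -62.2   -5.3 -998. ] F [ 1.4  2.5 -2.2] open 0.716 q [0.16 0.61 1.51 0.01 1.08 0.74]
23.63 [0.5679 0.2034 0.2201] tilt [ -64.2   -8.2 -997.9] F [ 0.   0.2 -1.9] open 0.713 q [0.16 0.6  1.52 0.   1.08 0.74]
23.68 [0.567  0.2014 0.2205] tilt [ -65.7   -9.7 -997.8] F [-0.4 -0.8 -1.4] open 0.715 q [0.16 0.6  1.52 0.   1.08 0.74]
23.73 [0.5667 0.2001 0.221 ] tilt [ -65.9  -10.  -997.8] F [ 0.3 -1.  -2.4] open 0.715 q [0.15 0.6  1.52 0.   1.09 0.74]
clock 23.73 pos [0.5667 0.2001 0.221 ] phi 56.65 tilt [-0.0659 -0.01   -0.9978] F [ 0.29 -0.99 -2.36] open 0.715 q [0.15 0.6  1.52 0.   1.09 0.74]
now axes, units: [0.92 0.16 1.48] spin units -0.069
after spin, units: [0.852 0.092 1.526]
```

Emit:
jog_arm(
  motion=[
    {"translation": [0.3,0.05,-0.8],"spin": 0},
  ],
)

```text
clock: 23.82
ee_pos: [0.5708, 0.2064, 0.2449]
eef_rot: [-2.74, -1.473, 0.13]
force: [-0.3, -0.5, -3.1]
opening: 0.714
```

```bash
for i in 1 2; do python3 hold.py 1; done
```

```text
23.87 [0.5783 0.2095 0.2543] tilt [ -65.1   -9.1 -997.8] F [5.1 2.1 3. ] open 0.713 q [0.17 0.58 1.46 0.   1.17 0.75]
23.92 [0.5798 0.2091 0.2544] tilt [ -58.5   -8.7 -998.2] F [ 1.1 -0.3 -0.9] open 0.711 q [0.16 0.58 1.46 0.   1.17 0.75]
```

Emit:
jog_arm(
  motion=[
    {"translation": [0.3,0.05,-0.8],"spin": 0},
  ],
)

```text
clock: 24.0
ee_pos: [0.5844, 0.2151, 0.2792]
eef_rot: [-2.745, -1.472, 0.114]
force: [-0.7, 0.8, -4.4]
opening: 0.713
```

```bash
for i in 1 2; do python3 hold.py 1; done
```

```text
24.05 [0.5925 0.2182 0.2896] tilt [ -52.    -6.7 -998.6] F [5.4 1.9 3.9] open 0.712 q [0.18 0.56 1.39 0.   1.25 0.76]
24.1 [0.5933 0.2179 0.2893] tilt [ -47.5   -6.6 -998.8] F [ 1.   0.2 -1.9] open 0.713 q [0.17 0.56 1.39 0.   1.25 0.76]
```

Emit:
jog_arm(
  motion=[
    {"translation": [0.1,0.05,0.8],"spin": 0},
    {"translation": [0.1,0.05,0.8],"spin": 0},
  ],
)

```text
clock: 24.27
ee_pos: [0.6027, 0.2202, 0.2313]
eef_rot: [-2.761, -1.479, 0.041]
force: [-0.6, 0.2, -3.5]
opening: 0.714
```

```bash
for i in 1 2 3 4 5; do python3 hold.py 1; done;python3 d.py .5884 .2267 .16 57
```

```text
24.32 [0.6001 0.2196 0.2242] tilt [ -38.5   -5.9 -999.2] F [-1.8 -0.6 -6.5] open 0.715 q [0.18 0.64 1.43 0.   1.11 0.76]
24.37 [0.5988 0.2194 0.2254] tilt [ -43.4   -6.8 -999. ] F [-1.6 -0.1 -1.9] open 0.713 q [0.18 0.63 1.43 0.   1.12 0.76]
24.42 [0.5997 0.2198 0.2276] tilt [ -40.7   -6.1 -999.2] F [ 0.1  0.1 -1.5] open 0.718 q [0.18 0.63 1.43 0.   1.12 0.76]
24.47 [0.6009 0.2203 0.2296] tilt [ -36.4   -5.3 -999.3] F [-0.4  1.3 -2.1] open 0.715 q [0.18 0.63 1.43 0.   1.12 0.76]
24.52 [0.6019 0.2207 0.231 ] tilt [ -33.1   -4.6 -999.4] F [ 1.1  0.2 -2.2] open 0.714 q [0.18 0.63 1.43 0.   1.12 0.76]
clock 24.52 pos [0.6019 0.2207 0.231 ] phi 56.38 tilt [-0.0331 -0.0046 -0.9994] F [ 1.06  0.24 -2.22] open 0.714 q [0.18 0.63 1.43 0.   1.12 0.76]
now axes, units: [-0.023 -0.319  1.784] spin units -0.124
after spin, units: [-0.058 -0.365  1.775]
```

Emit:
jog_arm(
  motion=[
    {"translation": [0,-0.2,-0.8],"spin": 0},
  ],
)

```text
clock: 24.6
ee_pos: [0.5942, 0.2234, 0.2583]
eef_rot: [-2.757, -1.474, 0.066]
force: [-0.1, 0.1, -2.9]
opening: 0.714
```

```bash
for i in 1 2; do python3 hold.py 1; done
```

```text
24.65 [0.5967 0.2258 0.2687] tilt [ -29.3   -3.1 -999.6] F [-0.   0.9  3.1] open 0.714 q [0.19 0.58 1.4  0.   1.19 0.77]
24.7 [0.5985 0.226  0.2688] tilt [ -22.8   -2.1 -999.7] F [ 0.9  1.3 -1.8] open 0.716 q [0.19 0.58 1.4  0.   1.18 0.77]
```

Emit:
jog_arm(
  motion=[
    {"translation": [0,-0.1,0.8],"spin": 0},
    {"translation": [0,-0.1,0.8],"spin": 0},
    {"translation": [0,-0.05,0.6],"spin": 0},
  ],
)

```text
clock: 24.95
ee_pos: [0.5974, 0.2326, 0.1931]
eef_rot: [2.768, 1.483, 0.017]
force: [0.5, -0.1, -2.2]
opening: 0.715
```

```bash
for i in 1 2 3 4 5; do python3 hold.py 1; done;python3 d.py .5884 .2267 .16 57
```

```text
25.0 [0.5947 0.2321 0.1883] tilt [    1.6     2.  -1000. ] F [-0.5 -0.1 -5.3] open 0.711 q [0.2  0.67 1.49 0.   0.98 0.78]
25.05 [0.5946 0.2319 0.1898] tilt [-3.0e-01  1.5e+00 -1.0e+03] F [-0.9 -0.4 -1.7] open 0.713 q [0.2  0.67 1.49 0.   0.99 0.78]
25.1 [0.596  0.2322 0.1916] tilt [    3.3     2.2 -1000. ] F [-0.3 -0.2 -1.8] open 0.716 q [0.2  0.67 1.48 0.   0.99 0.78]
25.15 [0.5973 0.2324 0.1931] tilt [    7.     3. -1000.] F [ 1.3 -0.  -1.5] open 0.714 q [0.2  0.66 1.48 0.   0.99 0.78]
25.2 [0.598  0.2325 0.1939] tilt [    9.2     3.5 -1000. ] F [ 1.7 -0.7 -1.2] open 0.718 q [0.2  0.66 1.48 0.   0.99 0.78]
clock 25.2 pos [0.598  0.2325 0.1939] phi 56.36 tilt [ 0.0092  0.0035 -1.    ] F [ 1.65 -0.69 -1.17] open 0.718 q [0.2  0.66 1.48 0.   0.99 0.78]
now axes, units: [-0.261 -0.125  0.846] spin units -0.127
after spin, units: [-0.253 -0.123  0.849]
```

Emit:
jog_arm(
  motion=[
    {"translation": [-0.33,-0.12,0.8],"spin": 0},
  ],
)

```text
clock: 25.28
ee_pos: [0.5951, 0.2264, 0.1698]
eef_rot: [2.762, 1.481, 0.05]
force: [2.6, 0.8, -1.3]
opening: 0.714
```

```bash
for i in 1 2; do python3 hold.py 1; done
```

```text
25.33 [0.5863 0.2231 0.1604] tilt [    9.3     2.6 -1000. ] F [-4.5 -1.  -7.4] open 0.714 q [0.19 0.69 1.54 0.   0.9  0.77]
25.38 [0.5844 0.2231 0.1605] tilt [    2.4     1.7 -1000. ] F [-2.1 -0.4 -3. ] open 0.715 q [0.19 0.69 1.54 0.   0.91 0.77]
```

Emit:
jog_arm(
  motion=[
    {"translation": [0,0,0.1],"spin": 0},
  ],
)

```text
clock: 25.47
ee_pos: [0.5855, 0.2233, 0.1582]
eef_rot: [2.77, 1.482, 0.009]
force: [1.5, 0.5, -1.8]
opening: 0.714
```

```bash
for i in 1 2 3 4 5; do python3 hold.py 1; done;python3 d.py .5864 .224 .14 57
python3 -c "
import cv2
from plant import robot
cv2.imwrite('pics/s4.png',cv2.resize(robot.capture('scene')[130:290,300:500,::-1],None,fx=4,fy=3.7))"
```

```text
25.52 [0.585  0.2231 0.1572] tilt [    3.4     1.9 -1000. ] F [-0.1 -0.  -2.9] open 0.713 q [0.19 0.7  1.54 0.   0.9  0.77]
25.57 [0.5852 0.2233 0.1575] tilt [    4.      2.1 -1000. ] F [-0.  -0.2 -1. ] open 0.715 q [0.19 0.7  1.54 0.   0.9  0.77]
25.62 [0.5856 0.2234 0.1578] tilt [    5.1     2.3 -1000. ] F [-0.   0.9 -3.3] open 0.713 q [0.19 0.7  1.54 0.   0.9  0.77]
25.67 [0.5857 0.2235 0.1579] tilt [    5.5     2.4 -1000. ] F [ 0.8  0.1 -1.8] open 0.716 q [0.19 0.7  1.54 0.   0.9  0.77]
25.72 [0.5857 0.2235 0.1578] tilt [    5.5     2.4 -1000. ] F [-0.7 -0.3 -2.4] open 0.715 q [0.19 0.7  1.54 0.   0.9  0.77]
clock 25.72 pos [0.5857 0.2235 0.1578] phi 56.34 tilt [ 0.0055  0.0024 -1.    ] F [-0.67 -0.33 -2.41] open 0.715 q [0.19 0.7  1.54 0.   0.9  0.77]
now axes, units: [0.019 0.007 0.446] spin units -0.131
after spin, units: [0.021 0.009 0.446]
```

View pics/s4.png

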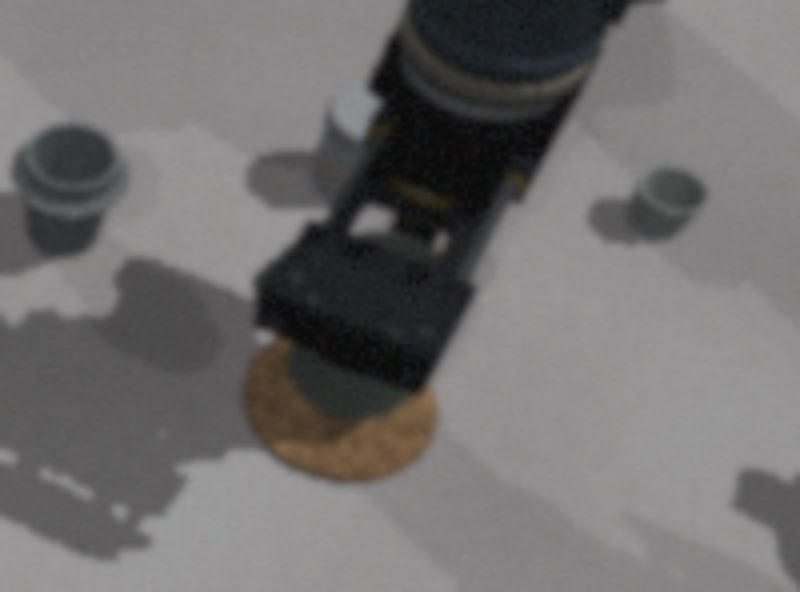

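Emit:
jog_arm(
  motion=[
    {"translation": [0.02,0,0.25],"spin": 0},
  ],
)

```text
clock: 25.85
ee_pos: [0.5876, 0.2246, 0.1498]
eef_rot: [2.767, 1.483, 0.017]
force: [0.8, 0.2, -2.0]
opening: 0.712
```

```bash
for i in 1 2 ; do python3 hold.py 2; done
```

```text
25.95 [0.5857 0.2243 0.1468] tilt [    4.      2.1 -1000. ] F [-0.7 -0.  -3.6] open 0.712 q [0.19 0.71 1.54 0.   0.88 0.77]
26.05 [0.5857 0.2242 0.1471] tilt [    4.      2.1 -1000. ] F [-0.3 -0.  -2.3] open 0.716 q [0.19 0.71 1.54 0.   0.88 0.77]
```

Emit:
jog_arm(
  motion=[
    {"translation": [0.02,0,0.15],"spin": 0},
  ],
)

```text
clock: 26.13
ee_pos: [0.5869, 0.2251, 0.1419]
eef_rot: [2.769, 1.483, 0.011]
force: [0.2, 0.2, -1.4]
opening: 0.711
```

```bash
for i in 1 2 ; do python3 hold.py 2; done
```

```text
26.23 [0.5857 0.2248 0.1401] tilt [    2.3     1.8 -1000. ] F [ 0.1 -0.3 -2.5] open 0.715 q [0.19 0.72 1.54 0.   0.87 0.77]
26.33 [0.5859 0.2249 0.1407] tilt [    3.1     2.  -1000. ] F [ 0.4  0.2 -2.6] open 0.714 q [0.19 0.72 1.54 0.   0.87 0.77]
```

Emit:
jog_arm(
  motion=[
    {"translation": [0,0,0.08],"spin": 0},
  ],
)

```text
clock: 26.42
ee_pos: [0.5865, 0.225, 0.138]
eef_rot: [2.769, 1.483, 0.008]
force: [-0.3, 0.5, -3.0]
opening: 0.716
```

```bash
for i in 1 2 ; do python3 hold.py 2; done;python3 d.py .5864 .224 .135 57
```

```text
26.52 [0.5857 0.2248 0.137 ] tilt [    2.2     1.7 -1000. ] F [-0.1 -0.2 -2. ] open 0.715 q [0.19 0.73 1.54 0.   0.87 0.77]
26.62 [0.5859 0.2248 0.1374] tilt [    2.8     1.9 -1000. ] F [-0.9 -0.9 -3.2] open 0.713 q [0.19 0.73 1.54 0.   0.87 0.77]
clock 26.62 pos [0.5859 0.2248 0.1374] phi 56.35 tilt [ 0.0028  0.0019 -1.    ] F [-0.86 -0.9  -3.2 ] open 0.713 q [0.19 0.73 1.54 0.   0.87 0.77]
now axes, units: [-0.01   0.023  0.059] spin units -0.129
after spin, units: [-0.01   0.023  0.059]
```

Emit:
jog_arm(
  motion=[
    {"translation": [0,0,0.04],"spin": 0},
  ],
)

```text
clock: 26.7
ee_pos: [0.5861, 0.2249, 0.1361]
eef_rot: [-2.769, -1.483, -0.007]
force: [-0.7, -0.0, -2.7]
opening: 0.713
```

```bash
for i in 1 2 ; do python3 hold.py 2; done
```

```text
26.8 [0.5859 0.2248 0.1357] tilt [    2.8     1.9 -1000. ] F [-0.9 -0.2 -1.5] open 0.713 q [0.19 0.73 1.54 0.   0.86 0.77]
26.9 [0.5858 0.2249 0.1358] tilt [    2.7     1.9 -1000. ] F [-0.8 -0.4 -2.6] open 0.716 q [0.19 0.73 1.54 0.   0.86 0.77]
```

Emit:
jog_arm(
  motion=[
    {"translation": [0,0,0.04],"spin": 0},
  ],
)

```text
clock: 26.98
ee_pos: [0.5862, 0.2253, 0.1353]
eef_rot: [-2.769, -1.482, -0.008]
force: [-3.4, 3.3, 12.1]
opening: 0.716
```

```bash
for i in 1 2 ; do python3 hold.py 2; done
```

```text
27.08 [0.5861 0.2252 0.1354] tilt [    3.6     2.5 -1000. ] F [-1.8  0.8  3.4] open 0.72 q [0.19 0.73 1.54 0.   0.86 0.77]
27.18 [0.5861 0.2252 0.1353] tilt [    3.8     2.6 -1000. ] F [-0.2  1.6  5.2] open 0.718 q [0.19 0.73 1.54 0.   0.86 0.77]
```

Contact came at the expected height with 5 N. Releasing.

Emit:
jog_arm(
  motion=[
    {"translation": [0,0,0],"spin": 0},
  ],
  gripper=0,
)

```text
clock: 27.27
ee_pos: [0.5863, 0.2254, 0.1358]
eef_rot: [-2.769, -1.483, -0.009]
force: [0.4, 0.4, 1.1]
opening: 0.742
```

```bash
python3 hold.py 4; python3 hold.py 4
```

```text
27.47 [0.5863 0.2251 0.1353] tilt [    4.2     2.4 -1000. ] F [ 0.1 -0.2  0.3] open 0.891 q [0.19 0.73 1.54 0.   0.86 0.77]
27.67 [0.5861 0.2251 0.1351] tilt [    3.6     2.5 -1000. ] F [-0.3  0.   0.2] open 0.981 q [0.19 0.73 1.54 0.   0.86 0.77]
```

Emit:
jog_arm(
  motion=[
    {"translation": [0,0,-0.4],"spin": 0},
    {"translation": [0,0,-0.8],"spin": 0},
    {"translation": [0,0,-0.9],"spin": 0},
    {"translation": [0,0,-0.9],"spin": 0},
  ],
)

```text
clock: 28.0
ee_pos: [0.5808, 0.2233, 0.2479]
eef_rot: [-2.763, -1.479, 0.03]
force: [0.7, -0.4, 0.2]
opening: 1.003
```

```bash
python3 hold.py 2; python3 d.py .462 .0948 .3 57;python3 -c "
import cv2
from plant import robot
cv2.imwrite('pics/s5.png',robot.capture('scene')[:,:,::-1])
cv2.imwrite('pics/t5.png',robot.capture('top')[:,:,::-1])"
```

```text
28.1 [0.5851 0.2243 0.2541] tilt [-3.9e+00  8.0e-01 -1.0e+03] F [ 0.6  0.3 -0.3] open 0.998 q [0.19 0.57 1.46 0.   1.11 0.77]
clock 28.1 pos [0.5851 0.2243 0.2541] phi 56.32 tilt [-3.9e-03  8.0e-04 -1.0e+00] F [ 0.58  0.26 -0.27] open 0.998 q [0.19 0.57 1.46 0.   1.11 0.77]
now axes, units: [-4.403 -0.769 -1.137] spin units -0.137
after spin, units: [-4.392 -0.817 -1.146]
```

View pics/s5.png

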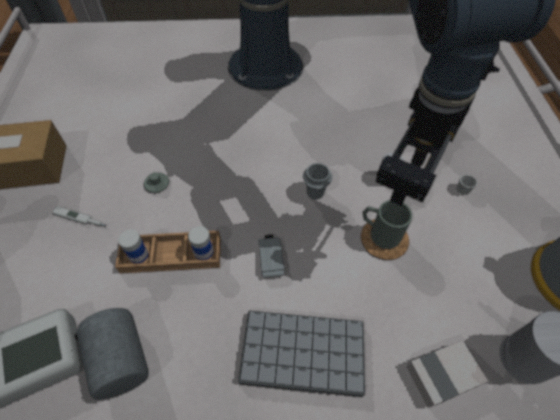

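View pics/t5.png

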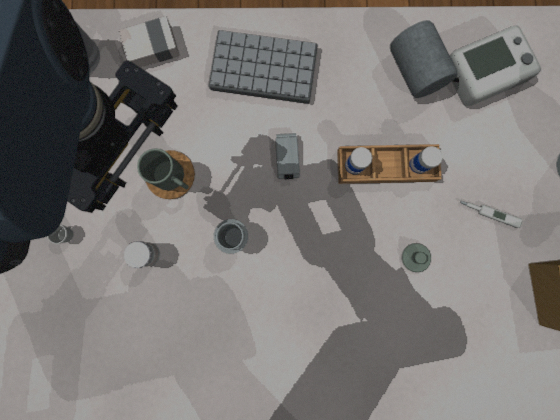

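```bash
cat > fm.py <<'E'
import sys
from h import *
m,x,y,z=sys.argv[1],*map(float,sys.argv[2:5]);yaw=m=='mug'
mk={}
for c in ('scene','top'):
    robot.capture(c)
    e=proj(c,[[x,y,z+.03]])[0]
    for d in robot.trace(c,m):
        if np.hypot(*(np.array(d['xy'])-e))<30 and d['mask'].sum()>50: mk[c]=d['mask'];break
    else: print('none',c)
for s in ([mk] if len(mk)>1 else [])+[{c:mk[c]} for c in mk]:
    v,f=fit(m,s,(x,y),z,yaw);print(m,list(s),v.round(4),round(f,3))
print(robot.get_obs()['clock'])
E
python3 fm.py mug .5875 .2262 .006
```

```text
mug ['scene', 'top'] [0.5869 0.2271 2.5402] 0.122
mug ['scene'] [0.5854 0.2286 2.598 ] 0.137
mug ['top'] [0.5864 0.2267 2.5535] 0.095
28.4
```

Emit:
jog_arm(
  motion=[
    {"translation": [-0.8,-0.15,-0.2],"spin": 0},
    {"translation": [-0.8,-0.15,-0.2],"spin": 0},
    {"translation": [-0.8,-0.15,-0.2],"spin": 0},
    {"translation": [-0.8,-0.15,-0.2],"spin": 0},
    {"translation": [-0.8,-0.15,-0.2],"spin": 0},
    {"translation": [-0.4,-0.1,0],"spin": 0},
  ],
)

```text
clock: 28.9
ee_pos: [0.4503, 0.0938, 0.2801]
eef_rot: [-2.752, -1.483, 0.052]
force: [0.5, -0.3, 0.2]
opening: 1.003
```

```bash
for i in 1 2 3 4 5; do python3 hold.py 1; done; python3 d.py .462 .0948 .2 57
```

```text
28.95 [0.4479 0.093  0.2794] tilt [ -40.5   -3.6 -999.2] F [-2.5 -0.4 -0.9] open 0.999 q [-0.04  0.34  1.83 -0.01  1.01  0.55]
29.0 [0.4501 0.0941 0.2795] tilt [ -37.7   -2.2 -999.3] F [-0.3 -1.   0. ] open 0.999 q [-0.04  0.34  1.83 -0.    1.01  0.55]
29.05 [0.4522 0.0949 0.2797] tilt [ -34.5   -1.7 -999.4] F [0.8 0.1 0.2] open 1.002 q [-0.03  0.34  1.82 -0.    1.01  0.55]
29.1 [0.4535 0.0954 0.2799] tilt [ -32.7   -1.7 -999.5] F [0.5 0.7 0.2] open 0.997 q [-0.03  0.34  1.82 -0.    1.01  0.55]
29.15 [0.4541 0.0956 0.28  ] tilt [ -32.1   -1.8 -999.5] F [ 0.1 -0.3  0.2] open 1.001 q [-0.03  0.34  1.82 -0.    1.01  0.55]
clock 29.15 pos [0.4541 0.0956 0.28  ] phi 56.67 tilt [-0.0321 -0.0018 -0.9995] F [ 0.07 -0.28  0.25] open 1.001 q [-0.03  0.34  1.82 -0.    1.01  0.55]
now axes, units: [0.129 0.228 1.992] spin units -0.066
after spin, units: [0.09  0.177 2.   ]
```

Emit:
jog_arm(
  motion=[
    {"translation": [0.05,0.05,0.8],"spin": 0},
    {"translation": [0.05,0.05,0.8],"spin": 0},
    {"translation": [0,0,0.6],"spin": 0},
  ],
)

```text
clock: 29.4
ee_pos: [0.4665, 0.0989, 0.1936]
eef_rot: [-2.76, -1.493, 0.016]
force: [0.2, 0.6, 0.2]
opening: 0.995
```

```bash
for i in 1 2 3 4 5; do python3 hold.py 1; done; python3 d.py .462 .0948 .131 57
```

```text
29.45 [0.4639 0.0989 0.1898] tilt [ -20.2   -1.3 -999.8] F [ 0.2  0.7 -2.1] open 0.998 q [-0.03  0.5   1.89 -0.    0.77  0.56]
29.5 [0.4635 0.0988 0.1917] tilt [ -21.6   -1.4 -999.8] F [-1.1 -0.   0.2] open 1.003 q [-0.03  0.5   1.89 -0.    0.78  0.56]
29.55 [0.4642 0.0988 0.1934] tilt [ -18.7   -1.5 -999.8] F [-0.1  0.  -0.4] open 0.998 q [-0.03  0.49  1.89 -0.    0.78  0.56]
29.6 [0.465  0.0987 0.1947] tilt [ -15.5   -1.6 -999.9] F [0.2 0.4 0. ] open 1.0 q [-0.03  0.49  1.89 -0.    0.78  0.56]
29.65 [0.4654 0.0985 0.1956] tilt [ -13.    -1.7 -999.9] F [-0.2 -0.8  0.8] open 1.003 q [-0.03  0.49  1.89 -0.    0.78  0.56]
clock 29.65 pos [0.4654 0.0985 0.1956] phi 56.81 tilt [-0.013  -0.0017 -0.9999] F [-0.18 -0.81  0.76] open 1.003 q [-0.03  0.49  1.89 -0.    0.78  0.56]
now axes, units: [-0.111 -0.004  1.616] spin units -0.038
after spin, units: [-0.124 -0.02   1.615]
```

Emit:
jog_arm(
  motion=[
    {"translation": [-0.1,0,0.7],"spin": 0},
    {"translation": [0,0,0.5],"spin": 0},
  ],
)

```text
clock: 29.82
ee_pos: [0.4684, 0.0958, 0.1527]
eef_rot: [2.759, 1.495, 0.004]
force: [-0.8, -0.8, -0.1]
opening: 0.999
```

```bash
for i in 1 2 3 4 5 6; do python3 hold.py 1; done; python3 d.py .462 .0948 .131 57
```

```text
29.87 [0.468  0.0958 0.1506] tilt [    1.4    -1.9 -1000. ] F [-0.7 -0.5 -0.9] open 0.997 q [-0.03  0.57  1.92 -0.    0.64  0.55]
29.92 [0.4678 0.0958 0.1517] tilt [ 2.0e-01 -1.8e+00 -1.0e+03] F [-0.1  0.1  0.2] open 0.998 q [-0.03  0.57  1.92 -0.    0.65  0.55]
29.97 [0.4681 0.0958 0.1525] tilt [    1.2    -1.9 -1000. ] F [ 0.9  0.5 -0.9] open 0.996 q [-0.03  0.57  1.92 -0.    0.65  0.55]
30.02 [0.4683 0.0958 0.153 ] tilt [    2.5    -1.9 -1000. ] F [ 0.2 -0.6  0.2] open 1.003 q [-0.03  0.57  1.92 -0.    0.65  0.55]
30.07 [0.4685 0.0958 0.1533] tilt [    3.4    -1.9 -1000. ] F [-0.1 -0.3  0.3] open 1.002 q [-0.03  0.57  1.92 -0.    0.65  0.55]
30.12 [0.4685 0.0958 0.1534] tilt [    3.8    -2.  -1000. ] F [ 0.3 -0.4  0.7] open 1.003 q [-0.03  0.57  1.92 -0.    0.65  0.55]
clock 30.12 pos [0.4685 0.0958 0.1534] phi 56.89 tilt [ 0.0038 -0.002  -1.    ] F [ 0.27 -0.37  0.72] open 1.003 q [-0.03  0.57  1.92 -0.    0.65  0.55]
now axes, units: [-0.11  -0.125  0.559] spin units -0.023
after spin, units: [-0.109 -0.123  0.56 ]
```

Emit:
jog_arm(
  motion=[
    {"translation": [-0.11,-0.12,0.35],"spin": 0},
  ],
)

```text
clock: 30.2
ee_pos: [0.4656, 0.0948, 0.1423]
eef_rot: [2.755, 1.493, 0.017]
force: [0.8, -0.1, -0.4]
opening: 0.998
```

```bash
for i in 1 2 3; do python3 hold.py 2; done; python3 d.py .462 .0948 .131 57
python3 -c "
import cv2
from plant import robot
cv2.imwrite('pics/s6.png',cv2.resize(robot.capture('scene')[110:230,240:400,::-1],None,fx=5,fy=5))
cv2.imwrite('pics/t6.png',cv2.resize(robot.capture('top')[170:290,150:310,::-1],None,fx=5,fy=5))"
```

```text
30.3 [0.4612 0.0947 0.1397] tilt [    2.3    -1.9 -1000. ] F [-0.7 -0.7 -1.1] open 1.002 q [-0.03  0.59  1.94 -0.    0.6   0.55]
30.4 [0.4624 0.0948 0.1402] tilt [    4.6    -2.  -1000. ] F [ 0.1 -1.2  0.3] open 1.003 q [-0.03  0.59  1.94 -0.    0.6   0.55]
30.5 [0.4628 0.0947 0.1402] tilt [    5.6    -2.  -1000. ] F [-0.4 -0.1 -0.5] open 1.001 q [-0.03  0.59  1.94 -0.    0.6   0.55]
clock 30.5 pos [0.4628 0.0947 0.1402] phi 56.89 tilt [ 0.0056 -0.002  -1.    ] F [-0.44 -0.14 -0.53] open 1.001 q [-0.03  0.59  1.94 -0.    0.6   0.55]
now axes, units: [-0.011 -0.02   0.23 ] spin units -0.022
after spin, units: [-0.01  -0.018  0.23 ]
```

View pics/s6.png

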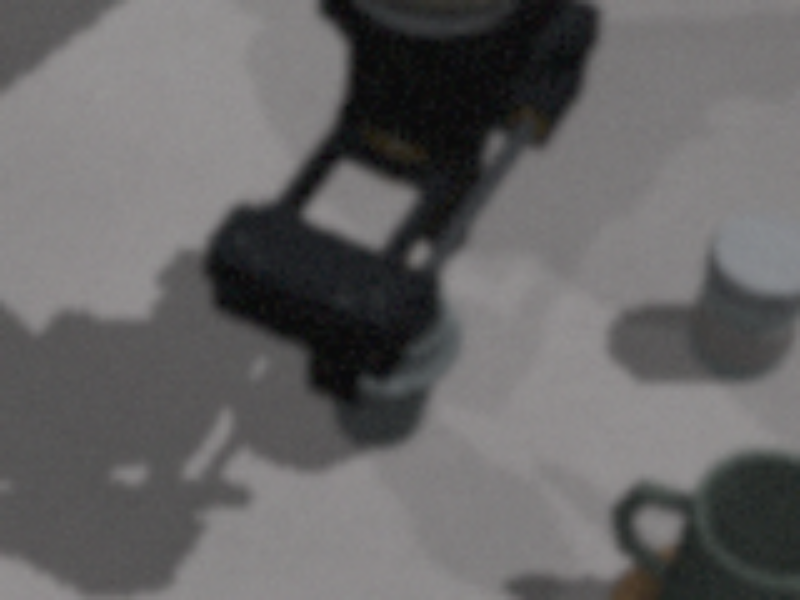

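Emit:
jog_arm(
  motion=[
    {"translation": [-0.01,-0.02,0.2],"spin": 0},
  ],
)

```text
clock: 30.68
ee_pos: [0.4631, 0.0948, 0.133]
eef_rot: [2.757, 1.493, 0.011]
force: [0.4, 0.5, -0.2]
opening: 0.998
```

```bash
for i in 1 2 3; do python3 hold.py 2; done
```

```text
30.78 [0.4615 0.0948 0.1313] tilt [    4.    -2. -1000.] F [ 0.2 -0.1 -0.8] open 1.003 q [-0.03  0.61  1.95 -0.    0.58  0.55]
30.88 [0.4616 0.0948 0.1316] tilt [    4.2    -2.  -1000. ] F [-0.3  0.3  0.6] open 0.998 q [-0.03  0.61  1.95 -0.    0.58  0.55]
30.98 [0.4618 0.0948 0.1318] tilt [    4.9    -2.  -1000. ] F [ 0.2 -0.2 -0.2] open 1.002 q [-0.03  0.61  1.95 -0.    0.58  0.55]
```

Emit:
jog_arm(
  motion=[
    {"translation": [0,0,0],"spin": 0},
  ],
  gripper=1,
)

```text
clock: 31.07
ee_pos: [0.4619, 0.0948, 0.1318]
eef_rot: [2.759, 1.494, 0.005]
force: [0.3, 0.2, 0.3]
opening: 0.973
```

```bash
for i in 1 2 3; do python3 hold.py 4; done;python3 hold.py 1
```

```text
31.27 [0.4619 0.0948 0.1319] tilt [    5.    -2. -1000.] F [-0.3 -0.   0.1] open 0.828 q [-0.03  0.61  1.95 -0.    0.58  0.55]
31.47 [0.4618 0.0948 0.1319] tilt [    4.9    -2.  -1000. ] F [ 0.4 -0.2 -0. ] open 0.641 q [-0.03  0.61  1.95 -0.    0.58  0.55]
31.67 [0.4618 0.0948 0.1318] tilt [    4.9    -2.  -1000. ] F [ 0.   0.3 -0.6] open 0.558 q [-0.03  0.61  1.95 -0.    0.58  0.55]
31.72 [0.4618 0.0948 0.1319] tilt [    5.    -2. -1000.] F [-0.3  0.  -0. ] open 0.561 q [-0.03  0.61  1.95 -0.    0.58  0.55]
```

Emit:
jog_arm(
  motion=[
    {"translation": [0,0,-0.5],"spin": 0},
    {"translation": [0,0,-0.8],"spin": 0},
    {"translation": [0,0,-0.9],"spin": 0},
    {"translation": [0,0,-0.9],"spin": 0},
  ],
)

```text
clock: 32.05
ee_pos: [0.4568, 0.0948, 0.2523]
eef_rot: [-2.757, -1.492, 0.025]
force: [0.6, 0.5, -0.9]
opening: 0.555
```

```bash
python3 hold.py 1;python3 hold.py 1;python3 d.py .5866 .2268 .28 57; python3 -c "
import cv2
from plant import robot
cv2.imwrite('pics/s7.png',cv2.resize(robot.capture('scene')[80:260,240:440,::-1],None,fx=4,fy=3.3))"
```

```text
32.1 [0.4604 0.095  0.2586] tilt [   -3.8    -1.7 -1000. ] F [ 2.3 -0.2  3.8] open 0.559 q [-0.03  0.37  1.85 -0.    0.93  0.55]
32.15 [0.4607 0.0949 0.2563] tilt [   -2.5    -1.7 -1000. ] F [ 0.  -0.  -1.7] open 0.554 q [-0.03  0.38  1.85 -0.    0.92  0.55]
clock 32.15 pos [0.4607 0.0949 0.2563] phi 56.87 tilt [-0.0025 -0.0017 -1.    ] F [ 0.01 -0.03 -1.71] open 0.554 q [-0.03  0.38  1.85 -0.    0.92  0.55]
now axes, units: [ 4.479  0.832 -0.606] spin units -0.027
after spin, units: [ 4.479  0.843 -0.592]
```

View pics/s7.png

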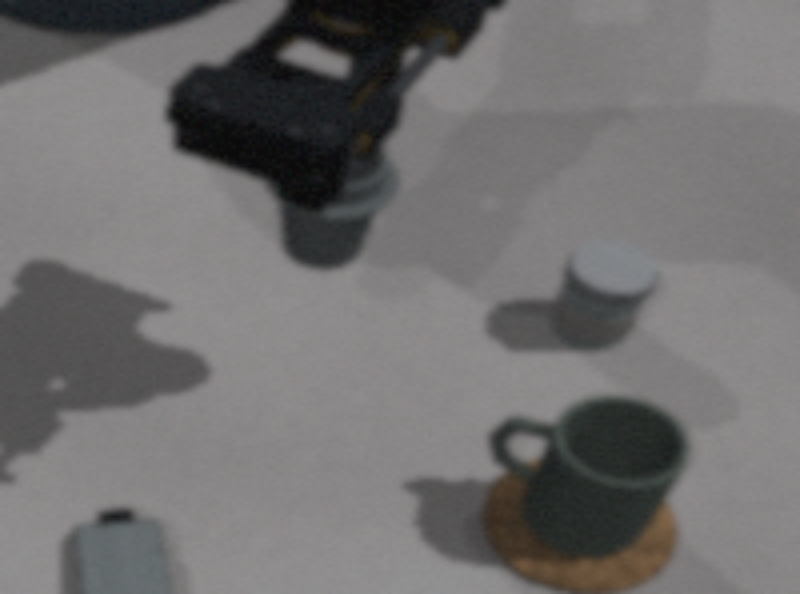

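The strainer is held with its flange level. Moving over the mug.

Emit:
jog_arm(
  motion=[
    {"translation": [0.5,0.1,-0.2],"spin": 0},
    {"translation": [0.8,0.15,-0.2],"spin": 0},
    {"translation": [0.9,0.15,-0.2],"spin": 0},
    {"translation": [0.9,0.15,-0.1],"spin": 0},
    {"translation": [0.9,0.15,0],"spin": 0},
    {"translation": [0.5,0.1,0],"spin": 0},
  ],
)

```text
clock: 32.7
ee_pos: [0.5797, 0.2295, 0.2706]
eef_rot: [-2.758, -1.482, 0.047]
force: [-0.2, -0.7, -0.8]
opening: 0.561
```

```bash
for i in 1 2 3 4 5; do python3 hold.py 1; done;python3 d.py .5866 .2268 .28 57
```

```text
32.75 [0.5817 0.2312 0.27  ] tilt [ -28.4   -3.  -999.6] F [ 3.   1.6 -1.2] open 0.557 q [0.2  0.56 1.44 0.   1.17 0.78]
32.8 [0.5795 0.2293 0.2697] tilt [ -32.    -5.4 -999.5] F [-0.3 -0.5 -0.3] open 0.559 q [0.2  0.56 1.44 0.   1.17 0.78]
32.85 [0.5777 0.2278 0.2696] tilt [ -35.    -6.9 -999.4] F [ 0.4 -0.8 -0. ] open 0.557 q [0.2  0.56 1.44 0.   1.17 0.78]
32.9 [0.5768 0.2269 0.2699] tilt [ -36.1   -7.3 -999.3] F [-0.1 -1.  -0.4] open 0.559 q [ 0.19  0.56  1.45 -0.    1.17  0.78]
32.95 [0.5765 0.2264 0.2704] tilt [ -35.9   -7.2 -999.3] F [-0.2 -0.  -0.9] open 0.557 q [ 0.19  0.56  1.45 -0.    1.17  0.78]
clock 32.95 pos [0.5765 0.2264 0.2704] phi 56.45 tilt [-0.0359 -0.0072 -0.9993] F [-0.24 -0.05 -0.88] open 0.557 q [ 0.19  0.56  1.45 -0.    1.17  0.78]
now axes, units: [ 0.143  0.199 -0.249] spin units -0.109
after spin, units: [ 0.147  0.206 -0.24 ]
```

Emit:
jog_arm(
  motion=[
    {"translation": [0.1,0.1,-0.8],"spin": 0},
  ],
)

```text
clock: 33.03
ee_pos: [0.5776, 0.2259, 0.2952]
eef_rot: [-2.754, -1.477, 0.083]
force: [0.4, 0.3, -1.6]
opening: 0.557
```

```bash
python3 hold.py 2
```

```text
33.13 [0.5848 0.2271 0.3052] tilt [ -29.4   -6.1 -999.5] F [0.6 0.1 0. ] open 0.558 q [ 0.19  0.53  1.39 -0.    1.25  0.78]
```

Emit:
jog_arm(
  motion=[
    {"translation": [0,0,-0.8],"spin": 0},
  ],
)

```text
clock: 33.22
ee_pos: [0.5819, 0.2256, 0.3312]
eef_rot: [-2.758, -1.476, 0.067]
force: [0.2, -0.4, -2.1]
opening: 0.561
```

```bash
python3 hold.py 2
```

```text
33.32 [0.5874 0.2268 0.3415] tilt [ -20.3   -4.4 -999.8] F [1.2 0.4 0.5] open 0.562 q [ 0.19  0.49  1.35 -0.    1.32  0.78]
```

Emit:
jog_arm(
  motion=[
    {"translation": [0,0,0.8],"spin": 0},
    {"translation": [0,0,0.8],"spin": 0},
  ],
)

```text
clock: 33.48
ee_pos: [0.5903, 0.226, 0.2852]
eef_rot: [2.771, 1.479, 0.001]
force: [-0.4, 0.2, -1.3]
opening: 0.555
```

```bash
for i in 1 2 3 4 5; do python3 hold.py 1; done;python3 d.py .5866 .2268 .24 57
```

```text
33.53 [0.5871 0.2252 0.2781] tilt [ -11.3   -2.9 -999.9] F [-1.1  0.6 -4.8] open 0.558 q [ 0.19  0.55  1.43 -0.    1.17  0.78]
33.58 [0.5865 0.2252 0.2794] tilt [ -14.7   -3.4 -999.9] F [-1.  -0.6 -0.3] open 0.557 q [ 0.19  0.55  1.43 -0.    1.18  0.78]
33.63 [0.5879 0.2257 0.2816] tilt [ -11.    -2.5 -999.9] F [-0.   0.4 -0.6] open 0.562 q [ 0.19  0.55  1.42 -0.    1.18  0.78]
33.68 [0.5892 0.2261 0.2834] tilt [   -6.7    -1.6 -1000. ] F [ 0.3 -0.4  0.1] open 0.556 q [ 0.19  0.55  1.42 -0.    1.18  0.78]
33.73 [0.5901 0.2264 0.2846] tilt [   -3.8    -1.1 -1000. ] F [ 0.7  0.1 -0.7] open 0.56 q [ 0.19  0.55  1.42 -0.    1.18  0.78]
clock 33.73 pos [0.5901 0.2264 0.2846] phi 56.23 tilt [-0.0038 -0.0011 -1.    ] F [ 0.69  0.08 -0.65] open 0.56 q [ 0.19  0.55  1.42 -0.    1.18  0.78]
now axes, units: [-0.037 -0.077  1.116] spin units -0.155
after spin, units: [-0.04  -0.08   1.116]
```

Emit:
jog_arm(
  motion=[
    {"translation": [-0.03,-0.08,0.7],"spin": 0},
  ],
)

```text
clock: 33.82
ee_pos: [0.5916, 0.2278, 0.2634]
eef_rot: [2.768, 1.478, 0.019]
force: [0.4, 0.5, -0.5]
opening: 0.562
```

```bash
python3 hold.py 5
```

```text
34.07 [0.5875 0.2273 0.2581] tilt [-1.6e+00 -6.0e-01 -1.0e+03] F [ 0.1 -0.2 -1.1] open 0.56 q [ 0.19  0.57  1.45 -0.    1.12  0.78]
```

Emit:
jog_arm(
  motion=[
    {"translation": [0,0,0.4],"spin": 0},
  ],
)

```text
clock: 34.15
ee_pos: [0.5903, 0.2279, 0.2466]
eef_rot: [2.768, 1.479, 0.012]
force: [0.8, -0.3, -0.2]
opening: 0.558
```

```bash
python3 hold.py 5;python3 d.py .5866 .2268 .24 57;python3 -c "
import cv2
from plant import robot
cv2.imwrite('pics/s8.png',cv2.resize(robot.capture('scene')[130:270,310:470,::-1],None,fx=5,fy=4.2))
cv2.imwrite('pics/t8.png',cv2.resize(robot.capture('top')[90:250,70:270,::-1],None,fx=4,fy=3.7))"
```

```text
34.4 [0.588  0.2274 0.2433] tilt [-0.e+00 -3.e-01 -1.e+03] F [-0.3 -0.5 -0.4] open 0.558 q [ 0.19  0.59  1.47 -0.    1.09  0.78]
clock 34.4 pos [0.588  0.2274 0.2433] phi 56.23 tilt [-0.e+00 -3.e-04 -1.e+00] F [-0.33 -0.49 -0.38] open 0.558 q [ 0.19  0.59  1.47 -0.    1.09  0.78]
now axes, units: [-0.032 -0.021  0.082] spin units -0.155
after spin, units: [-0.031 -0.021  0.082]
```

View pics/s8.png

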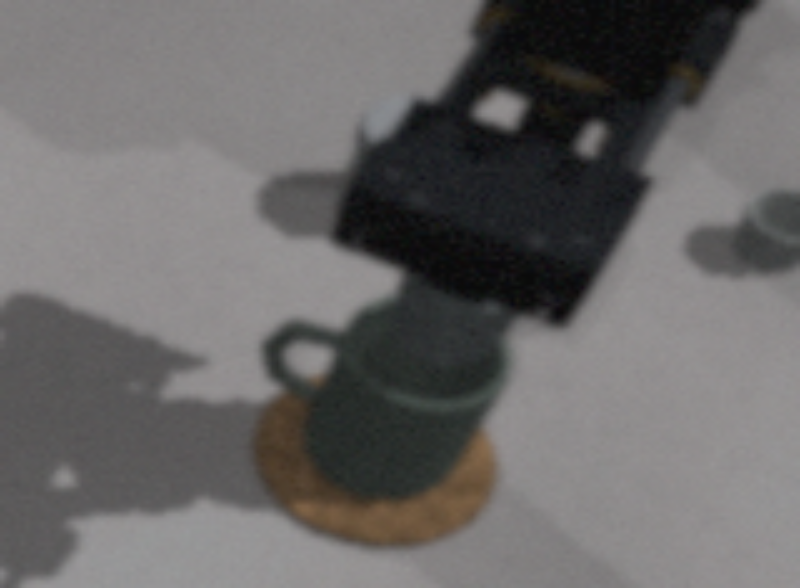

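View pics/t8.png

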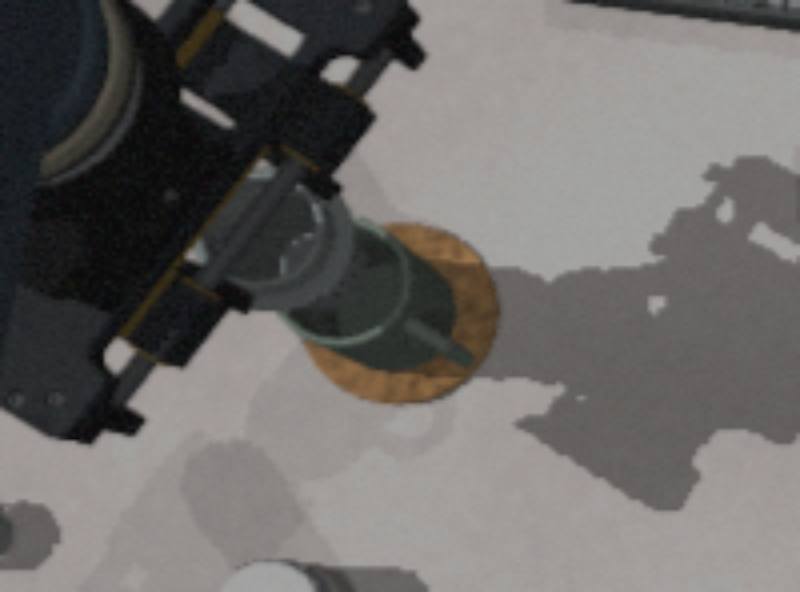

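```bash
python3 - <<'E'
from h import *
for c,(r0,r1,c0,c1) in {'top':(90,250,70,270),'scene':(130,270,310,470)}.items():
    im=robot.capture(c)[:,:,::-1];k=4
    big=cv2.resize(im,None,fx=k,fy=k,interpolation=cv2.INTER_CUBIC)
    for X,col in ((ring(.032,.094)+[.5868,.2268,0],(0,0,255)),(ring(.028,.094)+[.5868,.2268,0],(0,0,255)),(ring(.032,.1705)+[.588,.2274,0],(0,255,0)),(ring(.025,.1855)+[.588,.2274,0],(0,255,255)),(ring(.0195,.1115)+[.588,.2274,0],(255,255,0))):
        cv2.polylines(big,[np.round((proj(c,X)+.5)*k-.5).astype(int)],True,col,1)
    cv2.imwrite(f'pics/ov8{c}.png',big[r0*k:r1*k,c0*k:c1*k])
E
```

```text
(no output)
```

View pics/ov8top.png

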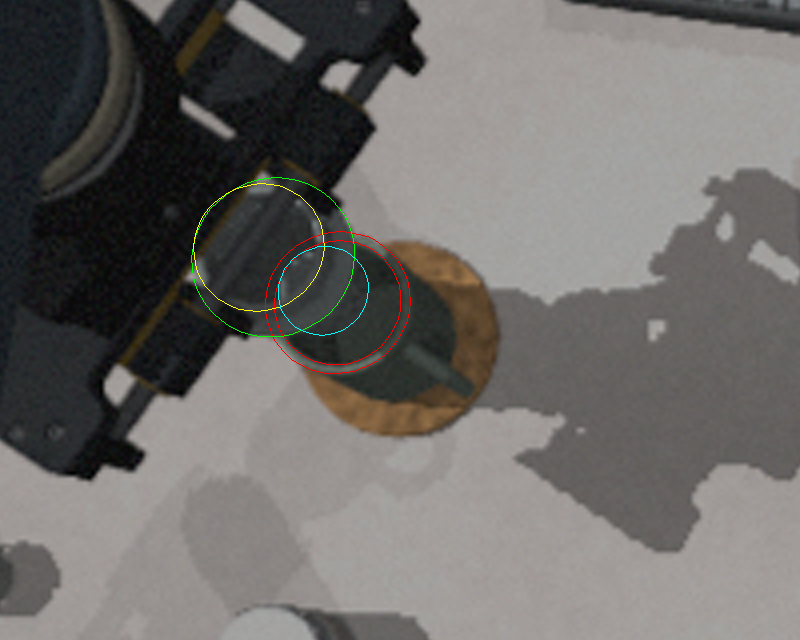

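View pics/ov8scene.png

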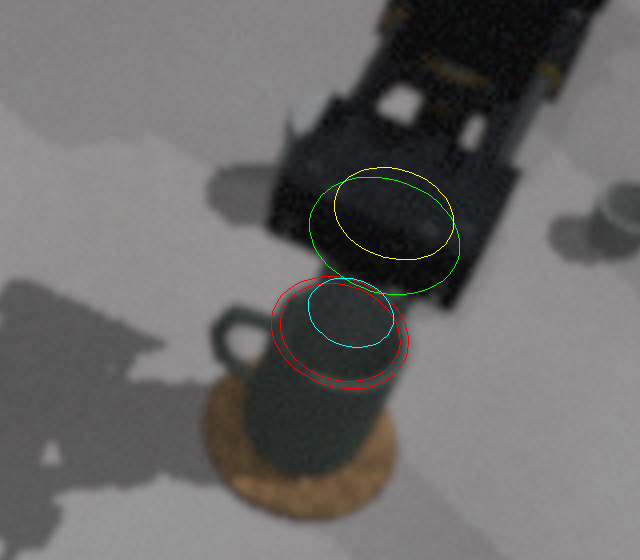

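Emit:
jog_arm(
  motion=[
    {"translation": [-0.03,-0.02,0.5],"spin": 0},
  ],
)

```text
clock: 34.68
ee_pos: [0.5893, 0.2275, 0.2269]
eef_rot: [2.768, 1.479, 0.014]
force: [1.6, 0.5, -0.9]
opening: 0.556
```

```bash
python3 hold.py 4
```

```text
34.88 [0.5861 0.2267 0.2227] tilt [-1.7e+00 -6.0e-01 -1.0e+03] F [ 0.5 -0.5 -0.5] open 0.56 q [ 0.19  0.61  1.49 -0.    1.04  0.78]
```

Emit:
jog_arm(
  motion=[
    {"translation": [0,0,0.5],"spin": 0},
  ],
)

```text
clock: 34.97
ee_pos: [0.5891, 0.2275, 0.2069]
eef_rot: [2.769, 1.479, 0.012]
force: [1.4, 0.3, -0.0]
opening: 0.565
```

```bash
python3 hold.py 4;python3 d.py .5866 .2268 .1698 57
```

```text
35.17 [0.5861 0.2268 0.203 ] tilt [-2.3e+00 -7.0e-01 -1.0e+03] F [-0.1  0.4 -0.6] open 0.558 q [ 0.19  0.64  1.5  -0.    1.    0.78]
clock 35.17 pos [0.5861 0.2268 0.203 ] phi 56.23 tilt [-2.3e-03 -7.0e-04 -1.0e+00] F [-0.09  0.35 -0.61] open 0.558 q [ 0.19  0.64  1.5  -0.    1.    0.78]
now axes, units: [0.009 0.013 0.831] spin units -0.153
after spin, units: [0.008 0.011 0.831]
```

Emit:
jog_arm(
  motion=[
    {"translation": [0,0.01,0.4],"spin": 0},
  ],
)

```text
clock: 35.25
ee_pos: [0.5888, 0.2272, 0.1908]
eef_rot: [2.769, 1.48, 0.009]
force: [1.0, 0.1, 0.4]
opening: 0.556
```

```bash
python3 hold.py 4
```

```text
35.45 [0.5865 0.2266 0.1877] tilt [-2.1e+00 -7.0e-01 -1.0e+03] F [-0.5  0.1 -1.1] open 0.558 q [ 0.19  0.66  1.51 -0.    0.97  0.78]
```

Emit:
jog_arm(
  motion=[
    {"translation": [0,0.01,0.25],"spin": 0},
  ],
)

```text
clock: 35.53
ee_pos: [0.5885, 0.2268, 0.1802]
eef_rot: [2.77, 1.48, 0.005]
force: [0.2, 0.6, -0.2]
opening: 0.554
```

```bash
python3 hold.py 4;python3 d.py .5866 .2268 .1698 57
```

```text
35.73 [0.5867 0.2263 0.1776] tilt [-2.5e+00 -7.0e-01 -1.0e+03] F [-0.   0.6 -0.4] open 0.559 q [ 0.19  0.67  1.52 -0.    0.95  0.78]
clock 35.73 pos [0.5867 0.2263 0.1776] phi 56.23 tilt [-2.5e-03 -7.0e-04 -1.0e+00] F [-0.03  0.62 -0.35] open 0.559 q [ 0.19  0.67  1.52 -0.    0.95  0.78]
now axes, units: [ 0.009 -0.008  0.196] spin units -0.154
after spin, units: [ 0.009 -0.008  0.196]
```

Emit:
jog_arm(
  motion=[
    {"translation": [0.01,0,0.12],"spin": 0},
  ],
)

```text
clock: 35.82
ee_pos: [0.5876, 0.2268, 0.1738]
eef_rot: [2.771, 1.48, -0.001]
force: [-0.2, -0.0, -0.8]
opening: 0.56
```

```bash
python3 hold.py 3
```

```text
35.97 [0.5867 0.2266 0.1725] tilt [-3.3e+00 -9.0e-01 -1.0e+03] F [-0.   0.6 -1.9] open 0.559 q [ 0.19  0.68  1.52 -0.    0.95  0.78]
```

Emit:
jog_arm(
  motion=[
    {"translation": [0,0,0.04],"spin": 0},
  ],
)

```text
clock: 36.05
ee_pos: [0.5869, 0.2267, 0.1711]
eef_rot: [-2.77, -1.48, 0.004]
force: [0.5, -0.1, -0.4]
opening: 0.559
```

```bash
python3 hold.py 3
```

```text
36.2 [0.5866 0.2266 0.1707] tilt [   -3.7    -1.  -1000. ] F [-0.6  0.1 -1.2] open 0.56 q [ 0.19  0.68  1.52 -0.    0.94  0.78]
```

Emit:
jog_arm(
  motion=[
    {"translation": [0,0,0.04],"spin": 0},
  ],
)

```text
clock: 36.28
ee_pos: [0.587, 0.2266, 0.1698]
eef_rot: [-2.771, -1.481, 0.004]
force: [-2.5, -0.9, 14.6]
opening: 0.557
```

```bash
python3 hold.py 3
```

```text
36.43 [0.587  0.2266 0.17  ] tilt [   -2.1    -1.  -1000. ] F [-1.1 -1.5  3.8] open 0.557 q [ 0.19  0.68  1.52 -0.    0.94  0.78]
```

Contact came at the predicted seating height (0.170). Release and lift.

Emit:
jog_arm(
  motion=[
    {"translation": [0,0,0],"spin": 0},
  ],
  gripper=0,
)

```text
clock: 36.52
ee_pos: [0.5871, 0.2266, 0.1702]
eef_rot: [-2.771, -1.481, 0.003]
force: [-0.4, -0.8, -0.6]
opening: 0.581
```

```bash
python3 hold.py 4; python3 hold.py 5
```

```text
36.72 [0.5869 0.2266 0.1697] tilt [-2.5e+00 -9.0e-01 -1.0e+03] F [-0.4  0.2 -0. ] open 0.734 q [ 0.19  0.69  1.52 -0.    0.94  0.78]
36.97 [0.587  0.2266 0.1698] tilt [   -2.5    -1.  -1000. ] F [-0.3  0.5 -0.4] open 0.947 q [ 0.19  0.69  1.52 -0.    0.94  0.78]
```

Emit:
jog_arm(
  motion=[
    {"translation": [0,0,-0.4],"spin": 0},
    {"translation": [0,0,-0.8],"spin": 0},
    {"translation": [0,0,-0.9],"spin": 0},
    {"translation": [0,0,-0.6],"spin": 0},
  ],
)

```text
clock: 37.3
ee_pos: [0.5834, 0.2258, 0.2728]
eef_rot: [-2.765, -1.477, 0.034]
force: [0.9, 0.6, 0.3]
opening: 1.002
```

```bash
python3 hold.py 3; python3 d.py .4213 -.261 .28 57;python3 -c "
import cv2
from plant import robot
cv2.imwrite('pics/s9.png',cv2.resize(robot.capture('scene')[130:270,310:470,::-1],None,fx=5,fy=4.2))
cv2.imwrite('pics/t9.png',cv2.resize(robot.capture('top')[90:250,70:270,::-1],None,fx=4,fy=3.7))"
```

```text
37.45 [0.5841 0.2259 0.2729] tilt [ -18.    -4.  -999.8] F [ 0.  -0.2 -0.8] open 0.999 q [ 0.19  0.56  1.44 -0.    1.17  0.78]
clock 37.45 pos [0.5841 0.2259 0.2729] phi 56.23 tilt [-0.018  -0.004  -0.9998] F [ 0.   -0.16 -0.81] open 0.999 q [ 0.19  0.56  1.44 -0.    1.17  0.78]
now axes, units: [-12.383   3.383  -0.055] spin units -0.155
after spin, units: [-12.426   3.216  -0.177]
```

View pics/s9.png

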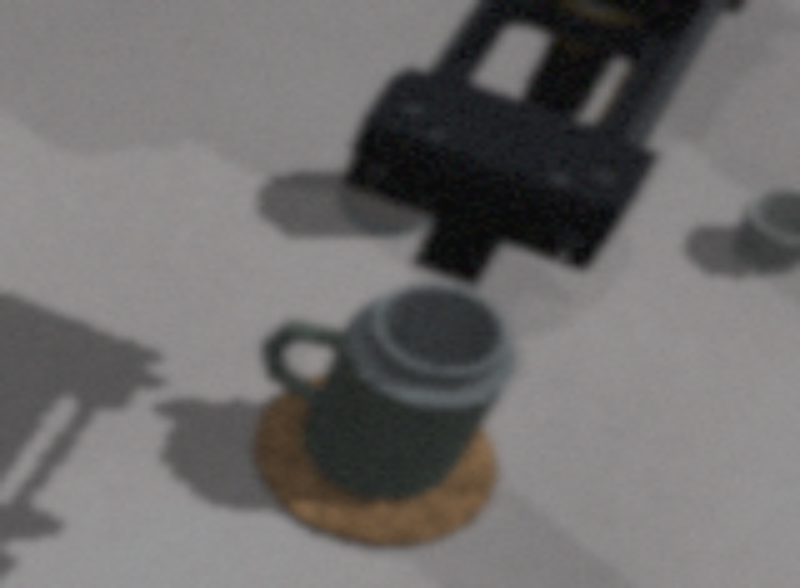

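View pics/t9.png

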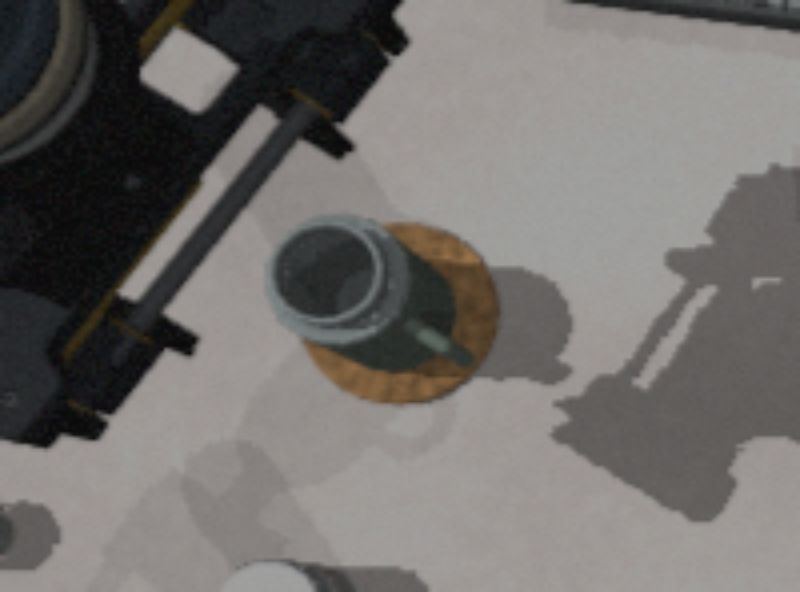

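The strainer is seated in the mug, with its flange even all round. Jar next.

Emit:
jog_arm(
  motion=[
    {"translation": [0,0,0],"spin": -1},
    {"translation": [0,0,0],"spin": -1},
    {"translation": [0,0,0],"spin": -1},
    {"translation": [0,0,0],"spin": -1},
    {"translation": [0,0,0],"spin": -1},
    {"translation": [0,0,0],"spin": -1},
    {"translation": [0,0,0],"spin": -0.8},
  ],
)

```text
clock: 38.13
ee_pos: [0.5749, 0.2238, 0.2546]
eef_rot: [-2.164, -2.233, 0.07]
force: [0.1, -0.1, 0.4]
opening: 1.0
```

```bash
python3 hold.py 2; python3 d.py .431 .264 .26 91.7
```

```text
38.23 [0.5747 0.2238 0.2544] tilt [ -54.3  -11.1 -998.5] F [-0.1  0.8 -0.3] open 1.001 q [ 0.19  0.58  1.46 -0.    1.16  0.16]
clock 38.23 pos [0.5747 0.2238 0.2544] phi 91.55 tilt [-0.0543 -0.0111 -0.9985] F [-0.11  0.78 -0.27] open 1.001 q [ 0.19  0.58  1.46 -0.    1.16  0.16]
now axes, units: [ 1.101 -3.568  0.045] spin units -0.03
after spin, units: [ 1.111 -3.562 -0.139]
```

Emit:
jog_arm(
  motion=[
    {"translation": [0.28,-0.9,0],"spin": 0},
    {"translation": [0.28,-0.9,0],"spin": 0},
    {"translation": [0.28,-0.9,0],"spin": 0},
    {"translation": [0.25,-0.8,0],"spin": 0},
  ],
)

```text
clock: 38.57
ee_pos: [0.4362, 0.2623, 0.2557]
eef_rot: [-2.19, -2.209, 0.072]
force: [-0.0, 1.1, 0.2]
opening: 0.999
```

```bash
for i in 1 2 3; do python3 hold.py 2;done; python3 d.py .431 .264 .18 91.7
```

```text
38.67 [0.4319 0.2628 0.2556] tilt [ -59.9  -13.7 -998.1] F [ 0.4 -1.  -0.7] open 1.007 q [0.32 0.44 1.74 0.01 1.03 0.31]
38.77 [0.438  0.2628 0.2565] tilt [ -50.9  -11.8 -998.6] F [0.9 0.4 0.2] open 0.999 q [0.32 0.44 1.73 0.01 1.03 0.3 ]
38.87 [0.4401 0.2625 0.2568] tilt [ -49.   -11.1 -998.7] F [-0.2  0.3  0.6] open 0.996 q [0.32 0.44 1.72 0.01 1.03 0.3 ]
clock 38.87 pos [0.4401 0.2625 0.2568] phi 90.63 tilt [-0.049  -0.0111 -0.9987] F [-0.19  0.27  0.59] open 0.996 q [0.32 0.44 1.72 0.01 1.03 0.3 ]
now axes, units: [ 0.06  -0.132  1.929] spin units -0.214
after spin, units: [ 0.044 -0.226  1.92 ]
```

Emit:
jog_arm(
  motion=[
    {"translation": [0.03,-0.08,0.9],"spin": -0.1},
    {"translation": [0.03,-0.08,0.9],"spin": -0.1},
  ],
)

```text
clock: 39.03
ee_pos: [0.44, 0.2658, 0.1899]
eef_rot: [-2.182, -2.237, 0.034]
force: [-1.0, 0.2, -0.9]
opening: 1.003
```

```bash
for i in 1 2 ; do python3 hold.py 3;done; python3 d.py .431 .264 .1065 91.7
```

```text
39.18 [0.4372 0.2649 0.1879] tilt [ -37.6   -7.5 -999.3] F [ 0.3 -0.1 -0.2] open 1.005 q [0.32 0.54 1.79 0.01 0.84 0.29]
39.33 [0.439  0.2658 0.191 ] tilt [ -29.8   -4.8 -999.5] F [-0.3  0.5  0.6] open 1.002 q [0.32 0.54 1.79 0.01 0.84 0.29]
clock 39.33 pos [0.439  0.2658 0.191 ] phi 91.46 tilt [-0.0298 -0.0048 -0.9995] F [-0.32  0.51  0.61] open 1.002 q [0.32 0.54 1.79 0.01 0.84 0.29]
now axes, units: [-0.031 -0.138  2.117] spin units -0.048
after spin, units: [-0.038 -0.202  2.112]
```

Emit:
jog_arm(
  motion=[
    {"translation": [0,-0.08,-0.7],"spin": 0},
  ],
)

```text
clock: 39.42
ee_pos: [0.4357, 0.265, 0.217]
eef_rot: [-2.179, -2.233, 0.047]
force: [-0.0, 0.1, 0.1]
opening: 1.005
```

```bash
python3 hold.py 2
```

```text
39.52 [0.4396 0.2668 0.2235] tilt [ -20.4   -1.5 -999.8] F [0.1 0.5 0.6] open 1.002 q [0.33 0.48 1.77 0.01 0.91 0.3 ]
```

Emit:
jog_arm(
  motion=[
    {"translation": [0,-0.08,0.8],"spin": 0},
    {"translation": [0,-0.08,0.8],"spin": 0},
  ],
)

```text
clock: 39.68
ee_pos: [0.4403, 0.2692, 0.1684]
eef_rot: [-2.194, -2.248, -0.015]
force: [-1.1, 0.3, -0.4]
opening: 1.0
```

```bash
for i in 1 2 ; do python3 hold.py 3;done; python3 d.py .431 .264 .1065 91.7
```

```text
39.83 [0.4375 0.2682 0.1657] tilt [   -5.1     3.6 -1000. ] F [ 0.1 -0.8 -0.2] open 0.998 q [0.33 0.58 1.82 0.01 0.75 0.3 ]
39.98 [0.439  0.2688 0.1673] tilt [-1.0e-01  5.3e+00 -1.0e+03] F [-0.5  0.7  0.8] open 1.002 q [0.33 0.57 1.82 0.01 0.75 0.3 ]
clock 39.98 pos [0.439  0.2688 0.1673] phi 91.41 tilt [-1.0e-04  5.3e-03 -1.0e+00] F [-0.54  0.67  0.83] open 1.002 q [0.33 0.57 1.82 0.01 0.75 0.3 ]
now axes, units: [-0.123 -0.204  1.52 ] spin units -0.058
after spin, units: [-0.114 -0.204  1.52 ]
```

Tilt is zeroed. Down in two settled steps.

Emit:
jog_arm(
  motion=[
    {"translation": [-0.12,-0.2,0.75],"spin": 0},
  ],
)

```text
clock: 40.07
ee_pos: [0.4372, 0.2662, 0.1424]
eef_rot: [2.191, 2.246, 0.03]
force: [1.8, 1.6, -0.7]
opening: 1.004
```

```bash
python3 hold.py 3
```

```text
40.22 [0.4303 0.2636 0.1374] tilt [   -2.9     4.4 -1000. ] F [ 0.2 -0.6  0.1] open 1.002 q [0.33 0.62 1.86 0.01 0.66 0.29]
```

Emit:
jog_arm(
  motion=[
    {"translation": [0,0,0.65],"spin": 0},
  ],
)

```text
clock: 40.3
ee_pos: [0.4335, 0.265, 0.1153]
eef_rot: [-2.194, -2.248, -0.016]
force: [1.1, 0.2, 0.2]
opening: 0.999
```

```bash
python3 hold.py 3; python3 d.py .431 .264 .1065 91.7;python3 -c "
import cv2
from plant import robot
cv2.imwrite('pics/s10.png',cv2.resize(robot.capture('scene')[110:250,300:480,::-1],None,fx=4,fy=4))"
```

```text
40.45 [0.4302 0.2637 0.1117] tilt [   -4.3     4.  -1000. ] F [-0.1  0.2 -0.1] open 1.003 q [0.33 0.67 1.87 0.01 0.6  0.29]
clock 40.45 pos [0.4302 0.2637 0.1117] phi 91.4 tilt [-0.0043  0.004  -1.    ] F [-0.09  0.2  -0.08] open 1.003 q [0.33 0.67 1.87 0.01 0.6  0.29]
now axes, units: [0.006 0.022 0.129] spin units -0.061
after spin, units: [0.006 0.021 0.129]
```

View pics/s10.png

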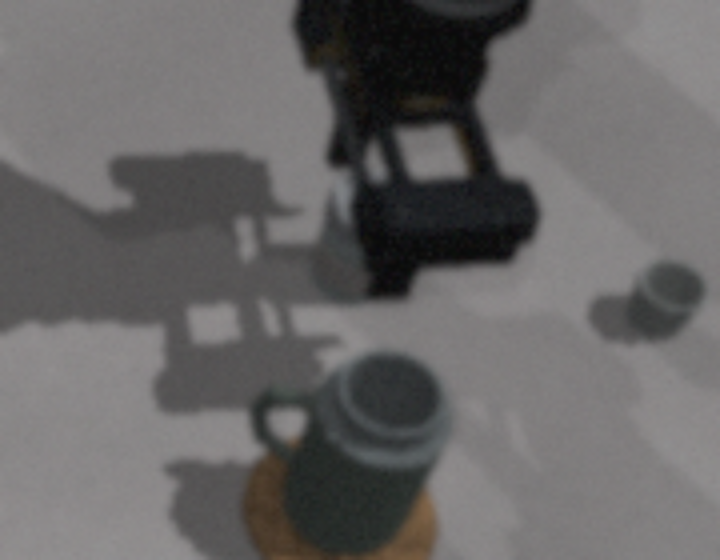

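```bash
python3 - <<'E'
from h import *
f=lambda X:((proj('scene',X)-[300,110])*4).round()
print(f([[.431,.264,0],[.431,.264,.064],[.431+.05,.264,.042],[.431+.05,.2545,.042],[.431+.05,.2735,.042]]))
im=robot.capture('scene')[:,:,::-1]
big=cv2.resize(im[110:250,300:480],None,fx=4,fy=4)
for X in (ring(.024,.064),ring(.024,.047),ring(.023,0)): cv2.polylines(big,[np.round(f(X+[.431,.264,0])).astype(int)],True,(0,0,255),1)
cv2.imwrite('pics/s11.png',big)
print([ (round(d['score'],2),(np.array(d['xy'])-[300,110])*4) for d in robot.boxes_of('scene','jar')])
E
```

```text
[[344. 274.]
 [370. 200.]
 [381. 298.]
 [363. 298.]
 [398. 297.]]
[(0.81, array([344.8, 262. ]))]
```

View pics/s11.png

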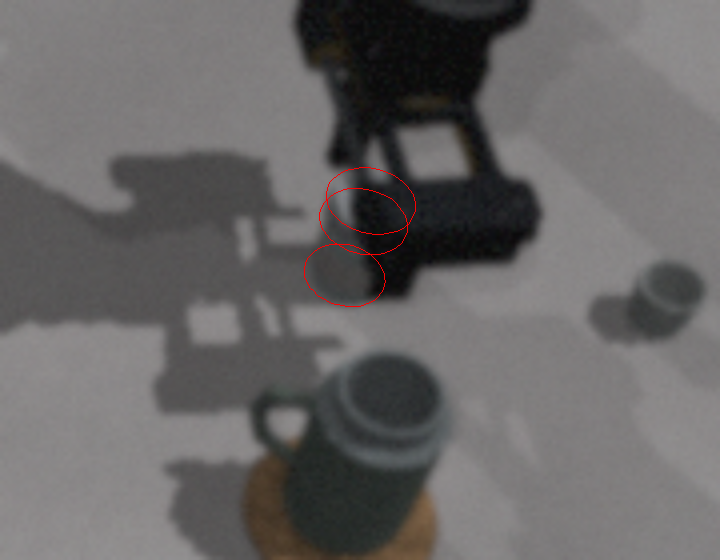

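Emit:
jog_arm(
  motion=[
    {"translation": [-0.03,0.02,0.12],"spin": 0},
  ],
  gripper=1,
)

```text
clock: 40.68
ee_pos: [0.4326, 0.2634, 0.1095]
eef_rot: [-2.192, -2.247, -0.01]
force: [-0.4, 0.2, -0.5]
opening: 0.969
```

```bash
for i in 1 2 3; do python3 hold.py 4;done; python3 hold.py 2
```

```text
40.88 [0.4321 0.2629 0.1083] tilt [-1.0e-01  5.3e+00 -1.0e+03] F [ 0.  -0.2  0.3] open 0.829 q [0.32 0.68 1.87 0.01 0.59 0.29]
41.08 [0.4318 0.2629 0.108 ] tilt [-7.0e-01  5.2e+00 -1.0e+03] F [-0.1 -0.6  0.4] open 0.647 q [0.32 0.68 1.87 0.01 0.59 0.29]
41.28 [0.4316 0.2628 0.1079] tilt [   -1.3     5.  -1000. ] F [ 0.3 -0.6  0.9] open 0.541 q [0.32 0.68 1.87 0.01 0.59 0.29]
41.38 [0.4316 0.2629 0.1079] tilt [   -1.2     5.  -1000. ] F [-1.2 -1.4  1.5] open 0.542 q [0.32 0.68 1.87 0.01 0.59 0.29]
```

Emit:
jog_arm(
  motion=[
    {"translation": [0,0,-0.5],"spin": 0},
    {"translation": [0,0,-0.8],"spin": 0},
    {"translation": [0,0,-0.9],"spin": 0},
    {"translation": [0,0,-0.9],"spin": 0},
  ],
)

```text
clock: 41.72
ee_pos: [0.4276, 0.2605, 0.2274]
eef_rot: [-2.184, -2.238, 0.027]
force: [0.1, -0.1, -1.6]
opening: 0.543
```

```bash
python3 hold.py 2; python3 d.py .6038 -.2095 .24 91.7
```

```text
41.82 [0.4314 0.2619 0.2318] tilt [   -8.      2.6 -1000. ] F [ 1.1 -0.6 -1.7] open 0.539 q [0.32 0.46 1.79 0.01 0.9  0.29]
clock 41.82 pos [0.4314 0.2619 0.2318] phi 91.4 tilt [-0.008   0.0026 -1.    ] F [ 1.1  -0.64 -1.74] open 0.539 q [0.32 0.46 1.79 0.01 0.9  0.29]
now axes, units: [-11.886   4.02   -0.271] spin units -0.061
after spin, units: [-11.908   3.958  -0.206]
```

Emit:
jog_arm(
  motion=[
    {"translation": [-0.5,0.15,-0.1],"spin": 0},
    {"translation": [-0.9,0.3,-0.1],"spin": 0},
    {"translation": [-0.9,0.3,-0.1],"spin": 0},
    {"translation": [-0.9,0.3,0],"spin": 0},
    {"translation": [-0.9,0.3,0],"spin": 0},
    {"translation": [-0.9,0.3,0],"spin": 0},
    {"translation": [-0.9,0.3,0],"spin": 0},
    {"translation": [-0.9,0.3,0],"spin": 0},
    {"translation": [-0.9,0.3,0],"spin": 0},
    {"translation": [-0.9,0.3,0],"spin": 0},
    {"translation": [-0.9,0.3,0],"spin": 0},
    {"translation": [-0.9,0.3,0],"spin": 0},
  ],
)

```text
clock: 42.82
ee_pos: [0.5796, -0.1602, 0.2303]
eef_rot: [-2.164, -2.247, 0.01]
force: [0.1, 0.2, -0.5]
opening: 0.544
```

```bash
for i in 1 2 3; do python3 hold.py 2;done; python3 d.py .6038 -.2095 .24 91.7
```

```text
42.92 [ 0.5821 -0.1649  0.2304] tilt [ -15.     5.6 -999.9] F [ 0.   0.4 -1.6] open 0.54 q [-0.46  0.58  1.53 -0.    1.04 -0.49]
43.02 [ 0.5792 -0.1593  0.2301] tilt [ -20.9   10.9 -999.7] F [ 0.2  0.6 -1. ] open 0.541 q [-0.45  0.58  1.54  0.    1.05 -0.49]
43.12 [ 0.5787 -0.1571  0.2307] tilt [ -21.3   11.1 -999.7] F [-0.2  0.2 -0.8] open 0.54 q [-0.45  0.58  1.54  0.    1.05 -0.49]
clock 43.12 pos [ 0.5787 -0.1571  0.2307] phi 92.19 tilt [-0.0213  0.0111 -0.9997] F [-0.17  0.24 -0.76] open 0.54 q [-0.45  0.58  1.54  0.    1.05 -0.49]
now axes, units: [-1.329  0.571 -0.261] spin units 0.098
after spin, units: [-1.327  0.588 -0.233]
```

Emit:
jog_arm(
  motion=[
    {"translation": [-0.7,0.3,0],"spin": 0},
    {"translation": [-0.6,0.25,0],"spin": 0},
  ],
)

```text
clock: 43.28
ee_pos: [0.5992, -0.2, 0.2283]
eef_rot: [-2.145, -2.248, 0.012]
force: [0.9, 0.1, -0.9]
opening: 0.541
```

```bash
for i in 1 2; do python3 hold.py 2;done; python3 d.py .6038 -.2095 .16 91.7
```

```text
43.38 [ 0.6004 -0.2026  0.2283] tilt [ -27.4   15.8 -999.5] F [-0.5  0.1 -1.1] open 0.543 q [-0.5   0.62  1.45  0.    1.1  -0.55]
43.48 [ 0.5987 -0.2     0.228 ] tilt [ -30.8   18.9 -999.3] F [-0.3  0.6 -0.5] open 0.541 q [-0.5   0.62  1.45  0.    1.1  -0.55]
clock 43.48 pos [ 0.5987 -0.2     0.228 ] phi 92.52 tilt [-0.0308  0.0189 -0.9993] F [-0.35  0.63 -0.47] open 0.541 q [-0.5   0.62  1.45  0.    1.1  -0.55]
now axes, units: [-0.277  0.168  1.69 ] spin units 0.165
after spin, units: [-0.241  0.12   1.699]
```

Emit:
jog_arm(
  motion=[
    {"translation": [0,0,0.6],"spin": 0},
    {"translation": [0,0,0.6],"spin": 0},
  ],
)

```text
clock: 43.65
ee_pos: [0.5992, -0.1968, 0.1845]
eef_rot: [-2.15, -2.255, 0.007]
force: [-0.7, 0.3, -2.0]
opening: 0.543
```

```bash
for i in 1 2; do python3 hold.py 2;done; python3 d.py .6038 -.2095 .15 91.7;python3 -c "
import cv2
from plant import robot
cv2.imwrite('pics/s12.png',cv2.resize(robot.capture('scene')[150:290,90:270,::-1],None,fx=4,fy=4))
cv2.imwrite('pics/t12.png',cv2.resize(robot.capture('top')[90:230,310:490,::-1],None,fx=4,fy=4))"
```

```text
43.75 [ 0.5967 -0.1954  0.181 ] tilt [ -30.8   19.5 -999.3] F [-0.6 -0.9 -2.1] open 0.538 q [-0.5   0.68  1.5   0.    1.   -0.54]
43.85 [ 0.5991 -0.1972  0.1842] tilt [ -24.4   15.8 -999.6] F [ 0.2 -0.3 -1. ] open 0.54 q [-0.5   0.67  1.49  0.    1.01 -0.54]
clock 43.85 pos [ 0.5991 -0.1972  0.1842] phi 92.71 tilt [-0.0244  0.0158 -0.9996] F [ 0.16 -0.28 -0.96] open 0.54 q [-0.5   0.67  1.49  0.    1.01 -0.54]
now axes, units: [-0.328  0.124  0.846] spin units 0.201
after spin, units: [-0.311  0.109  0.854]
```

View pics/s12.png

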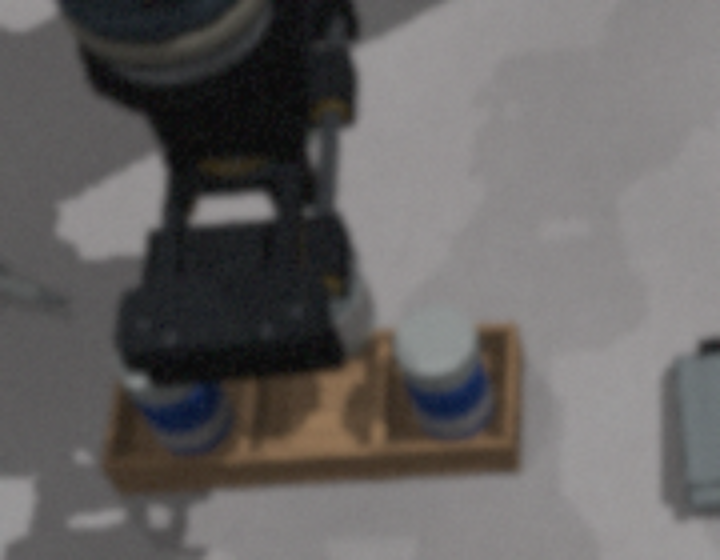

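View pics/t12.png

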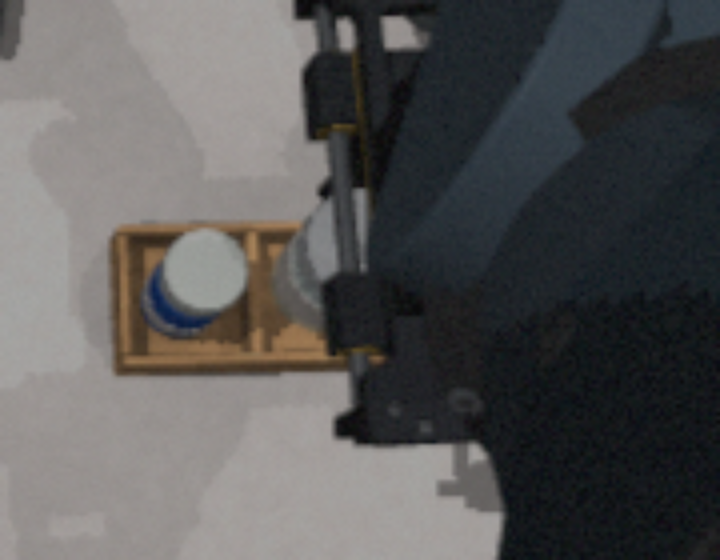

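Emit:
jog_arm(
  motion=[
    {"translation": [-0.2,0.08,-0.7],"spin": 0},
  ],
)

```text
clock: 44.03
ee_pos: [0.6009, -0.2036, 0.2095]
eef_rot: [-2.142, -2.247, 0.011]
force: [-0.9, 0.2, -1.9]
opening: 0.541
```

```bash
python3 hold.py 2
```

```text
44.13 [ 0.6077 -0.2087  0.2186] tilt [ -10.2    7.7 -999.9] F [ 0.8 -0.   0.3] open 0.54 q [-0.51  0.64  1.45  0.    1.07 -0.55]
```

Emit:
jog_arm(
  motion=[
    {"translation": [-0.1,0.05,0.8],"spin": 0.1},
    {"translation": [-0.1,0,0.8],"spin": 0.1},
  ],
)

```text
clock: 44.3
ee_pos: [0.6161, -0.2188, 0.1648]
eef_rot: [2.181, 2.246, 0.009]
force: [-0.4, -0.4, -1.9]
opening: 0.542
```

```bash
for i in 1 2; do python3 hold.py 2;done; python3 d.py .6038 -.2095 .15 91.7
```

```text
44.4 [ 0.6122 -0.2173  0.1593] tilt [   -1.1     3.  -1000. ] F [-1.3  1.2 -2.3] open 0.541 q [-0.51  0.72  1.47  0.    0.95 -0.54]
44.5 [ 0.6137 -0.2176  0.1622] tilt [    3.1     1.  -1000. ] F [-0.5 -0.  -0.9] open 0.543 q [-0.51  0.72  1.47  0.    0.95 -0.54]
clock 44.5 pos [ 0.6137 -0.2176  0.1622] phi 91.68 tilt [ 0.0031  0.001  -1.    ] F [-0.5  -0.03 -0.89] open 0.543 q [-0.51  0.72  1.47  0.    0.95 -0.54]
now axes, units: [ 0.211 -0.241  0.306] spin units -0.003
after spin, units: [ 0.211 -0.24   0.306]
```

Emit:
jog_arm(
  motion=[
    {"translation": [0.21,-0.24,0],"spin": 0},
  ],
)

```text
clock: 44.58
ee_pos: [0.6063, -0.2113, 0.164]
eef_rot: [2.184, 2.247, 0.007]
force: [0.6, -0.3, -0.1]
opening: 0.536
```

```bash
python3 hold.py 4; python3 d.py .6038 -.2095 .15 91.7; python3 - <<'E'
from h import *
o=robot.get_obs()['ee_pos'];jx,jy=o[0]-.0003,o[1]+.001;jz=o[2]-.1079
for c,(r0,r1,c0,c1) in {'top':(90,230,310,490),'scene':(150,290,90,270)}.items():
    im=robot.capture(c)[:,:,::-1];k=4
    big=cv2.resize(im,None,fx=k,fy=k,interpolation=cv2.INTER_CUBIC)
    w=.03;R=np.array([[np.cos(w),-np.sin(w),0],[np.sin(w),np.cos(w),0],[0,0,1]])
    L=[(ring(.024,.064)+[jx,jy,jz],(0,255,0)),(ring(.023,0)+[jx,jy,jz],(0,255,0))]
    for a,b in((.07,.196),(.06,.059),(.06,.186)):
        q=np.array([[-a/2,-b/2,.03],[a/2,-b/2,.03],[a/2,b/2,.03],[-a/2,b/2,.03]]);L.append((q@R.T+[.6035,-.2085,0],(0,0,255)))
    for X,col in L: cv2.polylines(big,[np.round((proj(c,X)+.5)*k-.5).astype(int)],True,col,1)
    cv2.imwrite(f'pics/ov12{c}.png',big[r0*k:r1*k,c0*k:c1*k])
E
```

```text
44.78 [ 0.6045 -0.2096  0.1638] tilt [ 5.4e+00 -3.0e-01 -1.0e+03] F [-0.1 -1.  -1.6] open 0.538 q [-0.51  0.7   1.5   0.    0.93 -0.54]
clock 44.78 pos [ 0.6045 -0.2096  0.1638] phi 91.72 tilt [ 5.4e-03 -3.0e-04 -1.0e+00] F [-0.1  -0.99 -1.56] open 0.538 q [-0.51  0.7   1.5   0.    0.93 -0.54]
now axes, units: [ 0.003 -0.02   0.345] spin units 0.003
after spin, units: [ 0.003 -0.018  0.345]
```

View pics/ov12top.png

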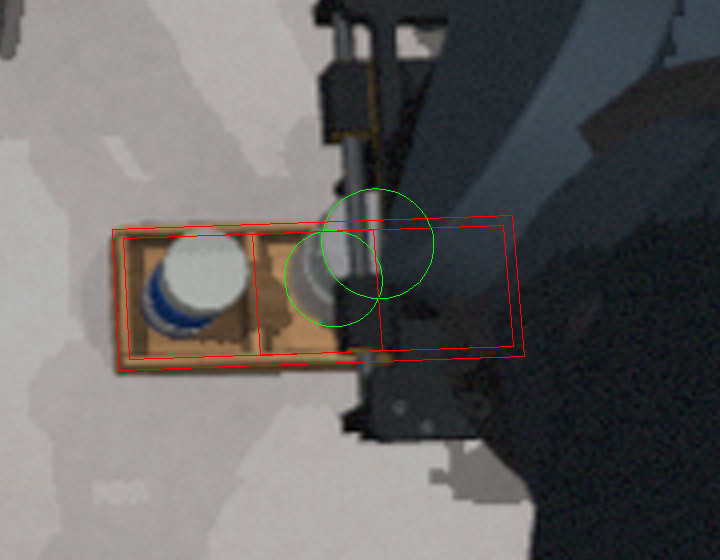

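View pics/ov12scene.png

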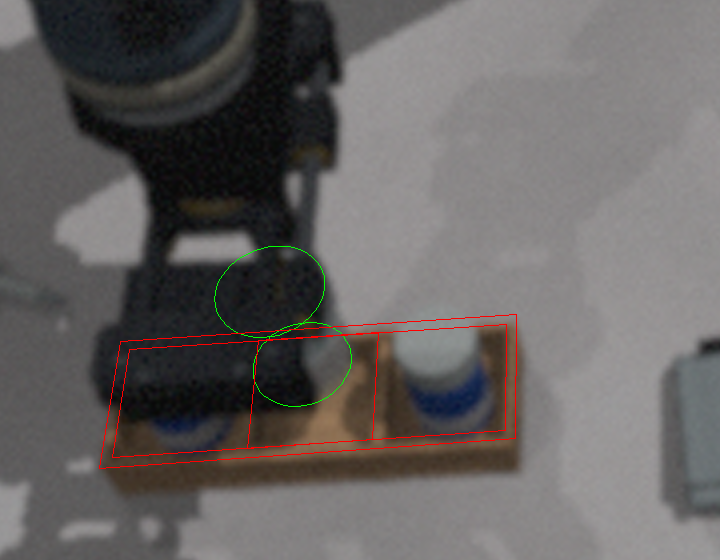

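Emit:
jog_arm(
  motion=[
    {"translation": [-0.01,-0.02,0.5],"spin": 0},
  ],
)

```text
clock: 44.97
ee_pos: [0.6071, -0.2119, 0.1475]
eef_rot: [2.178, 2.244, 0.01]
force: [0.0, -0.4, -1.8]
opening: 0.541
```

```bash
python3 hold.py 4
```

```text
45.17 [ 0.604  -0.2104  0.1433] tilt [ 4.6e+00  1.0e-01 -1.0e+03] F [-0.4 -0.7 -1.4] open 0.54 q [-0.51  0.73  1.51  0.    0.9  -0.54]
```

Emit:
jog_arm(
  motion=[
    {"translation": [0,0,0.4],"spin": 0},
  ],
)

```text
clock: 45.25
ee_pos: [0.6064, -0.2116, 0.1306]
eef_rot: [2.181, 2.247, 0.008]
force: [0.8, -0.5, -1.5]
opening: 0.541
```

```bash
python3 hold.py 4;python3 d.py .6035 -.209 .113 91.7
```

```text
45.45 [ 0.6041 -0.2104  0.1276] tilt [ 4.3e+00  4.0e-01 -1.0e+03] F [-0.2 -1.1 -1.3] open 0.537 q [-0.51  0.75  1.52  0.    0.87 -0.54]
clock 45.45 pos [ 0.6041 -0.2104  0.1276] phi 91.69 tilt [ 4.3e-03  4.0e-04 -1.0e+00] F [-0.25 -1.13 -1.25] open 0.537 q [-0.51  0.75  1.52  0.    0.87 -0.54]
now axes, units: [ 0.036 -0.016  0.365] spin units -0.002
after spin, units: [ 0.036 -0.014  0.365]
```

Emit:
jog_arm(
  motion=[
    {"translation": [0.04,-0.01,0.25],"spin": 0},
  ],
)

```text
clock: 45.53
ee_pos: [0.6055, -0.2099, 0.12]
eef_rot: [2.183, 2.248, 0.007]
force: [0.4, 0.5, -0.4]
opening: 0.542
```

```bash
python3 hold.py 3
```

```text
45.68 [ 0.6032 -0.2084  0.1172] tilt [    3.      1.1 -1000. ] F [-0.5  0.4 -1.3] open 0.541 q [-0.51  0.77  1.52  0.    0.85 -0.54]
```

Emit:
jog_arm(
  motion=[
    {"translation": [0,0,0.06],"spin": 0},
  ],
)

```text
clock: 45.77
ee_pos: [0.6036, -0.2086, 0.1153]
eef_rot: [2.186, 2.252, 0.005]
force: [1.0, -0.3, -1.7]
opening: 0.54
```

```bash
python3 hold.py 3
```

```text
45.92 [ 0.6032 -0.2084  0.1147] tilt [    2.8     1.2 -1000. ] F [-0.4  0.9 -1.4] open 0.537 q [-0.51  0.77  1.52  0.    0.84 -0.54]
```

Emit:
jog_arm(
  motion=[
    {"translation": [0,0,0.04],"spin": 0},
  ],
)

```text
clock: 46.0
ee_pos: [0.6035, -0.2085, 0.1135]
eef_rot: [2.187, 2.253, 0.005]
force: [0.2, -0.6, -1.6]
opening: 0.54
```

```bash
python3 hold.py 3
```

```text
46.15 [ 0.6032 -0.2084  0.1131] tilt [    2.7     1.2 -1000. ] F [-0.  -0.1 -2.1] open 0.537 q [-0.51  0.77  1.52  0.    0.84 -0.54]
```

Emit:
jog_arm(
  motion=[
    {"translation": [0,0,0.03],"spin": 0},
  ],
)

```text
clock: 46.23
ee_pos: [0.6033, -0.2087, 0.1127]
eef_rot: [2.187, 2.253, 0.004]
force: [-3.1, -0.1, 11.7]
opening: 0.54
```

```bash
python3 hold.py 2
```

```text
46.33 [ 0.6033 -0.2086  0.1128] tilt [ 3.1e+00  7.0e-01 -1.0e+03] F [-1.4  0.1  5. ] open 0.54 q [-0.51  0.77  1.52  0.    0.84 -0.54]
```

Emit:
jog_arm(
  motion=[
    {"translation": [0,0,0.02],"spin": 0},
  ],
)

```text
clock: 46.42
ee_pos: [0.6033, -0.2087, 0.1128]
eef_rot: [2.187, 2.253, 0.004]
force: [-1.7, -0.2, 4.1]
opening: 0.543
```

```bash
python3 hold.py 2
```

```text
46.52 [ 0.6033 -0.2087  0.1128] tilt [ 3.2e+00  5.0e-01 -1.0e+03] F [-2.6 -0.5  6.2] open 0.541 q [-0.51  0.77  1.52  0.    0.84 -0.54]
```

On the floor of the compartment. Release and lift straight up.

Emit:
jog_arm(
  motion=[
    {"translation": [0,0,0],"spin": 0},
  ],
  gripper=0,
)

```text
clock: 46.6
ee_pos: [0.6034, -0.2087, 0.1131]
eef_rot: [2.186, 2.253, 0.004]
force: [-0.5, -0.6, 0.1]
opening: 0.567
```

```bash
python3 hold.py 4; python3 hold.py 5
```

```text
46.8 [ 0.6034 -0.2087  0.1126] tilt [ 3.5e+00  5.0e-01 -1.0e+03] F [ 0.1  0.5 -1. ] open 0.722 q [-0.51  0.78  1.52  0.    0.84 -0.54]
47.05 [ 0.6033 -0.2087  0.1126] tilt [ 3.1e+00  6.0e-01 -1.0e+03] F [-0.4 -0.9 -0.2] open 0.935 q [-0.51  0.78  1.52  0.    0.84 -0.54]
```

Emit:
jog_arm(
  motion=[
    {"translation": [0,0,-0.4],"spin": 0},
    {"translation": [0,0,-0.8],"spin": 0},
    {"translation": [0,0,-0.8],"spin": 0},
  ],
)

```text
clock: 47.3
ee_pos: [0.599, -0.2067, 0.1862]
eef_rot: [-2.177, -2.243, 0.003]
force: [0.7, -0.3, 0.8]
opening: 0.995
```

```bash
for i in 1 2 3; do python3 hold.py 2;done; python3 d.py .4213 -.261 .2 91.7;python3 -c "
import cv2
from plant import robot
cv2.imwrite('pics/s13.png',cv2.resize(robot.capture('scene')[150:290,90:270,::-1],None,fx=4,fy=4))"
```

```text
47.4 [ 0.6025 -0.2084  0.1916] tilt [-8.0e-01  2.9e+00 -1.0e+03] F [ 0.7 -0.1 -0.2] open 0.997 q [-0.51  0.66  1.48  0.    0.99 -0.54]
47.5 [ 0.6002 -0.2073  0.1876] tilt [  -7.6    6.6 -999.9] F [ 0.1  0.1 -0.4] open 1.001 q [-0.51  0.67  1.49  0.    0.99 -0.54]
47.6 [ 0.5991 -0.2067  0.1856] tilt [ -11.5    8.8 -999.9] F [-0.4  0.2 -0.4] open 0.998 q [-0.51  0.67  1.49  0.    0.99 -0.54]
clock 47.6 pos [ 0.5991 -0.2067  0.1856] phi 91.69 tilt [-0.0115  0.0088 -0.9999] F [-0.4   0.19 -0.39] open 0.998 q [-0.51  0.67  1.49  0.    0.99 -0.54]
now axes, units: [-1.222 -4.487 -0.32 ] spin units -0.002
after spin, units: [-1.224 -4.483 -0.359]
```

View pics/s13.png

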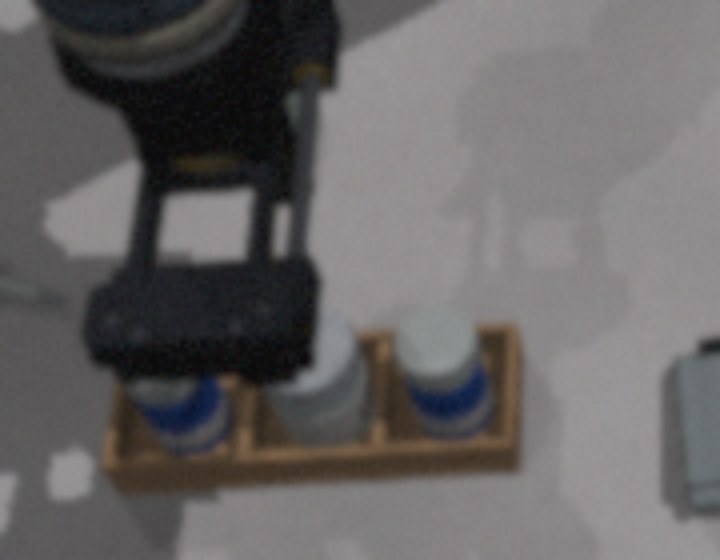

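Emit:
jog_arm(
  motion=[
    {"translation": [-0.2,-0.7,-0.1],"spin": 0},
    {"translation": [-0.25,-0.9,-0.1],"spin": 0},
    {"translation": [-0.25,-0.9,-0.1],"spin": 0},
    {"translation": [-0.25,-0.9,0],"spin": 0},
    {"translation": [-0.25,-0.9,0],"spin": 0},
  ],
)

```text
clock: 48.07
ee_pos: [0.4284, -0.2584, 0.1922]
eef_rot: [-2.164, -2.253, 0.0]
force: [-0.2, -0.6, 0.5]
opening: 0.997
```

```bash
for i in 1 2 3; do python3 hold.py 2;done; python3 d.py .4213 -.261 .14 91.7
```

```text
48.17 [ 0.4246 -0.258   0.1916] tilt [ -18.6   16.6 -999.7] F [0.8 0.8 0.5] open 0.996 q [-0.77  0.52  1.83 -0.    0.81 -0.8 ]
48.27 [ 0.4294 -0.259   0.1925] tilt [ -12.4   12.3 -999.8] F [ 0.3  0.6 -0.4] open 1.001 q [-0.77  0.52  1.82  0.    0.81 -0.8 ]
48.37 [ 0.4311 -0.259   0.1928] tilt [ -10.8   10.7 -999.9] F [ 0.1 -0.1  0. ] open 1.003 q [-0.76  0.52  1.82  0.    0.81 -0.8 ]
clock 48.37 pos [ 0.4311 -0.259   0.1928] phi 92.22 tilt [-0.0108  0.0107 -0.9999] F [ 0.06 -0.06  0.01] open 1.003 q [-0.76  0.52  1.82  0.    0.81 -0.8 ]
now axes, units: [-0.056 -0.234  1.323] spin units 0.104
after spin, units: [-0.043 -0.247  1.321]
```

Emit:
jog_arm(
  motion=[
    {"translation": [-0.04,-0.15,0.7],"spin": 0},
    {"translation": [0,-0.08,0.6],"spin": 0},
  ],
)

```text
clock: 48.53
ee_pos: [0.4275, -0.263, 0.1436]
eef_rot: [2.173, 2.268, 0.001]
force: [-1.1, 1.0, -0.1]
opening: 1.002
```

```bash
for i in 1 2; do python3 hold.py 2;done; python3 d.py .4213 -.261 .0825 91.7
```

```text
48.63 [ 0.426  -0.2615  0.1414] tilt [   -5.2     6.1 -1000. ] F [ 1.1  0.5 -0.3] open 1.002 q [-0.77  0.61  1.87  0.    0.67 -0.82]
48.73 [ 0.427  -0.2624  0.1437] tilt [   -2.     3. -1000.] F [-0.3  1.1  0.1] open 1.004 q [-0.77  0.61  1.86  0.    0.67 -0.82]
clock 48.73 pos [ 0.427  -0.2624  0.1437] phi 92.42 tilt [-0.002  0.003 -1.   ] F [-0.28  1.11  0.14] open 1.004 q [-0.77  0.61  1.86  0.    0.67 -0.82]
now axes, units: [ 0.036 -0.137  1.529] spin units 0.144
after spin, units: [ 0.039 -0.14   1.529]
```

Emit:
jog_arm(
  motion=[
    {"translation": [0,0,0.5],"spin": 0},
  ],
)

```text
clock: 48.82
ee_pos: [0.4297, -0.2639, 0.1266]
eef_rot: [2.169, 2.266, 0.001]
force: [-0.3, -0.2, 1.2]
opening: 1.0
```

```bash
python3 hold.py 4; python3 d.py .4213 -.261 .0825 91.7;python3 -c "
import cv2
from plant import robot
cv2.imwrite('pics/s14.png',cv2.resize(robot.capture('scene')[110:230,80:240,::-1],None,fx=4,fy=4))"
```

```text
49.02 [ 0.4276 -0.2624  0.1245] tilt [   -1.5     2.5 -1000. ] F [0.1 0.9 0.3] open 1.002 q [-0.77  0.64  1.87  0.    0.63 -0.82]
clock 49.02 pos [ 0.4276 -0.2624  0.1245] phi 92.47 tilt [-0.0015  0.0025 -1.    ] F [0.12 0.89 0.26] open 1.002 q [-0.77  0.64  1.87  0.    0.63 -0.82]
now axes, units: [ 0.038 -0.153  1.049] spin units 0.153
after spin, units: [ 0.038 -0.155  1.049]
```

View pics/s14.png

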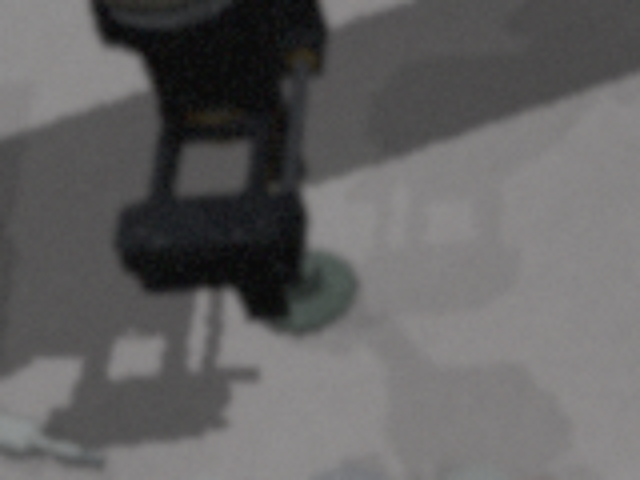

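Emit:
jog_arm(
  motion=[
    {"translation": [0.04,-0.15,0.5],"spin": 0},
  ],
)

```text
clock: 49.15
ee_pos: [0.4246, -0.2635, 0.1081]
eef_rot: [2.166, 2.263, 0.001]
force: [-0.5, -0.9, -0.6]
opening: 1.001
```

```bash
python3 hold.py 4
```

```text
49.35 [ 0.4216 -0.2612  0.1054] tilt [-8.0e-01  1.8e+00 -1.0e+03] F [-0.3 -0.  -0.1] open 0.999 q [-0.78  0.68  1.89  0.    0.57 -0.82]
```

Emit:
jog_arm(
  motion=[
    {"translation": [0,0,0.4],"spin": 0},
  ],
)

```text
clock: 49.43
ee_pos: [0.4233, -0.2626, 0.092]
eef_rot: [2.17, 2.265, 0.001]
force: [-0.3, -0.4, -0.8]
opening: 0.999
```

```bash
python3 hold.py 4; python3 d.py .4213 -.261 .0825 91.7;python3 -c "
import cv2
from h import *
print(back('scene',(158.7,183.2),.01))
cv2.imwrite('pics/s15.png',cv2.resize(robot.capture('scene')[110:230,80:240,::-1],None,fx=4,fy=4))"
```

```text
49.63 [ 0.4219 -0.2613  0.0901] tilt [-5.0e-01  1.6e+00 -1.0e+03] F [ 0.6 -1.3 -0.6] open 1.001 q [-0.78  0.71  1.9   0.    0.54 -0.82]
clock 49.63 pos [ 0.4219 -0.2613  0.0901] phi 92.45 tilt [-5.0e-04  1.6e-03 -1.0e+00] F [ 0.58 -1.26 -0.59] open 1.001 q [-0.78  0.71  1.9   0.    0.54 -0.82]
now axes, units: [ 0.008 -0.014  0.189] spin units 0.15
after spin, units: [ 0.009 -0.014  0.189]
[ 0.42754956 -0.25153776  0.01      ]
```

View pics/s15.png

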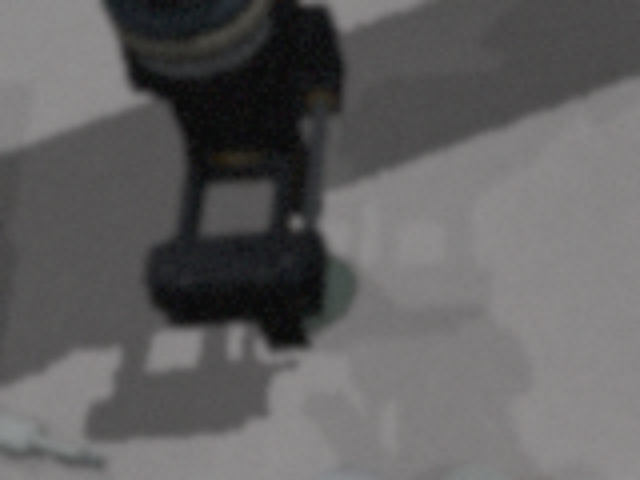

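```bash
python3 - <<'E'
from h import *
f=lambda X:((proj('scene',X)+.5-[80,110])*4)
im=robot.capture('scene')[:,:,::-1]
big=cv2.resize(im[110:230,80:240],None,fx=4,fy=4)
for X,c in ((ring(.029,.010)+[.4213,-.261,0],(0,0,255)),(np.array([[.4219+.0435,-.2613-.0095,.02],[.4219+.0435,-.2613+.0095,.02],[.4219+.0585,-.2613+.0095,.02],[.4219+.0585,-.2613-.0095,.02]]),(0,255,0))): cv2.polylines(big,[np.round(f(X)).astype(int)],True,c,1)
cv2.imwrite('pics/s16.png',big)
a=cv2.imread('pics/scene0.png')[150:220,110:210];big=cv2.resize(a,None,fx=8,fy=8,interpolation=cv2.INTER_CUBIC)
for X,c in ((ring(.029,.010)+[.4213,-.261,0],(0,0,255)),(ring(.0115,.031)+[.4213,-.261,0],(0,255,0))): cv2.polylines(big,[np.round((proj('scene',X)+.5-[110,150])*8).astype(int)],True,c,1)
cv2.imwrite('pics/s17.png',big)
a=cv2.imread('pics/top0.png')[220:290,366:466];big=cv2.resize(a,None,fx=8,fy=8,interpolation=cv2.INTER_CUBIC)
for X,c in ((ring(.029,.010)+[.4213,-.261,0],(0,0,255)),(ring(.0115,.031)+[.4213,-.261,0],(0,255,0))): cv2.polylines(big,[np.round((proj('top',X)+.5-[366,220])*8).astype(int)],True,c,1)
cv2.imwrite('pics/s18.png',big)
E
```

```text
(no output)
```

View pics/s16.png

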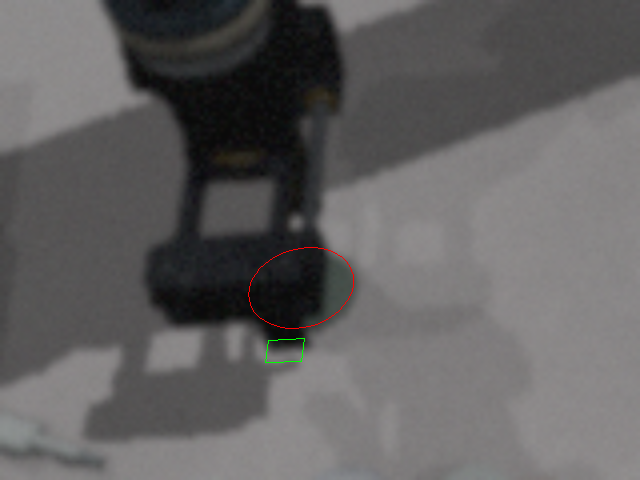

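View pics/s17.png

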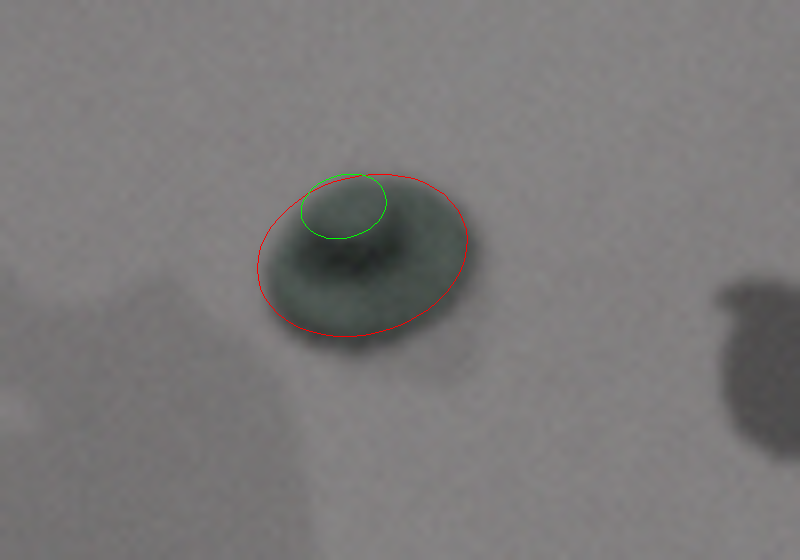

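View pics/s18.png

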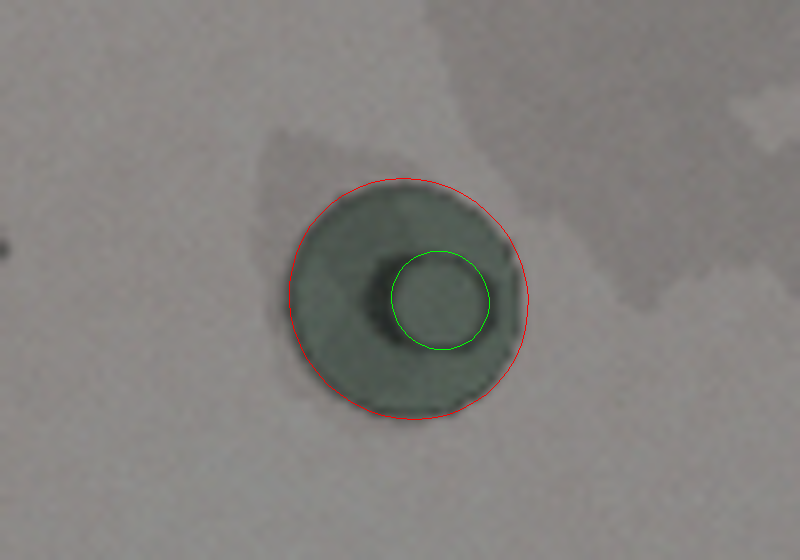

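Emit:
jog_arm(
  motion=[
    {"translation": [0.02,-0.02,0.18],"spin": 0},
  ],
)

```text
clock: 49.82
ee_pos: [0.422, -0.2615, 0.0843]
eef_rot: [2.171, 2.266, 0.001]
force: [-1.0, 0.1, 0.1]
opening: 1.002
```

```bash
python3 hold.py 3
```

```text
49.97 [ 0.4209 -0.2605  0.0828] tilt [-4.0e-01  1.5e+00 -1.0e+03] F [-0.4 -0.2  0.6] open 1.0 q [-0.78  0.72  1.9   0.    0.52 -0.82]
```

Emit:
jog_arm(
  motion=[
    {"translation": [0,0,0],"spin": 0},
  ],
  gripper=1,
)

```text
clock: 50.05
ee_pos: [0.4209, -0.2604, 0.0828]
eef_rot: [-2.172, -2.267, -0.001]
force: [0.9, -0.5, -0.3]
opening: 0.977
```

```bash
for i in 1 2 3 4 5; do python3 hold.py 4;done
```

```text
50.25 [ 0.4209 -0.2605  0.0829] tilt [-4.0e-01  1.5e+00 -1.0e+03] F [-0.1 -0.6  0.6] open 0.824 q [-0.78  0.72  1.9   0.    0.52 -0.82]
50.45 [ 0.421  -0.2605  0.0829] tilt [-4.0e-01  1.5e+00 -1.0e+03] F [0.3 0.3 0.7] open 0.643 q [-0.78  0.72  1.9   0.    0.52 -0.82]
50.65 [ 0.4209 -0.2605  0.0828] tilt [-4.0e-01  1.5e+00 -1.0e+03] F [-0.  -0.9 -0.5] open 0.463 q [-0.78  0.72  1.9   0.    0.52 -0.82]
50.85 [ 0.4209 -0.2604  0.0828] tilt [-5.0e-01  1.6e+00 -1.0e+03] F [-0.3  0.2  0.2] open 0.277 q [-0.78  0.72  1.9   0.    0.52 -0.82]
51.05 [ 0.4209 -0.2605  0.0828] tilt [-4.0e-01  1.5e+00 -1.0e+03] F [-0.5 -0.5  0. ] open 0.251 q [-0.78  0.72  1.9   0.    0.52 -0.82]
```

Emit:
jog_arm(
  motion=[
    {"translation": [0,0,-0.4],"spin": 0},
    {"translation": [0,0,-0.8],"spin": 0},
    {"translation": [0,0,-0.9],"spin": 0},
    {"translation": [0,0,-0.9],"spin": 0},
    {"translation": [0,0,-0.9],"spin": 0},
  ],
)

```text
clock: 51.47
ee_pos: [0.4175, -0.2578, 0.236]
eef_rot: [-2.157, -2.25, -0.002]
force: [-0.2, -0.7, -1.4]
opening: 0.253
```

```bash
python3 hold.py 2; python3 d.py .587 .2266 .26 92.5;python3 -c "
import cv2
from h import *
cv2.imwrite('pics/s19.png',cv2.resize(robot.capture('scene')[90:230,80:260,::-1],None,fx=4,fy=4))"
```

```text
51.57 [ 0.4205 -0.2604  0.24  ] tilt [  -6.5    7.7 -999.9] F [ 0.6 -1.5 -0.8] open 0.252 q [-0.78  0.43  1.8   0.    0.91 -0.82]
clock 51.57 pos [ 0.4205 -0.2604  0.24  ] phi 92.42 tilt [-0.0065  0.0077 -0.9999] F [ 0.61 -1.5  -0.77] open 0.252 q [-0.78  0.43  1.8   0.    0.91 -0.82]
now axes, units: [11.992  4.671 -0.433] spin units -0.016
after spin, units: [11.983  4.69  -0.499]
```

View pics/s19.png

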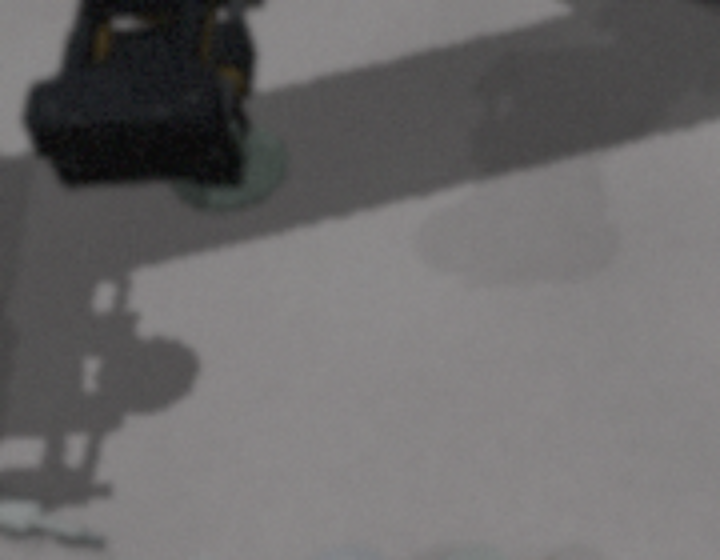

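The lid is held and level. Moving across.

Emit:
jog_arm(
  motion=[
    {"translation": [0.5,0.2,-0.1],"spin": 0},
    {"translation": [0.9,0.36,-0.1],"spin": 0},
    {"translation": [0.9,0.36,-0.1],"spin": 0},
    {"translation": [0.9,0.36,-0.1],"spin": 0},
    {"translation": [0.9,0.36,-0.1],"spin": 0},
    {"translation": [0.9,0.36,0],"spin": 0},
    {"translation": [0.9,0.36,0],"spin": 0},
    {"translation": [0.9,0.36,0],"spin": 0},
    {"translation": [0.9,0.36,0],"spin": 0},
    {"translation": [0.9,0.36,0],"spin": 0},
    {"translation": [0.9,0.36,0],"spin": 0},
    {"translation": [0.7,0.25,0],"spin": 0},
  ],
)

```text
clock: 52.62
ee_pos: [0.5618, 0.1674, 0.2396]
eef_rot: [-2.161, -2.22, 0.032]
force: [0.7, -1.2, -0.6]
opening: 0.249
```

```bash
for i in 1 2 3; do python3 hold.py 2;done; python3 d.py .587 .2266 .26 92.5
```

```text
52.72 [0.5619 0.1689 0.2393] tilt [ -44.8   16.5 -998.9] F [-0.7 -1.1 -0.9] open 0.25 q [0.09 0.55 1.56 0.02 1.07 0.05]
52.82 [0.5608 0.1651 0.2397] tilt [ -46.6   14.3 -998.8] F [-0.   0.2 -0.4] open 0.255 q [0.09 0.55 1.56 0.02 1.07 0.05]
52.92 [0.5611 0.1635 0.2406] tilt [ -45.4   14.6 -998.9] F [-0.3 -0.3 -1. ] open 0.25 q [0.08 0.55 1.56 0.02 1.07 0.05]
clock 52.92 pos [0.5611 0.1635 0.2406] phi 91.4 tilt [-0.0454  0.0146 -0.9989] F [-0.32 -0.27 -1.01] open 0.25 q [0.08 0.55 1.56 0.02 1.07 0.05]
now axes, units: [ 1.569  0.665 -0.49 ] spin units -0.22
after spin, units: [ 1.548  0.717 -0.484]
```

Emit:
jog_arm(
  motion=[
    {"translation": [0.5,0.15,-0.8],"spin": -0.1},
  ],
)

```text
clock: 53.0
ee_pos: [0.5631, 0.1789, 0.2664]
eef_rot: [-2.152, -2.215, 0.056]
force: [0.1, -0.8, -1.8]
opening: 0.249
```

```bash
python3 hold.py 2
```

```text
53.1 [0.5706 0.1832 0.276 ] tilt [ -37.2   16.7 -999.2] F [ 0.2 -0.5 -1.4] open 0.25 q [0.12 0.52 1.5  0.02 1.16 0.07]
```

Emit:
jog_arm(
  motion=[
    {"translation": [0.5,0.1,-0.8],"spin": -0.1},
  ],
)

```text
clock: 53.18
ee_pos: [0.5713, 0.1986, 0.3025]
eef_rot: [-2.148, -2.229, 0.042]
force: [-1.1, -0.6, -2.5]
opening: 0.247
```

```bash
python3 hold.py 2
```

```text
53.28 [0.5781 0.2033 0.3127] tilt [ -26.    19.5 -999.5] F [ 0.1 -0.3 -0.3] open 0.252 q [0.15 0.5  1.43 0.02 1.24 0.1 ]
```

Emit:
jog_arm(
  motion=[
    {"translation": [0.2,0,0.8],"spin": 0},
    {"translation": [0.2,0,0.8],"spin": 0},
  ],
)

```text
clock: 53.45
ee_pos: [0.5818, 0.218, 0.2565]
eef_rot: [-2.168, -2.249, -0.021]
force: [-0.7, -0.2, -1.6]
opening: 0.25
```

```bash
for i in 1 2 3; do python3 hold.py 2;done; python3 d.py .587 .2266 .23 92.5
```

```text
53.55 [0.5778 0.2179 0.251 ] tilt [ -19.1   19.1 -999.6] F [-1.4 -0.9 -0.3] open 0.253 q [0.17 0.57 1.49 0.02 1.1  0.12]
53.65 [0.5802 0.218  0.2547] tilt [ -12.3   20.1 -999.7] F [-0.  -0.2  0.2] open 0.253 q [0.17 0.56 1.48 0.02 1.1  0.12]
53.75 [0.5815 0.2184 0.2565] tilt [  -7.8   21.1 -999.7] F [ 0.   0.8 -1. ] open 0.251 q [0.17 0.56 1.48 0.02 1.1  0.12]
clock 53.75 pos [0.5815 0.2184 0.2565] phi 92.16 tilt [-0.0078  0.0211 -0.9997] F [ 0.03  0.84 -0.96] open 0.251 q [0.17 0.56 1.48 0.02 1.1  0.12]
now axes, units: [0.185 0.151 0.666] spin units -0.068
after spin, units: [0.199 0.147 0.662]
```

Emit:
jog_arm(
  motion=[
    {"translation": [0.16,0.15,0.3],"spin": 0},
  ],
)

```text
clock: 53.83
ee_pos: [0.5885, 0.2244, 0.2478]
eef_rot: [-2.169, -2.249, -0.022]
force: [-1.8, -0.6, 0.3]
opening: 0.25
```

```bash
python3 hold.py 4; python3 d.py .5875 .225 .215 92.5
```

```text
54.03 [0.5873 0.2253 0.2446] tilt [  -7.9   21.  -999.7] F [-1.   0.5 -0.4] open 0.251 q [0.18 0.59 1.47 0.02 1.09 0.13]
clock 54.03 pos [0.5873 0.2253 0.2446] phi 92.16 tilt [-0.0079  0.021  -0.9997] F [-1.02  0.48 -0.42] open 0.251 q [0.18 0.59 1.47 0.02 1.09 0.13]
now axes, units: [-0.023  0.009  0.739] spin units -0.067
after spin, units: [-0.007  0.004  0.739]
```

Emit:
jog_arm(
  motion=[
    {"translation": [0,0,0.4],"spin": 0},
  ],
)

```text
clock: 54.12
ee_pos: [0.5893, 0.2261, 0.2316]
eef_rot: [-2.168, -2.252, -0.024]
force: [0.0, -0.4, -0.3]
opening: 0.254
```

```bash
python3 hold.py 4; python3 d.py .5875 .225 .215 92.5; python3 - <<'E'
from h import *
from scipy.spatial.transform import Rotation as Ro
o=robot.get_obs();m=Ro.from_rotvec(o['eef_rot']).as_matrix()[:,2];p=o['ee_pos']
l=p+m*.0828;dr=[]
for c,(r0,r1,c0,c1) in {'top':(90,250,70,270),'scene':(130,270,310,490)}.items():
    im=robot.capture(c)[:,:,::-1];k=4
    big=cv2.resize(im,None,fx=k,fy=k,interpolation=cv2.INTER_CUBIC)
    for X,col in ((ring(.025,.112)+[.587,.2267,0],(0,0,255)),(ring(.032,.097)+[.587,.2267,0],(0,0,255)),(ring(.029,.010)+l,(0,255,0))):
        cv2.polylines(big,[np.round((proj(c,X)+.5)*k-.5).astype(int)],True,col,1)
    cv2.imwrite(f'pics/ov20{c}.png',big[r0*k:r1*k,c0*k:c1*k])
E
```

```text
54.32 [0.5869 0.2256 0.2285] tilt [  -9.    20.7 -999.7] F [ 0.4  1.7 -0.1] open 0.249 q [0.18 0.61 1.48 0.03 1.06 0.13]
clock 54.32 pos [0.5869 0.2256 0.2285] phi 92.17 tilt [-0.009   0.0207 -0.9997] F [ 0.39  1.75 -0.11] open 0.249 q [0.18 0.61 1.48 0.03 1.06 0.13]
now axes, units: [-0.022  0.016  0.336] spin units -0.066
after spin, units: [-0.015  0.014  0.337]
```

View pics/ov20top.png

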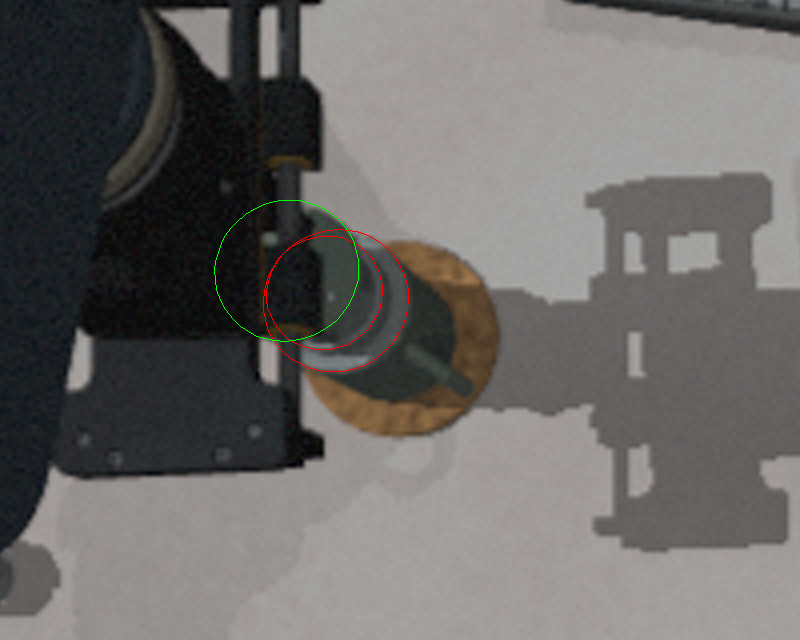

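View pics/ov20scene.png

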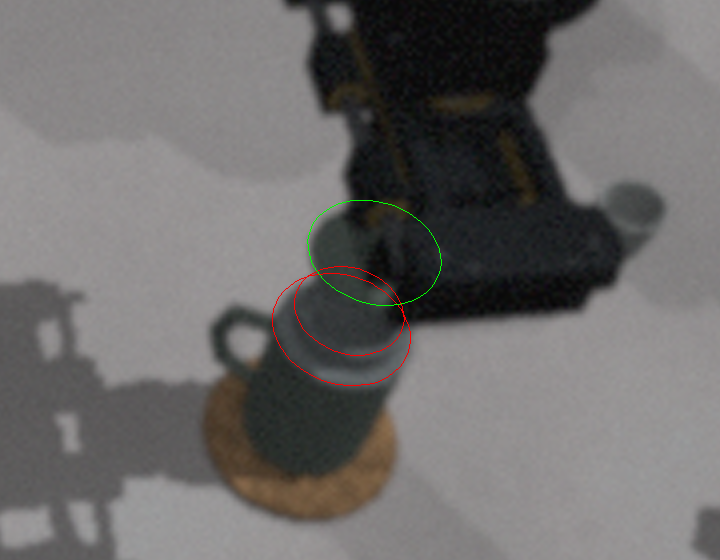

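```bash
python3 - <<'E'
from h import *
for c,(r0,r1,c0,c1) in {'top':(135,190,125,190),'scene':(170,235,370,430)}.items():
    im=robot.capture(c)[:,:,::-1];cv2.imwrite(f'pics/z21{c}.png',cv2.convertScaleAbs(cv2.resize(im[r0:r1,c0:c1],None,fx=9,fy=9,interpolation=cv2.INTER_CUBIC),alpha=1.8))
E
```

```text
(no output)
```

View pics/z21top.png

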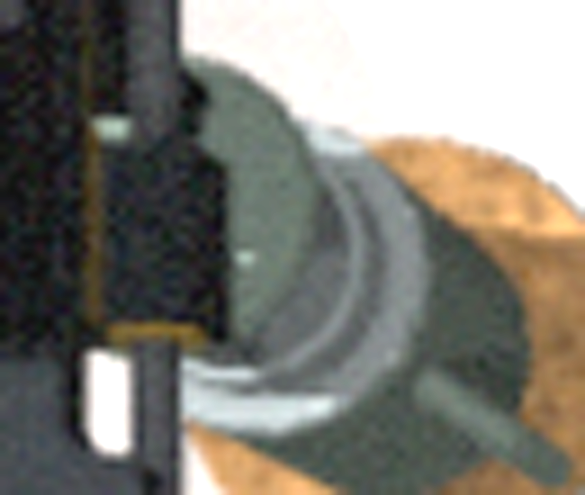

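View pics/z21scene.png

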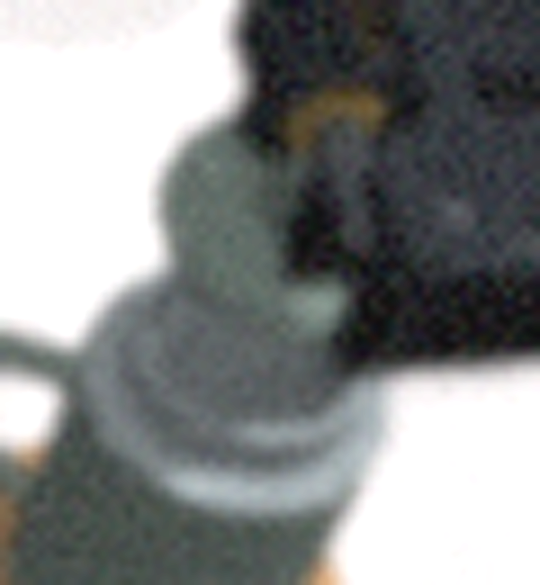

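Emit:
jog_arm(
  motion=[
    {"translation": [-0.02,0.02,0.45],"spin": 0},
  ],
)

```text
clock: 54.6
ee_pos: [0.5906, 0.226, 0.215]
eef_rot: [-2.168, -2.253, -0.028]
force: [0.5, 0.2, -0.1]
opening: 0.254
```

```bash
python3 hold.py 4; python3 d.py .5875 .225 .195 92.5
```

```text
54.8 [0.588  0.2253 0.2113] tilt [  -7.6   21.  -999.8] F [-0.2  0.1 -0.8] open 0.25 q [0.18 0.63 1.49 0.03 1.02 0.13]
clock 54.8 pos [0.588  0.2253 0.2113] phi 92.17 tilt [-0.0076  0.021  -0.9998] F [-0.23  0.09 -0.83] open 0.25 q [0.18 0.63 1.49 0.03 1.02 0.13]
now axes, units: [-0.015 -0.011  0.408] spin units -0.067
after spin, units: [-0.006 -0.014  0.408]
```

Emit:
jog_arm(
  motion=[
    {"translation": [-0.01,0.02,0.25],"spin": 0},
  ],
)

```text
clock: 54.88
ee_pos: [0.5902, 0.2255, 0.2036]
eef_rot: [-2.167, -2.251, -0.022]
force: [0.6, -0.7, -0.3]
opening: 0.251
```

```bash
python3 hold.py 4; python3 d.py .5875 .225 .195 92.5;python3 - <<'E'
from h import *
for c,(r0,r1,c0,c1) in {'top':(135,190,125,190),'scene':(170,235,370,430)}.items():
    im=robot.capture(c)[:,:,::-1];cv2.imwrite(f'pics/z22{c}.png',cv2.convertScaleAbs(cv2.resize(im[r0:r1,c0:c1],None,fx=9,fy=9,interpolation=cv2.INTER_CUBIC),alpha=1.8))
E
```

```text
55.08 [0.5886 0.2251 0.2011] tilt [  -8.3   20.9 -999.7] F [ 0.8  0.4 -0.5] open 0.252 q [0.18 0.64 1.5  0.03 1.   0.13]
clock 55.08 pos [0.5886 0.2251 0.2011] phi 92.16 tilt [-0.0083  0.0209 -0.9997] F [ 0.79  0.41 -0.54] open 0.252 q [0.18 0.64 1.5  0.03 1.   0.13]
now axes, units: [-0.004 -0.027  0.153] spin units -0.067
after spin, units: [-0.001 -0.028  0.153]
```

View pics/z22top.png

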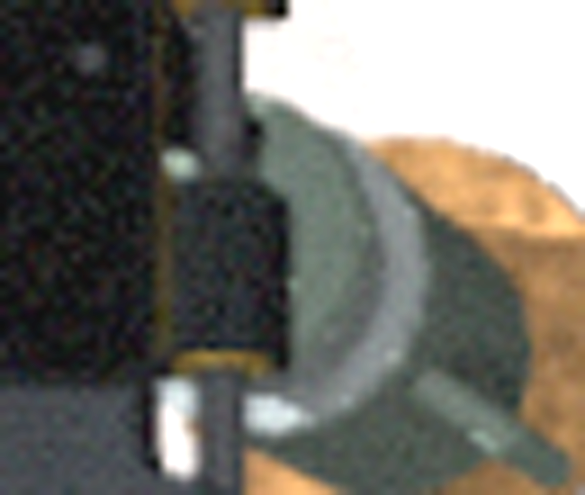

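View pics/z22scene.png

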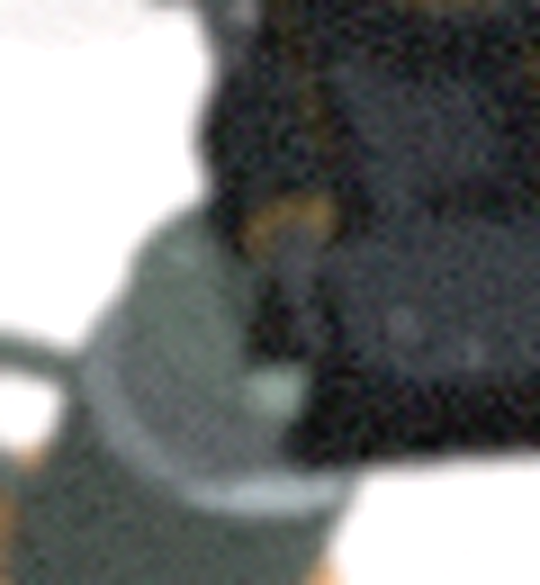

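```bash
python3 - <<'E'
from h import *
from scipy.spatial.transform import Rotation as Ro
o=robot.get_obs();m=Ro.from_rotvec(o['eef_rot']).as_matrix()[:,2];p=o['ee_pos'];l=p+m*.0828
print(l)
for c,(r0,c0) in {'top':(135,125),'scene':(170,370)}.items():
    big=cv2.imread(f'pics/z22{c}.png')
    for X,col in ((ring(.032,.097)+[.587,.2262,0],(0,0,255)),(ring(.029,.010)+l,(0,255,0))):
        cv2.polylines(big,[np.round((proj(c,X)-[c0,r0]+.5)*9-.5).astype(int)],True,col,1)
    cv2.imwrite(f'pics/z23{c}.png',big)
E
```

```text
[0.58831295 0.2269058  0.11874501]
```

View pics/z23top.png

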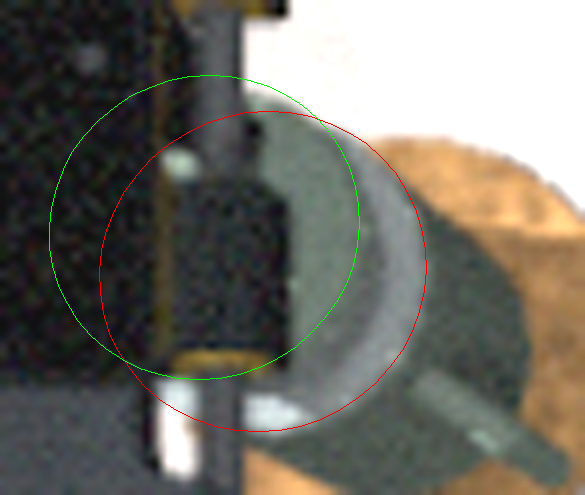

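View pics/z23scene.png

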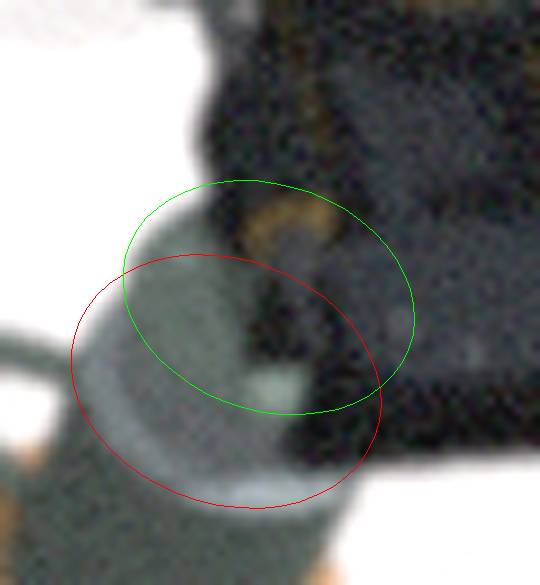

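Emit:
jog_arm(
  motion=[
    {"translation": [0,-0.03,0.12],"spin": 0},
  ],
)

```text
clock: 55.27
ee_pos: [0.5886, 0.2254, 0.1978]
eef_rot: [-2.166, -2.25, -0.02]
force: [0.9, -0.0, -0.6]
opening: 0.25
```

```bash
python3 hold.py 3
```

```text
55.42 [0.5872 0.2252 0.1963] tilt [  -8.3   20.9 -999.7] F [ 0.4 -0.2 -0.9] open 0.247 q [0.18 0.65 1.51 0.03 0.99 0.13]
```

Emit:
jog_arm(
  motion=[
    {"translation": [0,0,0.06],"spin": 0},
  ],
)

```text
clock: 55.5
ee_pos: [0.5875, 0.2253, 0.1943]
eef_rot: [-2.165, -2.249, -0.016]
force: [0.5, 0.4, -1.2]
opening: 0.25
```

```bash
python3 hold.py 3
```

```text
55.65 [0.587  0.2252 0.1937] tilt [  -8.8   20.8 -999.7] F [ 0.3 -0.  -1.1] open 0.248 q [0.18 0.65 1.51 0.03 0.99 0.13]
```

Emit:
jog_arm(
  motion=[
    {"translation": [0,0,0.04],"spin": 0},
  ],
)

```text
clock: 55.73
ee_pos: [0.5873, 0.2253, 0.1924]
eef_rot: [-2.165, -2.249, -0.015]
force: [-0.6, 0.8, -0.7]
opening: 0.248
```

```bash
python3 hold.py 3
```

```text
55.88 [0.5869 0.2252 0.1919] tilt [  -9.2   20.8 -999.7] F [ 0.4  0.3 -0.8] open 0.255 q [0.18 0.65 1.51 0.03 0.98 0.13]
```

Emit:
jog_arm(
  motion=[
    {"translation": [0,0,0.025],"spin": 0},
  ],
)

```text
clock: 55.97
ee_pos: [0.5871, 0.2253, 0.1911]
eef_rot: [-2.165, -2.248, -0.014]
force: [-0.8, 0.7, 1.4]
opening: 0.25
```

```bash
python3 hold.py 2
```

```text
56.07 [0.5872 0.2253 0.1912] tilt [  -8.6   21.  -999.7] F [ 0.4 -0.2 -0.1] open 0.247 q [0.18 0.66 1.51 0.03 0.98 0.13]
```

Emit:
jog_arm(
  motion=[
    {"translation": [0,0,0.02],"spin": 0},
  ],
)

```text
clock: 56.15
ee_pos: [0.5873, 0.2255, 0.1909]
eef_rot: [-2.165, -2.248, -0.015]
force: [-0.5, 0.7, 4.8]
opening: 0.25
```

```bash
python3 hold.py 2
```

```text
56.25 [0.5873 0.2254 0.1909] tilt [  -8.    21.  -999.7] F [-0.1  0.4  3.4] open 0.251 q [0.18 0.66 1.51 0.03 0.98 0.13]
```

Emit:
jog_arm(
  motion=[
    {"translation": [0,0,0.02],"spin": 0},
  ],
)

```text
clock: 56.33
ee_pos: [0.5875, 0.2255, 0.1909]
eef_rot: [-2.165, -2.249, -0.016]
force: [-1.7, -0.2, 6.2]
opening: 0.253
```

```bash
python3 hold.py 2
```

```text
56.43 [0.5874 0.2255 0.1909] tilt [  -7.2   21.1 -999.8] F [-0.5 -0.5  4.6] open 0.243 q [0.18 0.66 1.51 0.03 0.98 0.13]
```

Emit:
jog_arm(
  motion=[
    {"translation": [0,0,0],"spin": 0},
  ],
  gripper=0.6,
)

```text
clock: 56.52
ee_pos: [0.5874, 0.2254, 0.1911]
eef_rot: [-2.165, -2.249, -0.016]
force: [-0.2, 1.3, 0.3]
opening: 0.28
```

```bash
python3 hold.py 3;python3 hold.py 3
```

```text
56.67 [0.5874 0.2254 0.1906] tilt [  -7.4   21.  -999.8] F [0.7 0.3 0.5] open 0.367 q [0.18 0.66 1.51 0.03 0.98 0.13]
56.82 [0.5873 0.2254 0.1905] tilt [  -7.8   20.9 -999.8] F [-0.3 -0.9 -0.1] open 0.396 q [0.18 0.66 1.51 0.03 0.98 0.13]
```

Emit:
jog_arm(
  motion=[
    {"translation": [0,0,0],"spin": 0},
    {"translation": [0,0,-0.3],"spin": 0},
    {"translation": [0,0,-0.7],"spin": 0},
    {"translation": [0,0,-0.9],"spin": 0},
    {"translation": [0,0,-0.9],"spin": 0},
    {"translation": [0,-0.6,-0.6],"spin": 0},
    {"translation": [-0.6,-0.6,0],"spin": 0},
    {"translation": [-0.9,-0.3,0],"spin": 0},
    {"translation": [-0.9,0,0],"spin": 0},
    {"translation": [-0.9,0,0],"spin": 0},
    {"translation": [-0.9,0,0],"spin": 0},
    {"translation": [-0.5,0,0],"spin": 0},
  ],
  gripper=0,
)

```text
clock: 57.82
ee_pos: [0.5343, 0.0314, 0.3382]
eef_rot: [-2.156, -2.266, -0.027]
force: [-0.1, 0.2, -0.3]
opening: 0.999
```

```bash
python3 hold.py 3; python3 - <<'E'
from h import *
for c,(r0,r1,c0,c1) in {'top':(110,220,110,250),'scene':(140,280,310,490)}.items():
    im=robot.capture(c)[:,:,::-1];cv2.imwrite(f'pics/f_{c}.png',im);cv2.imwrite(f'pics/z24{c}.png',cv2.convertScaleAbs(cv2.resize(im[r0:r1,c0:c1],None,fx=4.4,fy=4.2,interpolation=cv2.INTER_CUBIC),alpha=1.6))
E
```

```text
57.97 [0.5346 0.033  0.3379] tilt [   2.2   23.6 -999.7] F [-0.4 -1.   0.3] open 1.002 q [-0.16  0.35  1.6   0.03  1.19 -0.21]
```

View pics/z24top.png

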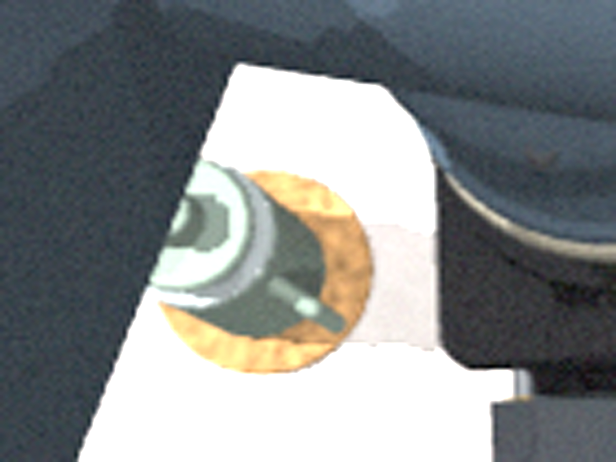

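View pics/z24scene.png

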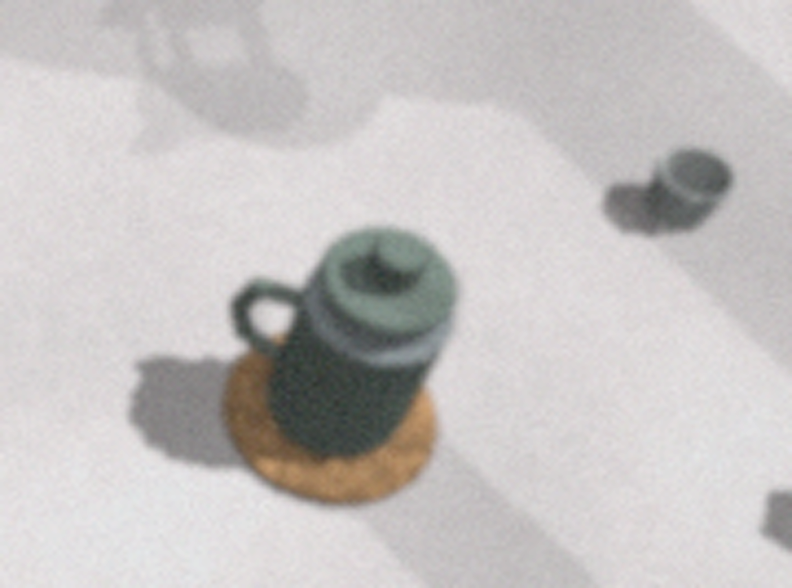

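View pics/f_top.png

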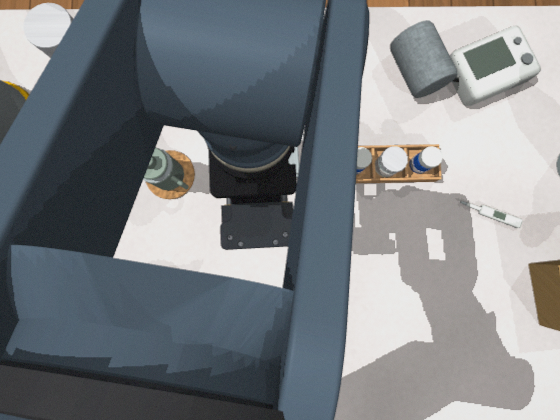

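View pics/f_scene.png

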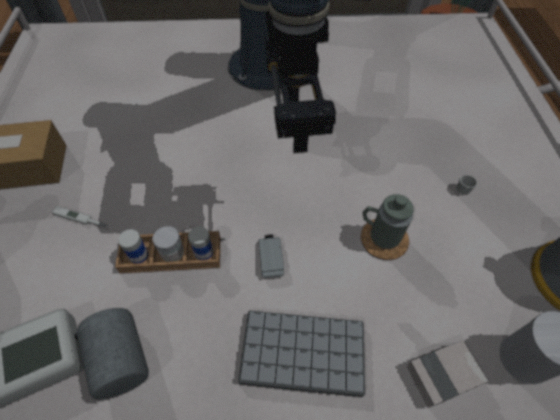

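```bash
python3 - <<'E'
from h import *
c='scene';im=cv2.imread('pics/f_scene.png');k=9;r0,c0=185,365
big=cv2.convertScaleAbs(cv2.resize(im[r0:r0+65,c0:c0+60],None,fx=k,fy=k,interpolation=cv2.INTER_CUBIC),alpha=1.7)
for X,col in ((ring(.029,.118),(0,0,255)),(ring(.0115,.139),(0,255,0)),(ring(.032,.097),(255,0,0)),(ring(.032,.006),(0,255,255))):
    cv2.polylines(big,[np.round((proj(c,X+[.587,.2265,0])-[c0,r0]+.5)*k-.5).astype(int)],True,col,1)
cv2.imwrite('pics/z25.png',big)
E
```

```text
(no output)
```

View pics/z25.png

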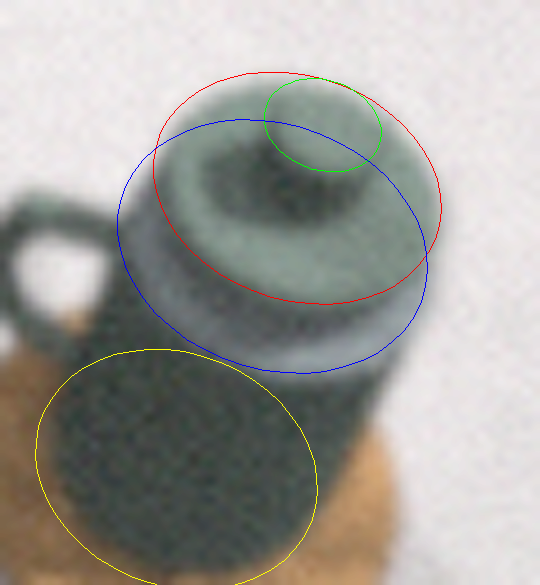

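The overlay fits the whole stack to about 1 px, with the lid disc and flange both level. Handing in.

```bash
python3 -c "
from plant import robot
print(robot.get_obs()['qd'].round(3),robot.get_obs()['clock']);print(robot.hand_in())"
```

```text
[ 0.022  0.006  0.006 -0.001 -0.003 -0.002] 58.0667
the job is handed in; nothing more can be done
None
```

The job is done and handed in at about 58 s of the 96 s allowed. In order, I stood the mug on the coaster, hung the strainer in it, put the jar in the caddy's middle compartment, and put the lid on the strainer. I opened the gripper fully and moved the arm clear.

- **Setting down:** Each piece touched down within about 1 mm of its expected height. The highest touchdown force I read was about 15 N. I let go only after contact.
- **Final pictures:** Predicted outlines drawn over the last scene picture match the mug, flange, lid disc and knob to about 1 px (roughly 2 mm), with the flange and lid level. The jar stands upright between the two bottles. The bottles and splitter look unmoved by eye; I didn't measure them again.
- **What was off:**
  - The tool tilted by up to about 4° during fast moves, so I spent time correcting that before each placement.
  - It was still about 1.2° off when the lid touched down. The lid settled flat on release.
  - In the last top picture the arm hides part of the lid and bottles, so the lid check rests mainly on the scene camera.

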